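# Turn the mirrored brackets and close the case

### The job

Pack the L-shaped brackets for shipping: lay each one flat in the case on a yellow outline of its own, legs matching the outline, turning over those that lie mirrored. When all of them are in, put the green cover on the case so that it sits down level on the rim all round, let go, and leave the other things on the table alone.

Things in the scene. Friction and masses are not known exactly. Their poses are not given: they have to be found in the camera images.
- bracket_a: Loose aluminium L bracket, legs 24 wide, 26 thick, 150 g, both faces alike, all brackets the same part. Origin: centre of its 76x58x26 box. Long leg x -38..38, y -29..-5; short leg x -38..-14, y -29..29. z up: lies as the yellow outlines (long leg pointing away from you, the short leg at its near end points left). z down: lies mirrored, must be turned over.
- bracket_a_tip (a point): point of bracket_a at (26, -17, 0) mm in its frame: on the long leg, 12 from its free end, mid thickness. The bracket also stands stably on the outer side of its long leg, short leg up, and topples when pushed near the top
- bracket_b: Loose aluminium L bracket, legs 24 wide, 26 thick, 150 g, both faces alike, all brackets the same part. Origin: centre of its 76x58x26 box. Long leg x -38..38, y -29..-5; short leg x -38..-14, y -29..29. z up: lies as the yellow outlines (long leg pointing away from you, the short leg at its near end points left). z down: lies mirrored, must be turned over.
- bracket_b_tip (a point): point of bracket_b at (26, -17, 0) mm in its frame: on the long leg, 12 from its free end, mid thickness. The bracket also stands stably on the outer side of its long leg, short leg up, and topples when pushed near the top
- bracket_c: Loose (may be absent) aluminium L bracket, legs 24 wide, 26 thick, 150 g, both faces alike, all brackets the same part. Origin: centre of its 76x58x26 box. Long leg x -38..38, y -29..-5; short leg x -38..-14, y -29..29. z up: lies as the yellow outlines (long leg pointing away from you, the short leg at its near end points left). z down: lies mirrored, must be turned over.
- bracket_c_tip (a point): point of bracket_c at (26, -17, 0) mm in its frame: on the long leg, 12 from its free end, mid thickness. The bracket also stands stably on the outer side of its long leg, short leg up, and topples when pushed near the top
- bracket_d: Loose (may be absent) aluminium L bracket, legs 24 wide, 26 thick, 150 g, both faces alike, all brackets the same part. Origin: centre of its 76x58x26 box. Long leg x -38..38, y -29..-5; short leg x -38..-14, y -29..29. z up: lies as the yellow outlines (long leg pointing away from you, the short leg at its near end points left). z down: lies mirrored, must be turned over.
- bracket_d_tip (a point): point of bracket_d at (26, -17, 0) mm in its frame: on the long leg, 12 from its free end, mid thickness. The bracket also stands stably on the outer side of its long leg, short leg up, and topples when pushed near the top
- case: Fixed open case, grey walls, black floor with four yellow L outlines: 194 (x) x 176 (y) x 42 high, walls 5, floor 4. Origin: centre of underside, z up. The outlines (76x58, two by two, 12 apart) all lie the same way: long leg along the case's +x, short leg to +y. Long legs of bays 0, 1 are 26 from the -y wall; short legs of bays 2, 3 end 12 from the +y wall.
- bay0 (a point): where the origin of a bracket lies when it lies flat on yellow outline 0 (17 mm above the underside of the case); axes as the case, x along the outline's long leg, y along its short leg
- bay0_tip (a point): where the bracket's tip point lies when it lies on yellow outline 0
- bay1 (a point): where the origin of a bracket lies when it lies flat on yellow outline 1 (17 mm above the underside of the case); axes as the case, x along the outline's long leg, y along its short leg
- bay1_tip (a point): where the bracket's tip point lies when it lies on yellow outline 1
- bay2 (a point): where the origin of a bracket lies when it lies flat on yellow outline 2 (17 mm above the underside of the case); axes as the case, x along the outline's long leg, y along its short leg
- bay2_tip (a point): where the bracket's tip point lies when it lies on yellow outline 2
- bay3 (a point): where the origin of a bracket lies when it lies flat on yellow outline 3 (17 mm above the underside of the case); axes as the case, x along the outline's long leg, y along its short leg
- bay3_tip (a point): where the bracket's tip point lies when it lies on yellow outline 3
- case_rim (a point): centre of the case's mouth, at the height of the top of its walls; axes as the case
- cover: Loose green cover, 350 g: plate 198 (x) x 180 (y) x 4 with a lip 8 deep that drops inside the case walls with 3 mm play all round; its x lies along the case's x, either way round. Origin: centre of the plate's underside, which rests on the wall tops when seated (8 above the table before); z up
- cover_handle (a point): centre of the cover's black bar handle, 41 mm above the plate's underside: bar 90 long (along the cover's x), 16 wide, 14 tall, on two posts 12 thick, 72 apart
- piston_by: loose dark piston, 66 diameter, 58 tall, standing by the work; origin at the centre of its underside; leave alone
- wrench_1: loose flat spanner, 200 long, lying at the front of the table; origin at the centre of its underside; leave alone
- caliper_1: loose caliper, 241 long, lying at the front right of the table; origin at the centre of its underside; leave alone

How it is judged (in metres and radians):
On the way:
1. every bracket present lies flat on a yellow outline, matching it (((distance between bracket_a and bay0 below 0.012 m and distance between bracket_a_tip and bay0_tip below 0.012 m) or (distance between bracket_a and bay1 below 0.012 m and distance between bracket_a_tip and bay1_tip below 0.012 m) or (distance between bracket_a and bay2 below 0.012 m and distance between bracket_a_tip and bay2_tip below 0.012 m) or (distance between bracket_a and bay3 below 0.012 m and distance between bracket_a_tip and bay3_tip below 0.012 m)) and angle between each of bracket_a, bracket_b, bracket_c, bracket_d's own z axis and vertical below 0.15 rad and ((distance between bracket_b and bay0 below 0.012 m and distance between bracket_b_tip and bay0_tip below 0.012 m) or (distance between bracket_b and bay1 below 0.012 m and distance between bracket_b_tip and bay1_tip below 0.012 m) or (distance between bracket_b and bay2 below 0.012 m and distance between bracket_b_tip and bay2_tip below 0.012 m) or (distance between bracket_b and bay3 below 0.012 m and distance between bracket_b_tip and bay3_tip below 0.012 m)) and ((distance between bracket_c and bay0 below 0.012 m and distance between bracket_c_tip and bay0_tip below 0.012 m) or (distance between bracket_c and bay1 below 0.012 m and distance between bracket_c_tip and bay1_tip below 0.012 m) or (distance between bracket_c and bay2 below 0.012 m and distance between bracket_c_tip and bay2_tip below 0.012 m) or (distance between bracket_c and bay3 below 0.012 m and distance between bracket_c_tip and bay3_tip below 0.012 m)) and ((distance between bracket_d and bay0 below 0.012 m and distance between bracket_d_tip and bay0_tip below 0.012 m) or (distance between bracket_d and bay1 below 0.012 m and distance between bracket_d_tip and bay1_tip below 0.012 m) or (distance between bracket_d and bay2 below 0.012 m and distance between bracket_d_tip and bay2_tip below 0.012 m) or (distance between bracket_d and bay3 below 0.012 m and distance between bracket_d_tip and bay3_tip below 0.012 m))), for 0.2 s.
At the end, for the whole second after the job is handed in: Every bracket present lies on one of the yellow outlines, right way round and right face up (centre and tip point within 12 mm of the outline's, tilt under 0.15 rad), and the cover sits on the case: underside within 3 mm of the rim, centred within 8 mm, tilt under 0.03 rad, at rest (all of step 1 and z of cover in the frame of case_rim below 0.003 m and horizontal distance between cover and case_rim below 0.008 m and angle between cover's own z axis and vertical below 0.03 rad and linear speed of cover below 0.02 m/s); the robot touches nothing.
It fails at once if the piston is pushed or knocked more than 25 mm from its place (distance of piston_by from where it was at the start of the episode above 0.025 m).
It fails at once if the spanner is pushed or knocked more than 25 mm from its place (distance of wrench_1 from where it was at the start of the episode above 0.025 m).
It fails at once if the caliper is pushed or knocked more than 25 mm from its place (distance of caliper_1 from where it was at the start of the episode above 0.025 m).
Of bracket_c, bracket_d only 1 to 2 are there at a start; the rules pass over those that are not, and their reading is None.
At some moment in a run one of cover may be knocked a few centimetres aside while the robot is not near it.
Once in a run the grip may slacken for a moment while it holds something.
It also fails if it takes over 210 s, if anything falls off the work surface, if the arm or the gripper's body presses on something with over 40 N, if the wrist force passes 120 N, or if a joint passes its speed limit or range.

### The arm

A 6-joint arm with a two-finger parallel gripper is mounted at the origin on a cart in front of the work surface, level with it; the furniture and walls round the work are solid. World frame = base frame: x ahead of the robot, y to its left, z up, the work surface at z = 0. Lengths are in m, angles in degrees, forces in N, time in s.
With the tool pointing down it reaches from about 0.35 to 0.875 m from the base axis. Payload 4.2 kg.
Tool frame: the origin (TCP) lies midway between the tips of the shut fingers; the grasp point (between the pads) lies 19 mm behind it (r.grasp_offset is the distance from the TCP to the grasp point, in m); z points along the fingers, y is the direction in which the jaws open and shut (so a half turn about z gives the same grasp; the last joint's range is limited). The gripper opens to 87 mm and grips with 3 to 60 N. Pads are 19 mm wide; open, the fingers measure 117 mm over their backs; the gripper's body (75 mm by 190 mm) begins 51 mm behind the grasp point.
Start: joints at [79.217, 22.042, 0.453, 0, -68.411, -14.817], TCP at [0.27, 0.564, 0.223] pointing down, gripper open.
Joint ranges: [-179.83, 179.83], [-69.29, 118.12], [-61.27, 80.66], [-181.25, 117.63], [-171.15, -9.14], [-177.46, 177.46]. Speed limits (degrees/s): [159.86, 159.86, 180, 180, 180, 180].

### API

Orientations are given as a 3x3 rotation matrix whose columns are the frame's x, y, z axes.
In Python, from station import r gives the robot as it stands.
- The arm moves only by the shell command python3 -m crank 'ROWS'. ROWS is JSON, a list of rows, each a list of 3 entries, a list of its own where there are three numbers: the closure, from -1 (fully open) to 1 (shut), so that 0 is half open, then the shift along the tool's x, y, z as a fraction of full scale, then the turn, a rotation vector about the tool's x, y, z as a fraction of full scale. In form: [[fingers, [dx, dy, dz], [wx, wy, wz]], ...]. A call has 1 to 8 rows; each row shifts and turns the commanded pose from where the row before left it, along the tool's axes as they then stand; what a row does not reach is not made up. Full scale, the value 1, is 100 mm for a shift and 45 degrees for a turn. A row lasts 1/10 s, in which the tool goes at most 50 mm and 8.59 degrees, less where a joint would pass 70% of its speed; a pose out of reach is approached as far as the arm can. A call with a number of a shift or a turn outside -1 to 1 is refused whole. A call with a gripper value outside its range is refused whole. The fingers move at their own pace and stop on an object; the grip force is fixed at half the most. Time passes only in rows, so rows that do not move let the fingers close. It gives the time, the measured TCP pose, the force and the opening at its end, in the units of the state.
- r.sense(): the state, without advancing time (a new reading comes with each control period).
- r.capture(name): name is "scene" or "top" or "wrist"; returns a dict with "img" (420x560x3 uint8, blue, green, red), "fx", "fy", "cx", "cy" (pixels), "R" (3x3) and "t" (3): a world point X has camera coordinates R X + t. Camera axes: x right, y down, z forward; pixel columns grow to the right and rows downward; lengths in m; the calibration is good to about 2 mm. A picture is of the moment at which its call begins. There is no depth.
- r.finish_job(): hands the job in, once; it reports no verdict.
The state is a dict: "time_s": time; "joints": joint angles; "joint_velocities": joint speeds; "effort": joint torques, N m; "tcp_pos": TCP position; "ee_rot": TCP orientation; "wrist_force": force on the tool from outside, world axes, zero at the start; "moment": the same for the moment, N m; "gripper_width": opening from 0.0 (shut) to 1.0 (fully open).
Only numpy, scipy, OpenCV 4.12 (cv2) and the standard library are available. Lean on these libraries where they do the work, as an engineer would, in place of code of your own. Each camera call takes 0.05 s, during which the arm holds its last target.

## Working session

There is one attempt and no reset: what is moved stays moved. The work goes in short steps, Python scripts to look and compute and a shell command to move; the robot and the scene stay as the last step left them, time stands still between calls to the robot, and variables do not carry over. Pictures are saved under pics/ and viewed, and the job is handed in when it is done.

```bash
ls; mkdir -p pics
python3 - <<'E'
from station import r
import cv2
print(r.sense())
for n in ["scene","top","wrist"]:
    c=r.capture(n); cv2.imwrite(f"pics/{n}0.png",c["img"]); print(n,c["fx"],c["cx"],c["cy"],c["R"],c["t"])
E
```

```text
pics
{'time_s': 0.0, 'joints': array([ 7.92179237e+01,  2.20919375e+01,  3.82007450e-01, -2.95344794e-02,
       -6.84142200e+01, -1.48167236e+01]), 'joint_velocities': array([-0.00984324, -0.00069767, -0.01968036, -0.00128959,  0.02423661,
       -0.0514219 ]), 'effort': array([ 4.21831930e-05, -3.90659916e+01,  1.87403762e+01,  4.21990067e+00,
        1.09803447e-02, -1.93638907e-04]), 'tcp_pos': array([0.26976028, 0.56311826, 0.22146105]), 'ee_rot': array([[ 9.01759439e-01, -4.32237372e-01, -8.76208605e-04],
       [-4.32238251e-01, -9.01757139e-01, -2.03885758e-03],
       [ 9.11430809e-05,  2.21728995e-03, -9.99997538e-01]]), 'wrist_force': array([-0.01428697, -0.14986435, -0.02652047]), 'moment': array([-0.01766883, -0.01806374,  0.01628884]), 'gripper_width': 1.0016428125012895}
scene 509.6417421523318 278.0240955179605 215.16190095680304 [[ 0.43592707 -0.89984819 -0.01551869]
 [-0.63434614 -0.29498274 -0.71455591]
 [ 0.6384141   0.32133848 -0.69940619]] [-0.3296482   0.35435106  1.26682661]
top 388.59298144197965 280.4694532226472 213.66181478071005 [[-0.02708121 -0.99957038  0.01120991]
 [-0.99376614  0.02570738 -0.10848037]
 [ 0.10814559 -0.0140778  -0.99403539]] [-0.10141264  0.5550551   1.15943406]
wrist 334.94598358583386 282.0704110175085 208.99314300853513 [[-0.43296009 -0.90140982  0.00242659]
 [-0.86159356  0.41462404  0.29281982]
 [-0.26495679  0.12468856 -0.95616456]] [ 0.62298797 -0.03806017  0.39224342]
```

View pics/top0.png

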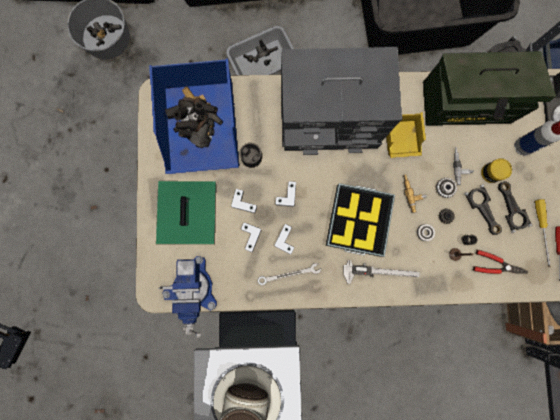

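View pics/scene0.png

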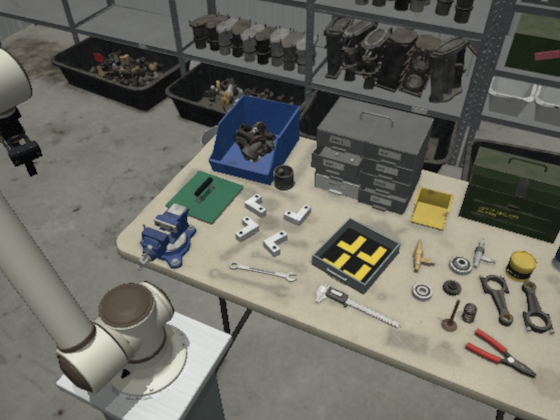

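View pics/wrist0.png

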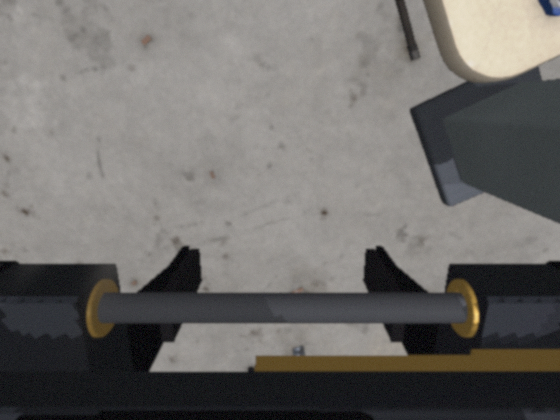

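Run:
```python
import cv2
i=cv2.imread("pics/top0.png")
cv2.imwrite("pics/z0.png",cv2.resize(i[145:285,150:420],None,fx=2.9,fy=2.9,interpolation=cv2.INTER_CUBIC))
```

```text
(no output)
```

View pics/z0.png

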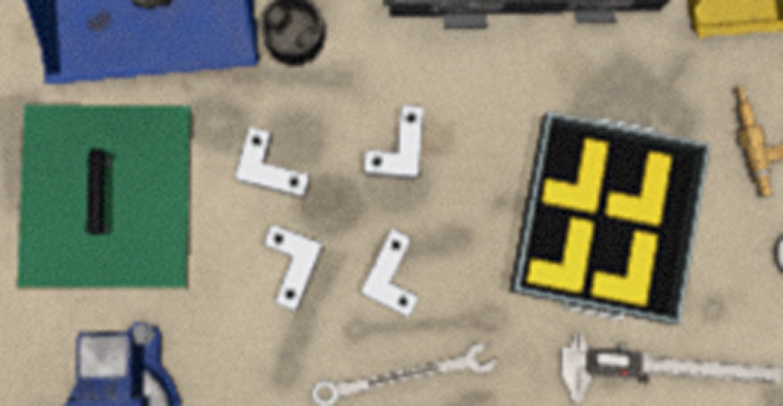

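```bash
cat > h.py <<'E'
import numpy as np, cv2
from station import r
from scipy.spatial.transform import Rotation as Ro
V=np.array([[-38,-29],[38,-29],[38,-5],[-14,-5],[-14,29],[-38,29]])/1000.
def cast(c,px,z):
    px=np.atleast_2d(px).astype(float)
    d=np.c_[(px[:,0]-c["cx"])/c["fx"],(px[:,1]-c["cy"])/c["fy"],np.ones(len(px))]@c["R"]
    o=-c["R"].T@c["t"]; s=(z-o[2])/d[:,2]
    return o+d*s[:,None]
def proj(c,X):
    p=np.atleast_2d(X)@c["R"].T+c["t"]; return np.c_[p[:,0]/p[:,2]*c["fx"]+c["cx"],p[:,1]/p[:,2]*c["fy"]+c["cy"]]
def fitL(P,mirror):
    """P: Nx2 corners world. returns best centre, angle(deg), rms; angle = direction of long leg"""
    best=None
    M=V.copy()
    if mirror: M=M*[1,-1]
    for order in (M,M[::-1]):
        for k in range(6):
            Q=np.roll(order,k,0); a=Q-Q.mean(0); b=P-P.mean(0)
            th=np.arctan2((a[:,0]*b[:,1]-a[:,1]*b[:,0]).sum(),(a*b).sum())
            Rm=np.array([[np.cos(th),-np.sin(th)],[np.sin(th),np.cos(th)]])
            t=P.mean(0)-Rm@Q.mean(0); e=np.sqrt((((Q@Rm.T+t)-P)**2).sum(1).mean())
            if best is None or e<best[2]: best=(t,np.degrees(th),e)
    return best
def hexa(cnt):
    for f in np.arange(0.015,0.09,0.003):
        a=cv2.approxPolyDP(cnt,f*cv2.arcLength(cnt,True),True)[:,0]
        if len(a)==6: return a
def Ls(c,mask,z,amin=60,amax=1e9):
    out=[]
    s=4; m=cv2.resize(mask,None,fx=s,fy=s,interpolation=cv2.INTER_CUBIC); m=(m>127).astype(np.uint8)
    for k in cv2.findContours(m,cv2.RETR_EXTERNAL,cv2.CHAIN_APPROX_NONE)[0]:
        A=cv2.contourArea(k)/s/s
        if not amin<A<amax: continue
        h=hexa(k)
        if h is None: print("nohex",A,k.mean(0)); continue
        W=cast(c,(h+0.5)/s-0.5,z)[:,:2]
        n=fitL(W,0); mi=fitL(W,1)
        b,mm=(n,0) if n[2]<mi[2] else (mi,1)
        out.append((((h/s).mean(0)).round(),b[0].round(4),round(b[1],1),"MIR" if mm else "ok",round(n[2]*1e3,1),round(mi[2]*1e3,1)))
    return out
def white(c):
    h=cv2.cvtColor(c["img"],cv2.COLOR_BGR2HSV); return ((h[...,1]<45)&(h[...,2]>175)).astype(np.uint8)*255
def yellow(c):
    h=cv2.cvtColor(c["img"],cv2.COLOR_BGR2HSV); return cv2.inRange(h,(18,130,120),(36,255,255))
def save(c,n,roi=None,f=1):
    i=c["img"]
    if roi: i=i[roi[1]:roi[3],roi[0]:roi[2]]
    cv2.imwrite(f"pics/{n}.png",cv2.resize(i,None,fx=f,fy=f,interpolation=cv2.INTER_CUBIC))
def rot(head,e,jaw=None):
    """tool z: azimuth head deg, e deg below horizontal; e=90: down. tool y: horizontal, perpendicular to head (tool x = toward up-ish)"""
    h,e=np.radians([head,e]); z=np.array([np.cos(h)*np.cos(e),np.sin(h)*np.cos(e),-np.sin(e)])
    y=np.array([-np.sin(h),np.cos(h),0]); x=np.cross(y,z); return np.c_[x,y,z]
def delta(p,R):
    s=r.sense(); R0=s["ee_rot"]; d=R0.T@(np.array(p)-s["tcp_pos"])/0.1
    for fl in (0,1):
        Rt=R@np.diag([-1,-1,1]) if fl else R
        w=Ro.from_matrix(R0.T@Rt).as_rotvec(degrees=True)/45
        print("flip" if fl else "same","shift",d.round(3),"turn",w.round(3))
E
python3 - <<'E'
from h import *
c=r.capture("top")
for o in Ls(c,white(c),0.026,100,700): print("W",*o)
for o in Ls(c,yellow(c),0.004,100,900): print("Y",*o)
E
```

```text
nohex 337.28125 [[ 892.67002519 1562.5163728 ]]
W [245. 405.] [0.0002 0.0058] 62.2 MIR 33.0 32.7
W [400. 271.] [ 0.3727 -0.4685] 71.7 MIR 41.0 34.5
W [348. 271.] [ 0.3775 -0.3133] 21.0 ok 22.6 23.0
W [428. 233.] [ 0.4829 -0.5701] -115.5 ok 23.2 23.4
W [287. 241.] [ 0.4732 -0.1358] -27.2 MIR 11.2 3.7
W [249. 236.] [ 0.4836 -0.0135] 157.6 MIR 12.0 2.7
W [244. 201.] [ 0.5973 -0.0073] -104.3 ok 3.1 9.3
W [286. 194.] [ 0.6194 -0.1334] -4.1 ok 2.3 10.2
nohex 223.90625 [[2168.25964912  852.58596491]]
nohex 877.96875 [[1621.09746589  565.40935673]]
Y [366. 238.] [ 0.4791 -0.3783] -13.0 ok 2.0 9.8
Y [343. 234.] [ 0.494  -0.3096] -13.3 ok 2.1 11.0
Y [371. 211.] [ 0.5633 -0.3985] -11.8 ok 3.3 10.2
Y [349. 206.] [ 0.5805 -0.3298] -13.4 ok 2.3 9.7
Y [502. 169.] [ 0.6766 -0.8265] 173.8 ok 22.6 23.5
```

```bash
cat >> h.py <<'E'
def loc(c0,ang,p): 
    a=np.radians(ang); return np.array(c0)+np.array([[np.cos(a),-np.sin(a)],[np.sin(a),np.cos(a)]])@(np.array(p)/1000.)
CASE=np.array([0.5277,-0.3609]); CA=-13.2
BAY=[(-44,-28),(44,-28),(-44,42),(44,42)]
def bay(i): return loc(CASE,CA,BAY[i])
E
python3 - <<'E'
from h import *
p=loc([0.6194,-.1334],-4.1,(10,-17)); print(p)
delta([*p,0.14],rot(-4.1,90))
E
```

```text
[ 0.62815895 -0.15107147]
same shift [6.318 4.893 0.826] turn [ 0.000e+00 -2.000e-03  3.522e+00]
flip shift [6.318 4.893 0.826] turn [ 0.002  0.    -0.478]
```

```bash
python3 -m crank '[[-1,[0.39,0.3,0],[0,0,0]],[-1,[0.39,0.3,0],[0,0,0]],[-1,[0.39,0.3,0],[0,0,0]],[-1,[0.39,0.3,0],[0,0,0]],[-1,[0.39,0.3,0],[0,0,0]],[-1,[0.39,0.3,0],[0,0,0]],[-1,[0.39,0.3,0],[0,0,0]],[-1,[0.39,0.3,0],[0,0,0]]]'; python3 -m crank '[[-1,[0.39,0.3,0],[0,0,0]],[-1,[0.39,0.3,0],[0,0,0]],[-1,[0.39,0.3,0],[0,0,0]],[-1,[0.39,0.3,0],[0,0,0]],[-1,[0.39,0.3,0],[0,0,0]],[-1,[0,0,0],[0,0,-0.16]],[-1,[0,0,0],[0,0,-0.16]],[-1,[0,0,0],[0,0,-0.16]]]'
python3 - <<'E'
from h import *
p=loc([0.6194,-.1334],-4.1,(10,-17)); print(p)
delta([*p,0.14],rot(-4.1,90))
c=r.capture("wrist"); save(c,"w1")
E
```

```text
time_s: 1.0
tcp_pos: [0.4481, 0.2105, 0.2227]
ee_rot: [[0.902, -0.432, 0.0], [-0.432, -0.902, 0.0], [0.0, -0.0, -1.0]]
wrist_force: [0.7, -0.2, -0.1]
gripper_width: 1.0
time_s: 1.8
tcp_pos: [0.5587, -0.008, 0.2221]
ee_rot: [[0.998, -0.066, -0.001], [-0.066, -0.998, -0.0], [-0.001, 0.0, -1.0]]
wrist_force: [-0.2, -0.6, 0.7]
gripper_width: 0.997
[ 0.62815895 -0.15107147]
same shift [0.789 1.382 0.82 ] turn [-2.000e-03  0.000e+00 -3.993e+00]
flip shift [0.789 1.382 0.82 ] turn [0.    0.001 0.007]
```

View pics/w1.png

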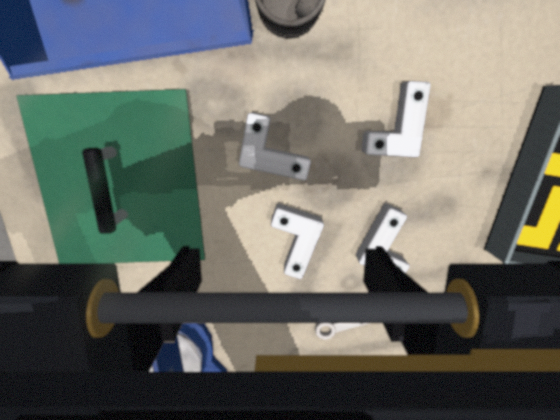

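```bash
python3 -m crank '[[-1,[0.26,0.45,0],[0,0,0]],[-1,[0.26,0.45,0],[0,0,0]],[-1,[0.26,0.46,0],[0,0,0]],[-1,[0,0,0.4],[0,0,0]],[-1,[0,0,0.4],[0,0,0]],[-1,[0,0,0],[0,0,0]]]'
python3 - <<'E'
from h import *
c=r.capture("wrist"); save(c,"w2")
for o in Ls(c,white(c),0.026,1000,20000): print("W",*o)
for o in Ls(c,yellow(c),0.004,1000,20000): print("Y",*o)
p=loc([0.6194,-.1334],-4.1,(10,-17)); print(p)
delta([*p,0.004],rot(-4.1,90))
E
```

```text
time_s: 2.45
tcp_pos: [0.6197, -0.1421, 0.1359]
ee_rot: [[0.997, -0.074, -0.014], [-0.074, -0.997, 0.002], [-0.014, -0.001, -1.0]]
wrist_force: [-0.2, -0.7, -1.2]
gripper_width: 1.004
nohex 4647.1875 [[1231.30016181 1364.8171521 ]]
nohex 2512.71875 [[267.8726674  946.67508233]]
Y [490. 228.] [ 0.5776 -0.3325] -8.8 ok 4.8 13.9
[ 0.62815895 -0.15107147]
same shift [0.075 0.082 1.358] turn [-1.4e-02  1.0e-03 -4.0e+00]
flip shift [0.075 0.082 1.358] turn [0.001 0.009 0.   ]
```

View pics/w2.png

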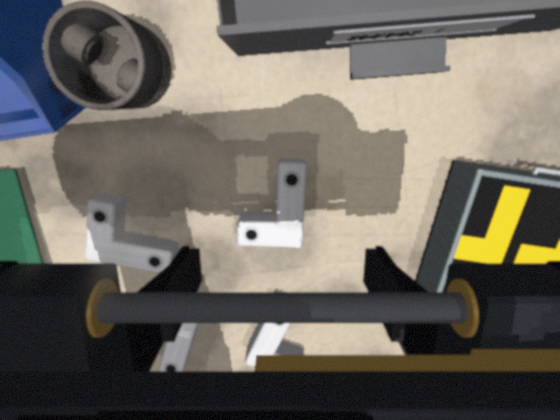

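Run:
```python
from h import *
c=r.capture("wrist")
P=cast(c,[[280,161],[304,161],[302,246],[238,246],[239,221],[278,221]],0.026)[:,:2]
print(fitL(P,0),fitL(P,1))
```

```text
(array([ 0.61937422, -0.13312632]), np.float64(-4.835657117164537), np.float64(0.0015150637234105297)) (array([ 0.61594629, -0.12962934]), np.float64(93.69298886440461), np.float64(0.010972655846111961))
```

```bash
python3 -m crank '[[-1,[0.08,0.08,0.3],[0,0.01,0]],[-1,[0,0,0.4],[0,0,0]],[-1,[0,0,0.3],[0,0,0]],[-1,[0,0,0.2],[0,0,0]],[-1,[0,0,0.1],[0,0,0]],[-1,[0,0,0],[0,0,0]]]'
python3 - <<'E'
from h import *
p=loc([0.6194,-.1334],-4.1,(10,-17)); print(p)
delta([*p,0.004],rot(-4.1,90))
E
```

```text
time_s: 3.15
tcp_pos: [0.6333, -0.1504, 0.0135]
ee_rot: [[0.998, -0.069, 0.009], [-0.069, -0.998, -0.001], [0.009, 0.0, -1.0]]
wrist_force: [0.1, -0.1, 0.9]
gripper_width: 1.0
[ 0.62815895 -0.15107147]
same shift [-0.051  0.01   0.094] turn [ 0.018  0.    -3.997]
flip shift [-0.051  0.01   0.094] turn [ 0.    -0.012  0.003]
```

```bash
python3 -m crank '[[-1,[0,0,0.08],[0,0,0]],[-1,[0,0,0],[0,0,0]],[1,[0,0,0],[0,0,0]],[1,[0,0,0],[0,0,0]],[1,[0,0,0],[0,0,0]],[1,[0,0,0],[0,0,0]],[1,[0,0,0],[0,0,0]],[1,[0,0,0],[0,0,0]]]'; python3 -m crank '[[1,[0,0,-0.2],[0,0,0]],[1,[0,0,-0.4],[0,0,0]],[1,[0,0,-0.4],[0,0,0]],[1,[0,0,0],[0,0,0]]]'
python3 - <<'E'
from h import *
c=r.capture("wrist"); save(c,"w3")
for i in range(4):
  p=loc(bay(i),CA,(10,-17)); print(i,p); delta([*p,0.10],rot(CA,90))
E
```

```text
time_s: 3.95
tcp_pos: [0.6324, -0.1508, 0.0046]
ee_rot: [[0.998, -0.07, 0.008], [-0.07, -0.998, -0.001], [0.008, 0.0, -1.0]]
wrist_force: [0.6, 0.2, -0.3]
gripper_width: 0.54
time_s: 4.35
tcp_pos: [0.6359, -0.1513, 0.1117]
ee_rot: [[0.997, -0.068, 0.021], [-0.068, -0.998, -0.002], [0.021, 0.001, -1.0]]
wrist_force: [1.5, -1.0, 0.6]
gripper_width: 0.174
0 [ 0.48432253 -0.39694712]
same shift [-1.322  2.559  0.063] turn [ 3.000e-02 -3.000e-03 -3.795e+00]
flip shift [-1.322  2.559  0.063] turn [-0.002 -0.02   0.205]
1 [ 0.56999747 -0.417042  ]
same shift [-0.453  2.7    0.077] turn [ 3.000e-02 -3.000e-03 -3.795e+00]
flip shift [-0.453  2.7    0.077] turn [-0.002 -0.02   0.205]
2 [ 0.50030709 -0.3287966 ]
same shift [-1.21   1.868  0.065] turn [ 3.000e-02 -3.000e-03 -3.795e+00]
flip shift [-1.21   1.868  0.065] turn [-0.002 -0.02   0.205]
3 [ 0.58598203 -0.34889147]
same shift [-0.341  2.009  0.079] turn [ 3.000e-02 -3.000e-03 -3.795e+00]
flip shift [-0.341  2.009  0.079] turn [-0.002 -0.02   0.205]
```

View pics/w3.png

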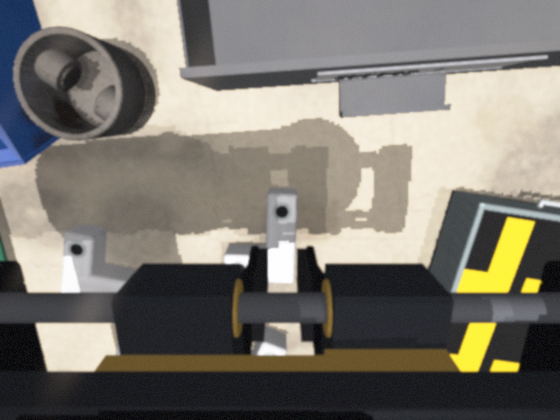

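```bash
python3 -m crank '[[-1,[0,0,0],[0,0,0]],[-1,[0,0,0],[0,0,0]],[-1,[0,0,0],[0,0,0]],[-1,[0,0,0],[0,0,0]],[-1,[0,0,0],[0,0,0]],[-1,[0,0,0],[0,0,0]],[-1,[0,0,0],[0,0,0]],[-1,[0,0,0],[0,0,0]]]'
python3 - <<'E'
from h import *
c=r.capture("wrist"); save(c,"w4")
c=r.capture("top"); 
for o in Ls(c,white(c),0.026,150,700): print("W",*o)
E
```

```text
time_s: 5.2
tcp_pos: [0.6316, -0.1507, 0.1045]
ee_rot: [[0.998, -0.07, 0.008], [-0.07, -0.998, -0.001], [0.008, -0.0, -1.0]]
wrist_force: [-0.1, -0.7, 0.5]
gripper_width: 0.771
nohex 180.34375 [[1583.26565875 1089.44708423]]
W [427. 233.] [ 0.4846 -0.5597] 62.4 ok 23.3 23.5
W [287. 241.] [ 0.4737 -0.1358] -26.8 MIR 11.4 3.8
```

View pics/w4.png

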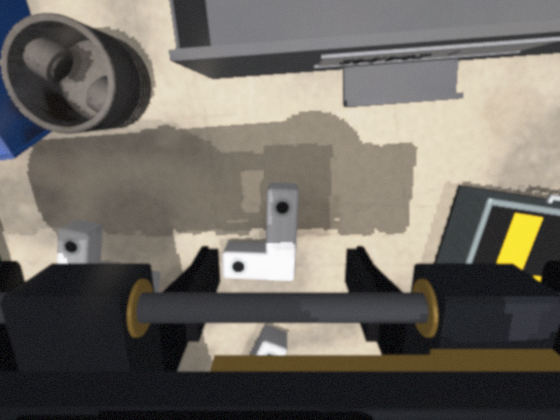

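```bash
python3 -m crank '[[-0.2,[0,0,0.4],[0,0,0]],[-0.2,[0,0,0.4],[0,0,0]],[-0.2,[0,0,0.15],[0,0,0]],[-0.2,[0,0,0.05],[0,0,0]],[-0.2,[0,0,0],[0,0,0]],[1,[0,0,0],[0,0,0]],[1,[0,0,0],[0,0,0]],[1,[0,0,0],[0,0,0]]]'; python3 -m crank '[[1,[0,0,0],[0,0,0]],[1,[0,0,0],[0,0,0]],[1,[0,0,0],[0,0,0]],[1,[0,0,0],[0,0,0]],[1,[0,0,0],[0,0,0]]]'
```

```text
time_s: 6.1
tcp_pos: [0.6333, -0.1508, 0.0061]
ee_rot: [[0.998, -0.07, 0.01], [-0.07, -0.998, -0.001], [0.011, -0.0, -1.0]]
wrist_force: [0.4, -0.3, -1.1]
gripper_width: 0.411
time_s: 6.6
tcp_pos: [0.6327, -0.1507, 0.0052]
ee_rot: [[0.998, -0.069, 0.009], [-0.069, -0.998, -0.001], [0.009, 0.0, -1.0]]
wrist_force: [-0.4, 0.8, 4.5]
gripper_width: 0.274
```

```bash
python3 -m crank '[[1,[0,0,-0.3],[0,0,0]],[1,[0,0,-0.4],[0,0,0]],[1,[0,0,-0.3],[0,0,0]],[1,[0,0,0],[0,0,0]]]'
python3 - <<'E'
from h import *
c=r.capture("wrist"); save(c,"w5")
for i in [1]:
  p=loc(bay(i),CA,(14.5,-17)); print(i,p); delta([*p,0.10],rot(CA,90))
E
```

```text
time_s: 7.0
tcp_pos: [0.6345, -0.1511, 0.1091]
ee_rot: [[0.997, -0.069, 0.017], [-0.069, -0.998, -0.001], [0.017, 0.0, -1.0]]
wrist_force: [0.4, -0.3, -0.8]
gripper_width: 0.271
1 [ 0.57437858 -0.41806958]
same shift [-0.394  2.708  0.056] turn [ 2.300e-02 -3.000e-03 -3.796e+00]
flip shift [-0.394  2.708  0.056] turn [-0.002 -0.015  0.204]
```

View pics/w5.png

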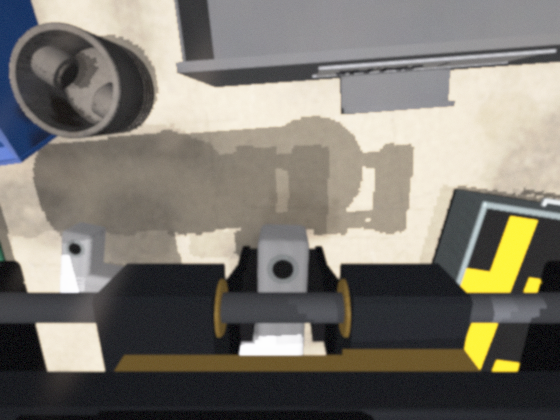

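Held (leg at px 283,270 now large between the pads). Moving to above bay 1.

```bash
python3 -m crank '[[1,[-0.07,0.45,0],[0,0,0]],[1,[-0.07,0.45,0],[0,0,0]],[1,[-0.07,0.45,0],[0,0,0]],[1,[-0.06,0.45,0],[0,0,0]],[1,[-0.06,0.45,0],[0,0,0]],[1,[-0.06,0.45,0],[0,0,0.1]],[1,[0,0,0],[0,0,0.1]],[1,[0,0,0],[0,0,0]]]'
python3 - <<'E'
from h import *
c=r.capture("wrist"); save(c,"w6")
for o in Ls(c,yellow(c),0.004,1000,20000): print("Y",*o)
for i in [1]:
  p=loc(bay(i),CA,(14.5,-17)); print(i,p); delta([*p,0.010],rot(CA,90))
E
```

```text
time_s: 7.85
tcp_pos: [0.5716, -0.418, 0.1007]
ee_rot: [[0.974, -0.228, 0.003], [-0.228, -0.974, 0.003], [0.003, -0.003, -1.0]]
wrist_force: [-0.8, 0.2, -1.2]
gripper_width: 0.278
nohex 1336.8125 [[1115.95973154  806.69966443]]
Y [176. 228.] [ 0.5794 -0.3276] -14.3 ok 2.2 9.9
1 [ 0.57437858 -0.41806958]
same shift [0.02  0.008 0.913] turn [ 0.006 -0.006 -3.996]
flip shift [0.02  0.008 0.913] turn [-0.004 -0.004  0.004]
```

View pics/w6.png

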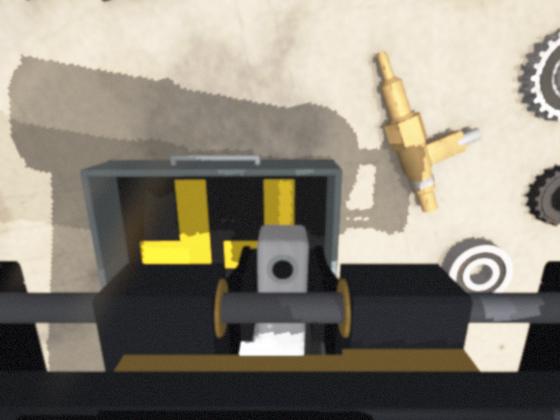

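```bash
python3 -m crank '[[1,[0.02,0.01,0.3],[0,0,0]],[1,[0,0,0.3],[0,0,0]],[1,[0,0,0.2],[0,0,0]],[1,[0,0,0.07],[0,0,0]],[1,[0,0,0.02],[0,0,0]],[1,[0,0,0],[0,0,0]]]'
python3 - <<'E'
from h import *
p=loc(bay(1),CA,(14.5,-17)); print(p); delta([*p,0.010],rot(CA,90))
E
```

```text
time_s: 8.5
tcp_pos: [0.577, -0.4185, 0.0158]
ee_rot: [[0.975, -0.223, 0.009], [-0.223, -0.975, -0.001], [0.009, -0.001, -1.0]]
wrist_force: [-0.2, 0.1, -2.5]
gripper_width: 0.276
[ 0.57437858 -0.41806958]
same shift [-0.027  0.002  0.058] turn [ 1.700e-02 -2.000e-03 -3.993e+00]
flip shift [-0.027  0.002  0.058] turn [-0.001 -0.011  0.007]
```

```bash
python3 -m crank '[[1,[0,0,0.04],[0,0,0]],[1,[0,0,0],[0,0,0]],[1,[0,0,0],[0,0,0]]]'; python3 -m crank '[[0.05,[0,0,0],[0,0,0]],[0.05,[0,0,0],[0,0,0]],[0.05,[0,0,0],[0,0,0]],[0.05,[0,0,-0.3],[0,0,0]],[0.05,[0,0,-0.4],[0,0,0]],[0.05,[0,0,-0.4],[0,0,0]]]'
python3 - <<'E'
from h import *
c=r.capture("wrist"); save(c,"w7")
p=loc([0.5973,-.0073],-104.3,(10,-17)); print(p); delta([*p,0.12],rot(-104.3,90))
E
```

```text
time_s: 8.8
tcp_pos: [0.5765, -0.4189, 0.012]
ee_rot: [[0.974, -0.225, 0.009], [-0.225, -0.974, -0.001], [0.009, -0.001, -1.0]]
wrist_force: [0.5, 0.1, -0.8]
gripper_width: 0.272
time_s: 9.4
tcp_pos: [0.5751, -0.4187, 0.1222]
ee_rot: [[0.974, -0.225, 0.007], [-0.225, -0.974, -0.0], [0.007, -0.001, -1.0]]
wrist_force: [0.1, -0.3, -1.3]
gripper_width: 0.476
[ 0.57835674 -0.01279117]
same shift [-0.919 -3.982  0.081] turn [ 0.025 -0.016 -1.969]
flip shift [-0.919 -3.982  0.081] turn [-0.016 -0.025  2.031]
```

View pics/w7.png

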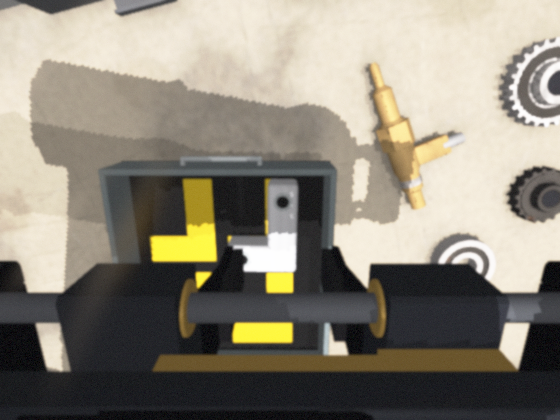

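Run:
```python
from h import *
c=r.capture("wrist")
P=cast(c,[[268,181],[297,181],[296,271],[229,271],[231,247],[268,236]],0.030)[:,:2]
print(bay(1),fitL(P[:5] if 0 else P,0))
for o in Ls(c,yellow(c),0.004,500,20000): print("Y",*o)
print(bay(3))
save(c,"w7z",(90,140,350,360),3)
```

```text
[ 0.56414365 -0.39820765] (array([ 0.5667857 , -0.40274426]), np.float64(-11.924668117111274), np.float64(0.003384433656668978))
nohex 1239.0625 [[1042.45673077 1332.39262821]]
nohex 536.5 [[1107.44413408 1134.64804469]]
Y [184. 228.] [ 0.5781 -0.3275] -12.5 ok 1.2 10.3
[ 0.58012821 -0.33005712]
```

View pics/w7z.png

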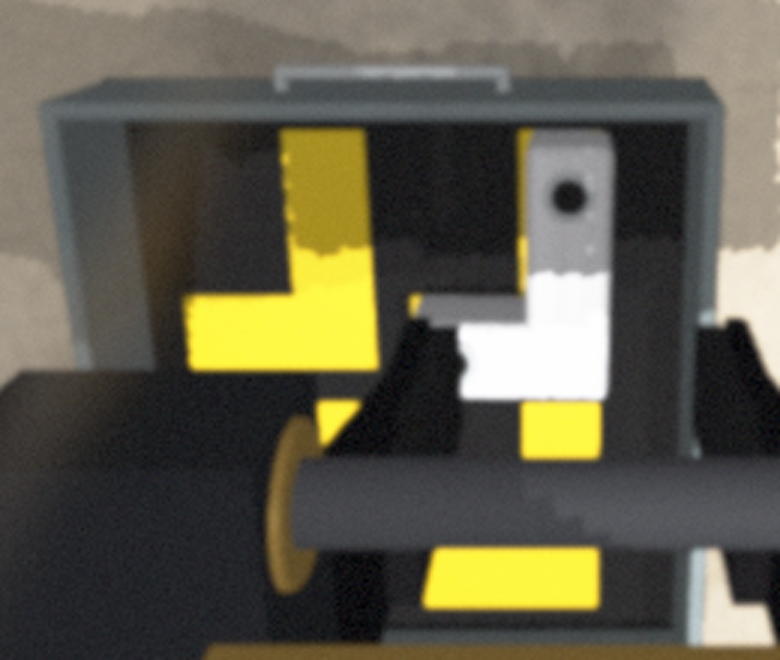

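```bash
sed -i 's/^CASE=.*/CASE=np.array([0.5262,-0.3588]); CA=-13.2/' h.py; python3 -m crank '[[-0.1,[-0.1,-0.45,-0.05],[0,0,0]],[-0.1,[-0.1,-0.45,0],[0,0,0]],[-0.1,[-0.1,-0.45,0],[0,0,0]],[-0.1,[-0.1,-0.45,0],[0,0,0]],[-0.1,[-0.1,-0.45,0],[0,0,0]],[-0.1,[-0.1,-0.45,0],[0,0,0]],[-0.1,[-0.1,-0.45,0],[0,0,0]],[-0.1,[-0.1,-0.45,0],[0,0,0]]]'
python3 - <<'E'
from h import *
c=r.capture("top"); save(c,"t1",(150,145,420,285),2.9); 
for o in Ls(c,white(c),0.026,100,700): print("W",*o)
for o in Ls(c,white(c),0.030,100,700): print("W30",*o)
for o in Ls(c,yellow(c),0.004,100,700): print("Y",*o)
for i in range(4): print(bay(i))
print(r.sense()["joints"])
E
```

```text
time_s: 10.3
tcp_pos: [0.5783, -0.0481, 0.1263]
ee_rot: [[0.974, -0.225, 0.009], [-0.225, -0.974, -0.0], [0.008, -0.001, -1.0]]
wrist_force: [0.7, -0.5, -0.4]
gripper_width: 0.552
nohex 310.53125 [[ 975.07969152 1495.06169666]]
nohex 187.78125 [[1584.93047035 1089.30879346]]
nohex 221.8125 [[1500.87700535  837.47326203]]
W [349. 269.] [ 0.3776 -0.3223] -151.9 ok 21.4 25.7
W [427. 231.] [ 0.4945 -0.5656] -40.2 ok 21.7 21.8
W [287. 241.] [ 0.4737 -0.1358] -26.8 MIR 11.4 3.8
W [249. 236.] [ 0.4841 -0.0135] 156.9 MIR 11.3 2.0
nohex 310.53125 [[ 975.07969152 1495.06169666]]
nohex 187.78125 [[1584.93047035 1089.30879346]]
nohex 221.8125 [[1500.87700535  837.47326203]]
W30 [349. 269.] [ 0.3778 -0.3216] -151.9 ok 21.4 25.7
W30 [427. 231.] [ 0.4943 -0.5641] -40.2 ok 21.7 21.8
W30 [287. 241.] [ 0.4736 -0.1357] -26.8 MIR 11.4 3.8
W30 [249. 236.] [ 0.4839 -0.0138] 156.9 MIR 11.3 2.1
Y [366. 238.] [ 0.4791 -0.3783] -13.0 ok 2.0 9.8
Y [344. 233.] [ 0.4945 -0.3102] -13.8 ok 2.2 11.5
Y [542. 214.] [ 0.5321 -0.9448] -154.8 ok 26.8 28.6
Y [349. 206.] [ 0.5805 -0.3298] -13.4 ok 2.3 9.7
Y [502. 169.] [ 0.6766 -0.8265] 173.8 ok 22.6 23.5
[ 0.4769687  -0.37601277]
[ 0.56264365 -0.39610765]
[ 0.49295326 -0.30786225]
[ 0.57862821 -0.32795712]
[ 11.79210903  22.39011948 -13.99066653   0.07192182 -53.06216877
  65.4833467 ]
```

View pics/t1.png

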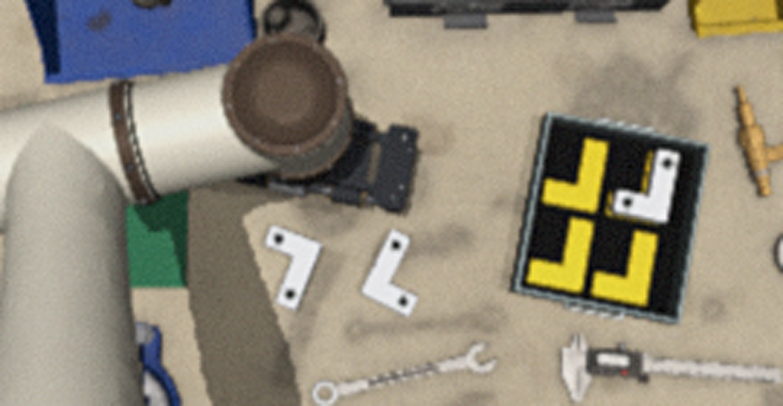

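```bash
python3 -m crank '[[-0.1,[0,0,0],[0,0,0.185]],[-0.1,[0,0,0],[0,0,0.185]],[-0.1,[0,0,0],[0,0,0.185]],[-0.1,[0,0,0],[0,0,0.185]],[-0.1,[0,0,0],[0,0,0.185]],[-0.1,[0,0,0],[0,0,0.185]],[-0.1,[0,0,0],[0,0,0.185]],[-0.1,[0,0,0],[0,0,0.185]]]';python3 -m crank '[[-0.1,[0,0,0],[0,0,0.185]],[-0.1,[0,0,0],[0,0,0.185]],[-0.1,[0,0,0],[0,0,0.185]],[-0.1,[0,0,0],[0,0,0]]]'
python3 - <<'E'
from h import *
c=r.capture("wrist"); save(c,"w8")
p=loc([0.5973,-.0073],-104.3,(10,-17)); print(p); delta([*p,0.005],rot(-104.3,90))
E
```

```text
time_s: 11.15
tcp_pos: [0.5784, -0.0501, 0.1261]
ee_rot: [[0.175, -0.985, 0.008], [-0.985, -0.175, -0.0], [0.002, -0.008, -1.0]]
wrist_force: [0.7, 0.3, -0.5]
gripper_width: 0.551
time_s: 11.55
tcp_pos: [0.5784, -0.05, 0.1261]
ee_rot: [[-0.251, -0.968, 0.008], [-0.968, 0.251, -0.001], [-0.001, -0.008, -1.0]]
wrist_force: [-0.4, 0.1, 0.1]
gripper_width: 0.55
[ 0.57835674 -0.01279117]
same shift [-0.359  0.103  1.211] turn [3.000e-03 1.600e-02 3.998e+00]
flip shift [-0.359  0.103  1.211] turn [-0.01   0.002 -0.002]
```

View pics/w8.png

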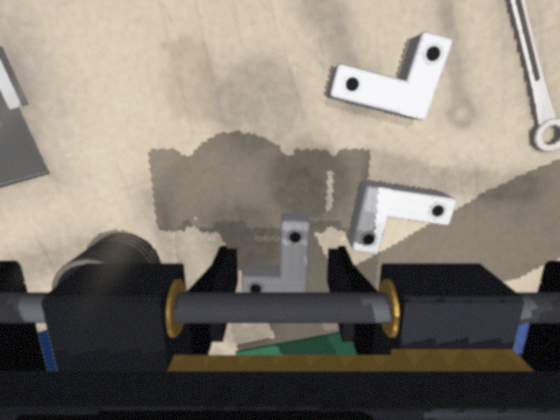

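```bash
python3 -m crank '[[0.1,[-0.36,0.1,0],[0,0,0]],[0.1,[0,0,0.4],[0,0,0]],[0.1,[0,0,0.4],[0,0,0]],[0.1,[0,0,0.25],[0,0,0]],[0.1,[0,0,0.13],[0,0,0]],[0.1,[0,0,0.02],[0,0,0]],[0.1,[0,0,0],[0,0,0]]]'
python3 - <<'E'
from h import *
c=r.capture("wrist"); save(c,"w9")
p=loc([0.5973,-.0073],-104.3,(10,-17)); print(p); delta([*p,0.005],rot(-104.3,90))
E
```

```text
time_s: 12.3
tcp_pos: [0.5796, -0.0126, 0.0067]
ee_rot: [[-0.25, -0.968, 0.009], [-0.968, 0.25, -0.001], [-0.002, -0.009, -1.0]]
wrist_force: [1.0, -0.4, 0.6]
gripper_width: 0.454
[ 0.57835674 -0.01279117]
same shift [0.006 0.015 0.023] turn [0.005 0.02  3.995]
flip shift [0.006 0.015 0.023] turn [-0.013  0.003 -0.005]
```

View pics/w9.png

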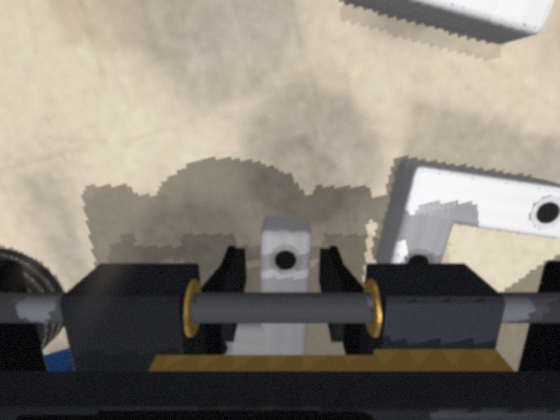

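Leg centred between the jaws (px 286,260); piston at far left clear.

```bash
python3 -m crank '[[1,[0,0,0.01],[0,0,0]],[1,[0,0,0],[0,0,0]],[1,[0,0,0],[0,0,0]],[1,[0,0,0],[0,0,0]],[1,[0,0,0],[0,0,0]],[1,[0,0,0],[0,0,0]]]'; python3 -m crank '[[1,[0,0,-0.3],[0,0,0]],[1,[0,0,-0.4],[0,0,0]],[1,[0,0,-0.4],[0,0,0]],[1,[0,0,0],[0,0,-0.185]],[1,[0,0,0],[0,0,-0.185]],[1,[0,0,0],[0,0,-0.185]],[1,[0,0,0],[0,0,-0.185]],[1,[0,0,0],[0,0,-0.185]]]';python3 -m crank '[[1,[0,0,0],[0,0,-0.185]],[1,[0,0,0],[0,0,-0.185]],[1,[0,0,0],[0,0,-0.185]],[1,[0,0,0],[0,0,-0.185]],[1,[0,0,0],[0,0,-0.185]],[1,[0,0,0],[0,0,-0.17]],[1,[0,0,0],[0,0,0]]]'
python3 - <<'E'
from h import *
c=r.capture("wrist"); save(c,"w10")
p=loc(bay(3),CA,(10,-17)); print(p); delta([*p,0.12],rot(CA,90))
E
```

```text
time_s: 12.95
tcp_pos: [0.5791, -0.0126, 0.0059]
ee_rot: [[-0.251, -0.968, 0.009], [-0.968, 0.251, -0.001], [-0.002, -0.009, -1.0]]
wrist_force: [-1.7, 0.1, 6.4]
gripper_width: 0.272
time_s: 13.75
tcp_pos: [0.5772, -0.0126, 0.1142]
ee_rot: [[0.46, -0.888, 0.006], [-0.888, -0.46, -0.0], [0.003, -0.005, -1.0]]
wrist_force: [0.1, -0.8, -1.4]
gripper_width: 0.271
time_s: 14.45
tcp_pos: [0.5774, -0.0126, 0.1142]
ee_rot: [[0.972, -0.237, 0.006], [-0.237, -0.972, -0.001], [0.006, -0.001, -1.0]]
wrist_force: [-0.6, -0.5, -0.3]
gripper_width: 0.276
[ 0.58448203 -0.34679147]
same shift [ 0.868  3.227 -0.054] turn [-1.300e-02  2.000e-03  3.986e+00]
flip shift [ 0.868  3.227 -0.054] turn [-0.001 -0.008 -0.014]
```

View pics/w10.png

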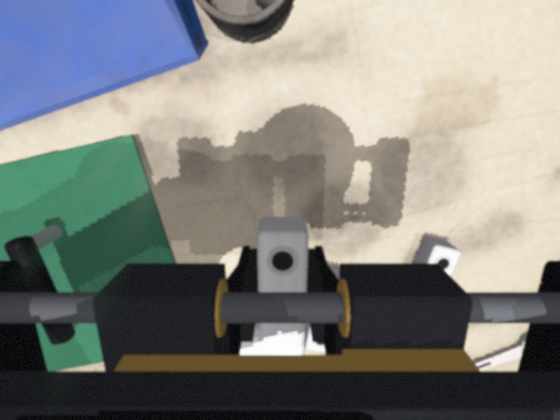

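```bash
python3 -m crank '[[1,[0.12,0.46,0],[0,0,0]],[1,[0.12,0.46,0],[0,0,0]],[1,[0.12,0.46,0],[0,0,0]],[1,[0.12,0.46,0],[0,0,0]],[1,[0.12,0.46,0],[0,0,0]],[1,[0.12,0.46,0],[0,0,-0.01]],[1,[0.12,0.46,0],[0,0,0]],[1,[0,0,0],[0,0,0]]]';  python3 - <<'E'
from h import *
c=r.capture("wrist"); save(c,"w11")
for o in Ls(c,yellow(c),0.004,500,20000): print("Y",*o)
print(bay(2),bay(3))
p=loc(bay(3),CA,(10,-17)); print(p); delta([*p,0.011],rot(CA,90))
E
```

```text
time_s: 15.3
tcp_pos: [0.5829, -0.3508, 0.1142]
ee_rot: [[0.971, -0.238, 0.008], [-0.238, -0.971, -0.002], [0.008, -0.0, -1.0]]
wrist_force: [-1.9, 0.4, -2.3]
gripper_width: 0.269
nohex 1256.75 [[1104.9137931  777.2637931]]
Y [241. 246.] [ 0.5526 -0.311 ] -102.0 MIR 24.9 24.7
[ 0.49295326 -0.30786225] [ 0.57862821 -0.32795712]
[ 0.58448203 -0.34679147]
same shift [ 0.007 -0.015  1.03 ] turn [-1.30e-02  3.00e-03  3.99e+00]
flip shift [ 0.007 -0.015  1.03 ] turn [-0.002 -0.008 -0.01 ]
```

View pics/w11.png

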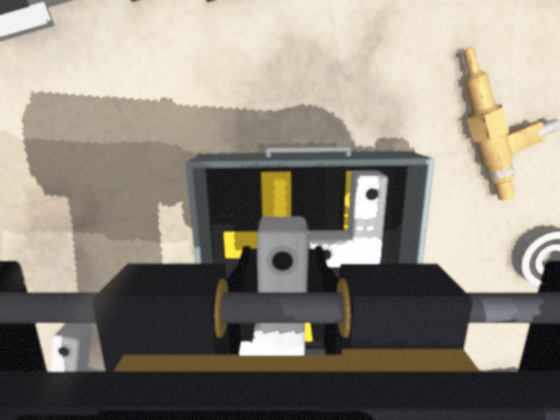

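```bash
python3 -m crank '[[1,[0.01,-0.02,0.3],[0,0,0]],[1,[0,0,0.3],[0,0,0]],[1,[0,0,0.27],[0,0,0]],[1,[0,0,0.1],[0,0,0]],[1,[0,0,0.04],[0,0,0]],[1,[0,0,0],[0,0,0]]]'
python3 - <<'E'
from h import *
p=loc(bay(3),CA,(10,-17)); print(p); delta([*p,0.011],rot(CA,90))
E
```

```text
time_s: 15.95
tcp_pos: [0.5866, -0.3433, 0.0148]
ee_rot: [[0.974, -0.228, 0.008], [-0.228, -0.974, -0.001], [0.008, -0.001, -1.0]]
wrist_force: [-1.5, -0.2, -1.4]
gripper_width: 0.272
[ 0.58448203 -0.34679147]
same shift [-0.013  0.039  0.038] turn [-1.7e-02  2.0e-03  4.0e+00]
flip shift [-0.013  0.039  0.038] turn [-0.001 -0.011 -0.   ]
```

```bash
python3 -m crank '[[1,[-0.01,0.03,0.03],[0,0,0]],[1,[0,0,0],[0,0,0]],[0.05,[0,0,0],[0,0,0]],[0.05,[0,0,0],[0,0,0]],[0.05,[0,0,0],[0,0,0]],[0.05,[0,0,-0.3],[0,0,0]],[0.05,[0,0,-0.4],[0,0,0]],[0.05,[0,0,-0.4],[0,0,0]]]'
python3 - <<'E'
from h import *
print(r.sense()["tcp_pos"])
c=r.capture("wrist"); save(c,"w12",(150,120,450,350),2.5)
E
```

```text
time_s: 16.75
tcp_pos: [0.5832, -0.3463, 0.1224]
ee_rot: [[0.973, -0.229, 0.007], [-0.229, -0.974, -0.001], [0.007, -0.001, -1.0]]
wrist_force: [1.0, -0.4, 0.1]
gripper_width: 0.469
[ 0.58321701 -0.3462901   0.12236751]
```

View pics/w12.png

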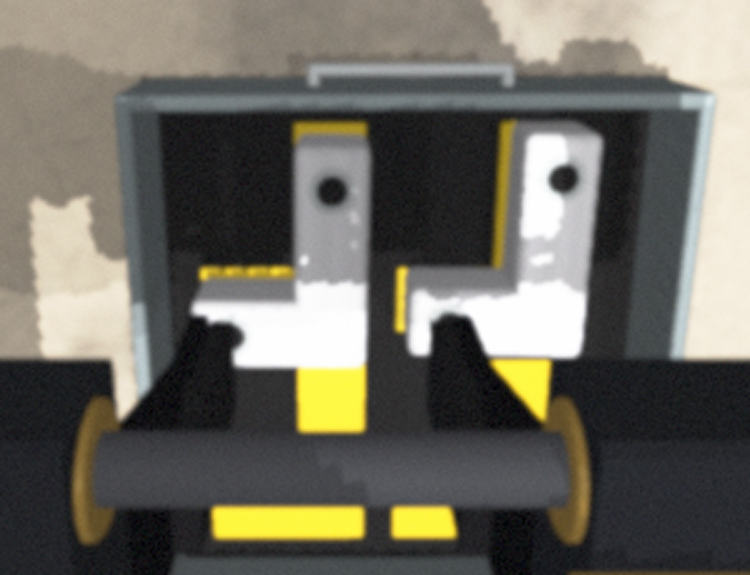

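```bash
cat >> h.py <<'E'
def flipgrasp(O,ang,back=0.,e=45,yl=8,z=0.011):
    """mirrored bracket at O, long azimuth ang. TCP pose for grasping the short leg"""
    a=np.radians(ang); u=np.array([np.cos(a),np.sin(a),0]); v=np.array([np.sin(a),-np.cos(a),0])
    R=rot(np.degrees(np.arctan2(-v[1],-v[0])),e)
    p=np.array([*O,0])-0.026*u+yl/1e3*v+[0,0,z]-back*R[:,2]
    return p,R
E
python3 - <<'E'
from h import *
p,R=flipgrasp([.4737,-.1358],-26.8,.1); print(p,R)
delta(p,R); delta(p,rot(63.2,90)); print(r.sense()["joints"])
E
```

```text
[ 0.41500389 -0.19433322  0.08171068] [[-0.31881857 -0.89258582  0.31881857]
 [-0.63115349  0.45087754  0.63115349]
 [-0.70710678  0.         -0.70710678]]
same shift [-2.038 -1.113  0.452] turn [ 0.879 -0.729  2.181]
flip shift [-2.038 -1.113  0.452] turn [ 0.683  0.824 -1.592]
same shift [-2.038 -1.113  0.452] turn [-0.022 -0.023  2.304]
flip shift [-2.038 -1.113  0.452] turn [ 0.021 -0.021 -1.696]
[-17.11740192  30.88707948   1.39685939   0.10311257 -59.27443788
  93.94758223]
```

```bash
python3 -m crank '[[-0.1,[-0.41,-0.22,-0.1],[0,0,0]],[-0.1,[-0.41,-0.22,-0.1],[0,0,0]],[-0.1,[-0.41,-0.22,-0.1],[0,0,0]],[-0.1,[-0.41,-0.22,0],[0,0,0]],[-0.1,[-0.4,-0.22,0],[0,0,0]],[-0.1,[0,0,0],[0,0,0.185]],[-0.1,[0,0,0],[0,0,0.185]],[-0.1,[0,0,0],[0,0,0.185]]]'; python3 -m crank '[[-0.1,[0,0,0],[0,0,0.185]],[-0.1,[0,0,0],[0,0,0.185]],[-0.1,[0,0,0],[0,0,0.185]],[-0.1,[0,0,0],[0,0,0.185]],[-0.1,[0,0,0],[0,0,0.185]],[-0.1,[0,0,0],[0,0,0.185]],[-0.1,[0,0,0],[0,0,0.185]],[-0.1,[0,0,0],[0,0,0.185]]]';python3 -m crank '[[-0.1,[0,0,0],[0,0,0.185]],[-0.1,[0,0,0],[0,0,0.08]],[-0.1,[0,0,0],[0,-0.18,0]],[-0.1,[0,0,0],[0,-0.18,0]],[-0.1,[0,0,0],[0,-0.18,0]],[-0.1,[0,0,0],[0,-0.18,0]],[-0.1,[0,0,0],[0,-0.18,0]],[-0.1,[0,0,0],[0,-0.1,0]]]';  python3 - <<'E'
from h import *
c=r.capture("wrist"); save(c,"w13")
c=r.capture("top"); save(c,"t13")
for o in Ls(c,white(c),0.026,150,700): print("W",*o)
for o in Ls(c,yellow(c),0.004,100,700): print("Y",*o)
p,R=flipgrasp([.4737,-.1358],-26.8,.1); 
delta(p,R); print(r.sense()["joints"])
E
```

```text
time_s: 17.6
tcp_pos: [0.4099, -0.1923, 0.1506]
ee_rot: [[0.783, -0.622, 0.01], [-0.622, -0.783, -0.001], [0.008, -0.005, -1.0]]
wrist_force: [-0.5, -0.0, -0.2]
gripper_width: 0.548
time_s: 18.4
tcp_pos: [0.41, -0.1925, 0.1502]
ee_rot: [[-0.261, -0.965, 0.009], [-0.965, 0.261, -0.001], [-0.002, -0.009, -1.0]]
wrist_force: [0.5, 0.3, 0.2]
gripper_width: 0.548
time_s: 19.2
tcp_pos: [0.4099, -0.1943, 0.1498]
ee_rot: [[-0.312, -0.892, 0.328], [-0.629, 0.453, 0.632], [-0.712, -0.008, -0.702]]
wrist_force: [-1.3, -0.2, -0.5]
gripper_width: 0.55
W [202. 361.] [0.1181 0.1277] -179.7 ok 12.5 13.2
W [421. 302.] [ 0.2787 -0.5347] -16.0 MIR 26.5 23.6
W [286. 240.] [ 0.4775 -0.135 ] -28.0 MIR 10.9 2.0
W [249. 236.] [ 0.4837 -0.0123] 155.1 MIR 10.7 2.5
W [373. 210.] [ 0.5644 -0.4014] -13.3 ok 2.4 10.4
W [350. 206.] [ 0.5772 -0.3295] -9.4 ok 3.7 10.7
nohex 111.90625 [[1395.57458564  913.83425414]]
nohex 232.59375 [[2167.26804124  853.32989691]]
Y [368. 238.] [ 0.4772 -0.3839] 1.3 ok 12.5 19.6
Y [500. 167.] [ 0.6899 -0.8171] 82.9 MIR 21.0 19.9
same shift [ 0.453 -0.05   0.489] turn [-0.007  0.005  0.   ]
flip shift [ 0.453 -0.05   0.489] turn [-0.008 -0.011 -4.   ]
[-38.54951443  20.04273604 -13.07614196 -46.26227296 -74.44050881
  31.83430258]
```

View pics/w13.png

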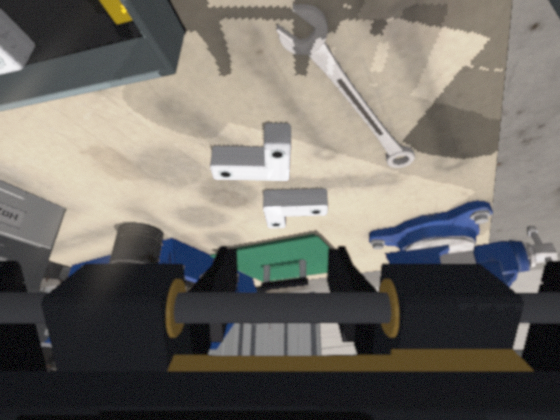

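View pics/t13.png

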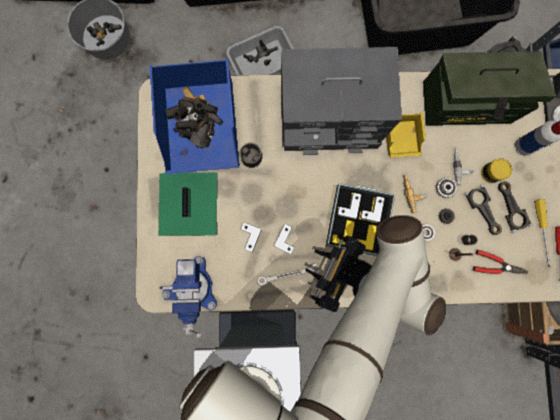

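```bash
python3 -m crank '[[-0.1,[0.35,-0.05,0],[0,0,0]],[-0.1,[0.1,0,0.25],[0,0,0]],[-0.1,[0,0,0.24],[0,0,0]],[-0.1,[0,0,0],[0,0,0]]]';  python3 - <<'E'
from h import *
c=r.capture("wrist"); save(c,"w14")
p,R=flipgrasp([.4755,-.1355],-27.5,.0); 
delta(p,R); print(r.sense()["joints"])
E
```

```text
time_s: 19.7
tcp_pos: [0.4156, -0.1898, 0.0821]
ee_rot: [[-0.314, -0.894, 0.32], [-0.631, 0.448, 0.633], [-0.709, -0.003, -0.705]]
wrist_force: [-0.0, 0.3, -0.5]
gripper_width: 0.552
same shift [ 0.026 -0.018  0.997] turn [0.009 0.002 0.02 ]
flip shift [ 0.026 -0.018  0.997] turn [-0.004  0.015 -3.98 ]
[-38.12142069  26.1952813  -15.12998681 -48.20529099 -68.73869053
  38.2437272 ]
```

View pics/w14.png

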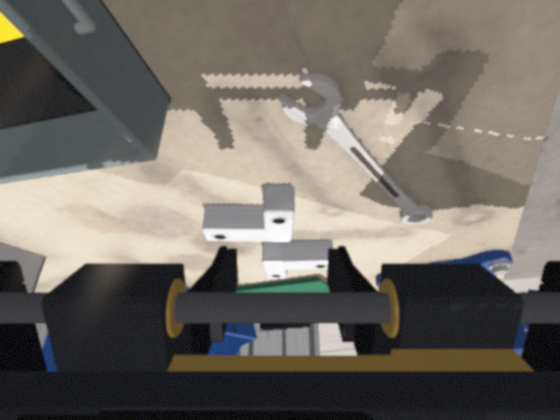

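```bash
python3 -m crank '[[-0.1,[0.02,-0.02,0.4],[0,0,0.02]],[-0.1,[0,0,0.3],[0,0,0]],[-0.1,[0,0,0.2],[0,0,0]],[-0.1,[0,0,0.08],[0,0,0]],[-0.1,[0,0,0],[0,0,0]]]';  python3 - <<'E'
from h import *
c=r.capture("wrist"); save(c,"w15")
p,R=flipgrasp([.4755,-.1355],-27.5,.0); 
delta(p,R)
E
```

```text
time_s: 20.25
tcp_pos: [0.4493, -0.1325, 0.0133]
ee_rot: [[-0.325, -0.889, 0.323], [-0.626, 0.458, 0.631], [-0.709, 0.003, -0.706]]
wrist_force: [-0.2, -0.6, -0.3]
gripper_width: 0.548
same shift [0.006 0.018 0.033] turn [0.005 0.003 0.002]
flip shift [0.006 0.018 0.033] turn [-0.004  0.008 -3.998]
```

View pics/w15.png

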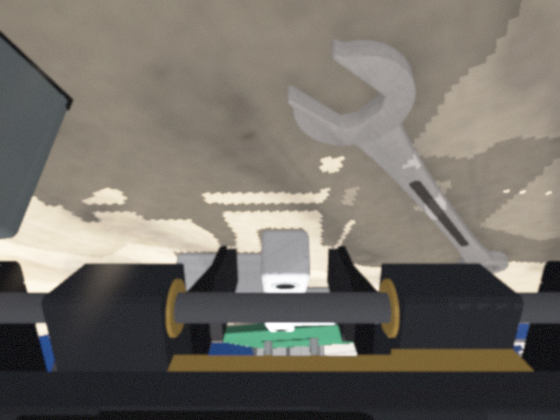

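Short leg (px 285,270) sits between the jaws. Close and lift.

```bash
python3 -m crank '[[-0.1,[0,0,0.03],[0,0,0]],[1,[0,0,0],[0,0,0]],[1,[0,0,0],[0,0,0]],[1,[0,0,0],[0,0,0]],[1,[0,0,0],[0,0,0]],[1,[0,0,0],[0,0,0]],[1,[0,0,0],[0,0,0]],[1,[0,0,0],[0,0,0]]]'; python3 -m crank '[[1,[-0.2,0,-0.2],[0,0,0]],[1,[-0.3,0,-0.3],[0,0,0]],[1,[-0.3,0,-0.3],[0,0,0]],[1,[0,0,0],[0,0,0]]]';  python3 - <<'E'
from h import *
c=r.capture("wrist"); save(c,"w16")
c=r.capture("scene"); save(c,"s16")
print(r.sense()["joints"])
E
```

```text
time_s: 21.1
tcp_pos: [0.4498, -0.1309, 0.011]
ee_rot: [[-0.326, -0.888, 0.323], [-0.625, 0.459, 0.631], [-0.709, 0.004, -0.705]]
wrist_force: [-2.4, -1.8, 2.7]
gripper_width: 0.273
time_s: 21.5
tcp_pos: [0.4527, -0.1327, 0.1289]
ee_rot: [[-0.319, -0.888, 0.33], [-0.63, 0.459, 0.626], [-0.708, -0.008, -0.706]]
wrist_force: [1.1, 0.4, -1.3]
gripper_width: 0.275
[-30.37322472  20.65653872 -15.64607445 -50.1510891  -67.26036103
  29.10103317]
```

View pics/w16.png

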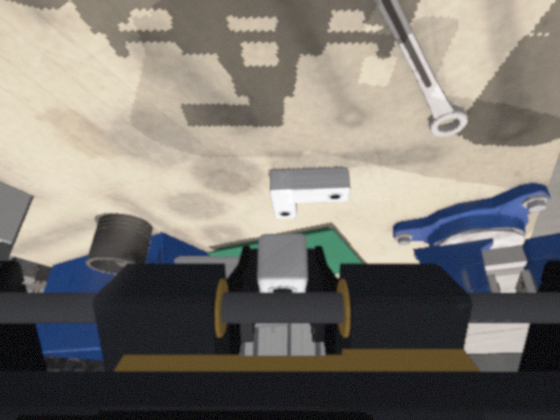

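View pics/s16.png

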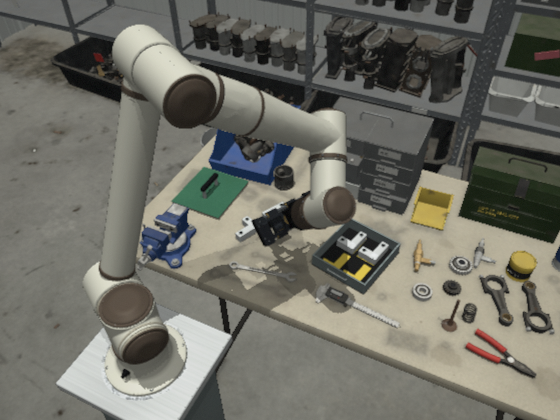

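```bash
python3 -m crank '[[1,[-0.25,-0.45,0],[0,0,0]],[1,[0,-0.3,-0.2],[0,0,0]],[1,[0,0,0],[0,0.18,0]],[1,[0,0,0],[0,0.18,0]],[1,[0,0,0],[0,0.18,0]],[1,[0,0,0],[0,0.18,0]],[1,[0,0,0],[0,0.18,0]],[1,[0,0,0],[0,0.18,0]]]'; python3 -m crank '[[1,[0,0,0],[0,0.18,0]],[1,[0,0,0],[0,0.18,0]],[1,[0,0,0],[0,0.18,0]],[1,[0,0,0],[0,0.18,0]],[1,[0,0,0],[0,0.18,0]],[1,[0,0,0],[0,0,0]]]';  python3 - <<'E'
from h import *
c=r.capture("wrist"); save(c,"w17")
c=r.capture("scene"); save(c,"s17")
s=r.sense();print(s["joints"]); delta(s["tcp_pos"],rot(-117.5,45))
E
```

```text
time_s: 22.4
tcp_pos: [0.5162, -0.1619, 0.1532]
ee_rot: [[-0.458, -0.888, -0.037], [-0.887, 0.459, -0.056], [0.066, 0.007, -0.998]]
wrist_force: [-1.5, 0.2, -2.0]
gripper_width: 0.272
time_s: 23.0
tcp_pos: [0.516, -0.1611, 0.1497]
ee_rot: [[-0.318, -0.89, -0.328], [-0.64, 0.456, -0.618], [0.699, 0.013, -0.715]]
wrist_force: [-0.6, 0.7, -1.7]
gripper_width: 0.272
[ 15.1296655   29.17439461 -22.91979321  31.89635324 -73.93965758
 -61.39444624]
same shift [0. 0. 0.] turn [-0.035  0.009 -3.99 ]
flip shift [0. 0. 0.] turn [0.006 0.023 0.01 ]
```

View pics/s17.png

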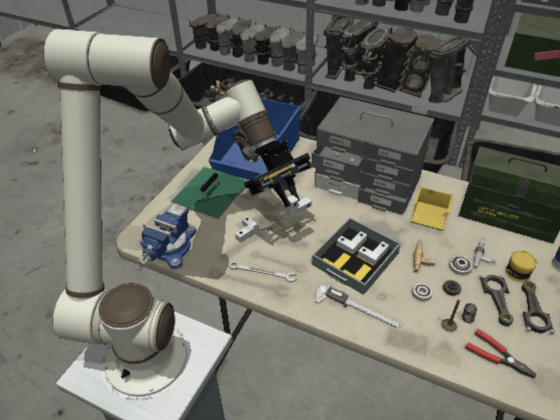

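View pics/w17.png

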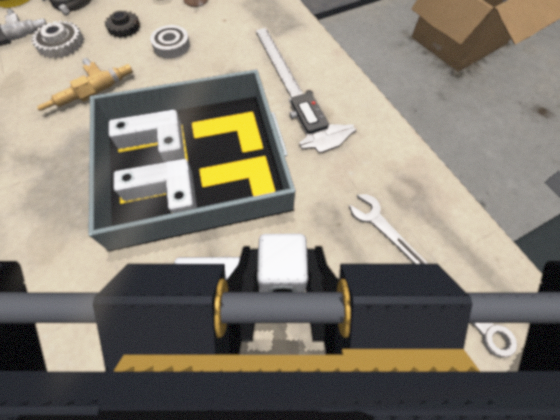

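```bash
python3 -m crank '[[1,[-0.25,0,0.25],[0,0,0]],[1,[-0.25,0,0.25],[0,0,0]],[1,[-0.15,0,0.15],[0,0,0]],[1,[-0.08,0,0.08],[0,0,0]],[1,[-0.03,0,0.03],[0,0,0]],[1,[0,0,0],[0,0,0]]]'
```

```text
time_s: 23.7
tcp_pos: [0.5179, -0.1609, 0.0479]
ee_rot: [[-0.33, -0.888, -0.321], [-0.641, 0.46, -0.614], [0.693, 0.003, -0.721]]
wrist_force: [-0.6, -0.2, -1.7]
gripper_width: 0.273
```

```bash
python3 -m crank '[[1,[-0.03,0,0.03],[0,0,0]],[1,[-0.02,0,0.02],[0,0,0]],[1,[-0.02,0,0.02],[0,0,0]],[1,[0,0,0],[0,0,0]],[1,[0,0,0],[0,0,0]]]'
python3 - <<'E'
from h import *
c=r.capture("scene"); save(c,"s18",(220,120,380,270),4)
E
```

```text
time_s: 24.2
tcp_pos: [0.5181, -0.1604, 0.0388]
ee_rot: [[-0.329, -0.888, -0.321], [-0.64, 0.459, -0.616], [0.694, 0.003, -0.72]]
wrist_force: [-0.8, 2.3, 4.9]
gripper_width: 0.273
```

View pics/s18.png

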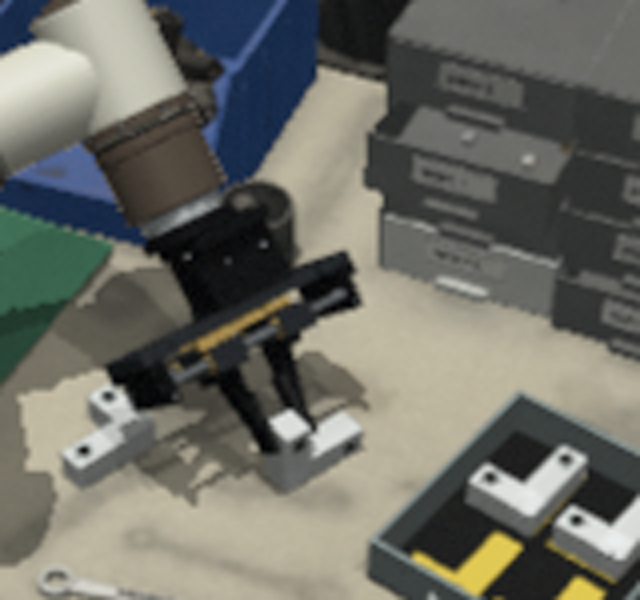

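```bash
python3 -m crank '[[0,[0,0,0],[0,0,0]],[0,[0,0,0],[0,0,0]],[0,[0,0,0],[0,0,0]],[0,[0,0,0],[0,0,0]],[0,[0,0,0],[0,-0.18,0]],[0,[0,0,0],[0,-0.18,0]],[0,[0,0,0],[0,-0.18,0]],[0,[0,0,0],[0,-0.18,0]]]';python3 -m crank '[[0,[0,0,0],[0,-0.18,0]],[0,[0,0,0],[0,0,0]],[0,[0,0,0],[0,0,0]]]'
python3 - <<'E'
from h import *
c=r.capture("scene"); save(c,"s19",(220,120,380,270),4)
c=r.capture("wrist"); save(c,"w19")
E
```

```text
time_s: 25.05
tcp_pos: [0.5178, -0.1601, 0.0381]
ee_rot: [[-0.449, -0.889, -0.091], [-0.872, 0.459, -0.172], [0.194, 0.003, -0.981]]
wrist_force: [-0.5, -1.0, -0.2]
gripper_width: 0.499
time_s: 25.35
tcp_pos: [0.5178, -0.1613, 0.038]
ee_rot: [[-0.46, -0.888, -0.031], [-0.886, 0.461, -0.053], [0.061, 0.003, -0.998]]
wrist_force: [-0.3, 1.0, -0.0]
gripper_width: 0.496
```

View pics/s19.png

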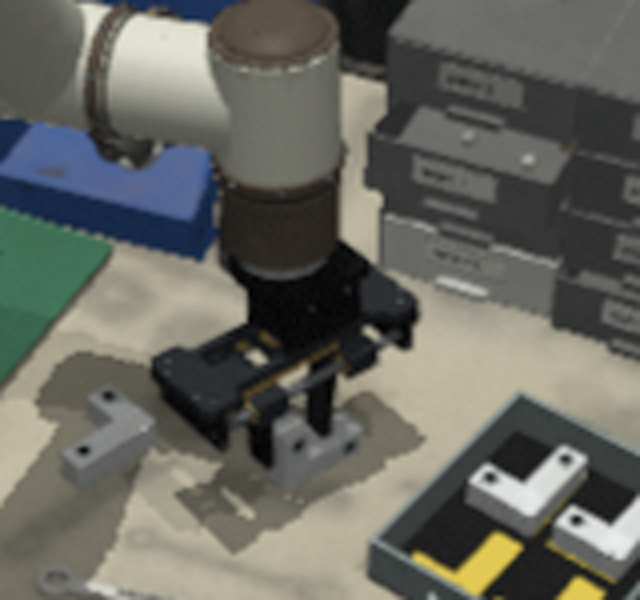

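View pics/w19.png

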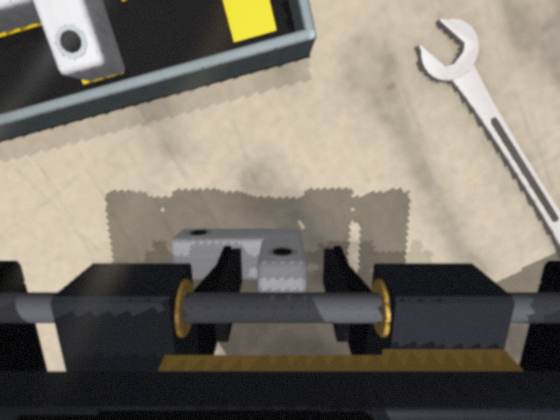

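```bash
python3 -m crank '[[0,[0,0,0.04],[0,0,0]],[1,[0,0,0],[0,0,0]],[1,[0,0,0],[0,0,0]],[1,[0,0,0],[0,0,0]],[1,[0,0,0],[0,0,0]],[1,[0,0,0],[0,0,0]],[1,[0,0,0],[0,0,0]]]';python3 -m crank '[[1,[0,0,-0.3],[0,0,0]],[1,[0,0,-0.1],[0,0.18,0]],[1,[0,0,0],[0,0.18,0]],[1,[0,0,0],[0,0.18,0]],[1,[0,0,0],[0,0.18,0]],[1,[0,0,0],[0,0.18,0]],[1,[0,0,0],[0,0.18,0]],[1,[0,0,0],[0,0.18,0]]]'
python3 - <<'E'
from h import *
c=r.capture("scene"); save(c,"s20",(220,120,380,270),4)
print(r.sense()["joints"])
E
```

```text
time_s: 26.15
tcp_pos: [0.5174, -0.1605, 0.0335]
ee_rot: [[-0.459, -0.888, -0.031], [-0.887, 0.46, -0.051], [0.06, 0.004, -0.998]]
wrist_force: [-0.3, 0.7, -1.8]
gripper_width: 0.273
time_s: 26.95
tcp_pos: [0.5197, -0.1579, 0.0737]
ee_rot: [[-0.225, -0.889, -0.399], [-0.441, 0.458, -0.772], [0.869, 0.002, -0.495]]
wrist_force: [0.3, 0.0, -1.9]
gripper_width: 0.278
[ 18.24762109  43.06036487 -25.12022292  38.80328143 -77.26085105
 -74.00498223]
```

View pics/s20.png

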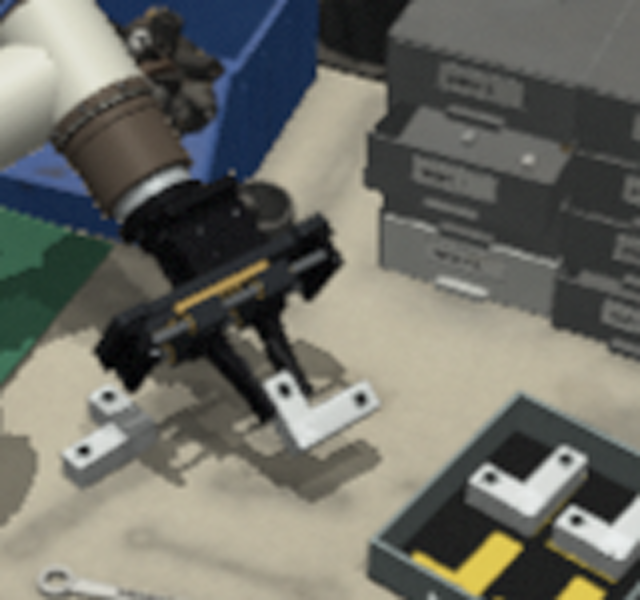

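```bash
python3 -m crank '[[1,[-0.15,0,0.09],[0,0,0]],[1,[-0.12,0,0.07],[0,0,0]],[1,[-0.07,0,0.04],[0,0,0]],[1,[0,0,0],[0,0,0]],[1,[0,0,0],[0,0,0]]]'
```

```text
time_s: 27.5
tcp_pos: [0.5186, -0.1592, 0.0347]
ee_rot: [[-0.227, -0.888, -0.4], [-0.444, 0.46, -0.769], [0.866, 0.003, -0.499]]
wrist_force: [-0.1, -0.4, -1.1]
gripper_width: 0.271
```

```bash
python3 -m crank '[[1,[-0.04,0,0.02],[0,0,0]],[1,[-0.02,0,0.01],[0,0,0]],[1,[0,0,0],[0,0,0]],[1,[0,0,0],[0,0,0]]]'
```

```text
time_s: 27.9
tcp_pos: [0.5192, -0.1586, 0.031]
ee_rot: [[-0.226, -0.888, -0.4], [-0.439, 0.459, -0.772], [0.87, 0.001, -0.494]]
wrist_force: [0.2, 3.2, 8.2]
gripper_width: 0.278
```

```bash
python3 -m crank '[[-0.1,[0,0,0],[0,0,0]],[-0.1,[0,0,0],[0,0,0]],[-0.1,[0,0,0],[0,0,0]],[-0.1,[0,0,0],[0,0,0]],[-0.1,[0,0,-0.3],[0,0,0]],[-0.1,[0,0,-0.4],[0,0,0]],[-0.1,[0.2,0,-0.3],[0,0,0]],[-0.1,[0.3,0,0],[0,-0.15,0]]]'
python3 - <<'E'
from h import *
c=r.capture("scene"); save(c,"s21",(220,120,380,270),4)
c=r.capture("top"); 
for o in Ls(c,white(c),0.026,150,700): print("W",*o)
print(r.sense()["joints"])
E
```

```text
time_s: 28.7
tcp_pos: [0.5503, -0.1001, 0.118]
ee_rot: [[-0.266, -0.891, -0.367], [-0.534, 0.453, -0.714], [0.803, 0.006, -0.596]]
wrist_force: [0.8, -0.5, 0.3]
gripper_width: 0.542
nohex 342.875 [[ 955.69211823 1501.61083744]]
nohex 222.5625 [[1585.82103321 1089.60516605]]
W [109. 410.] [-0.0119  0.3946] -133.5 MIR 34.6 32.6
W [349. 269.] [ 0.3777 -0.3234] -150.3 ok 21.0 25.4
W [252. 240.] [ 0.4803 -0.0245] -6.8 ok 23.3 26.1
W [426. 233.] [ 0.4793 -0.5583] 162.4 MIR 21.7 21.0
W [298. 218.] [ 0.5444 -0.1677] -25.7 ok 2.3 11.1
W [373. 210.] [ 0.5644 -0.4014] -13.3 ok 2.4 10.4
W [350. 206.] [ 0.5772 -0.3295] -9.4 ok 3.7 10.7
[ 21.35361431  37.72674675 -17.43074697  32.2230649  -81.23943689
 -67.75842672]
```

View pics/s21.png

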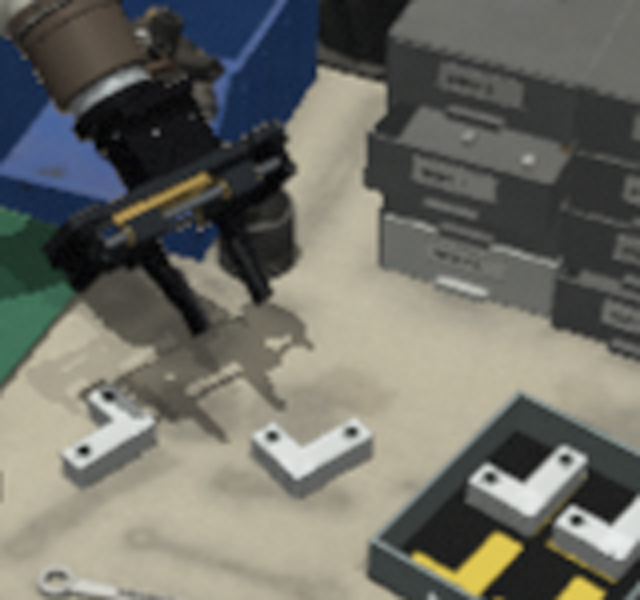

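```bash
python3 -m crank '[[0,[0.2,0,-0.1],[0,-0.18,0]],[0,[0,0,0],[0,-0.18,0]],[0,[0,0,0],[0,-0.18,0]],[0,[0,0,0],[0,-0.18,0]],[0,[0,0,0],[0,-0.18,0]],[0,[0,0,0],[0,-0.18,0]],[0,[0,0,0],[0,-0.1,0]],[0,[0,0,0],[0,0,-0.185]]]'; python3 -m crank '[[0,[0,0,0],[0,0,-0.185]],[0,[0,0,0],[0,0,-0.185]],[0,[0,0,0],[0,0,-0.185]],[0,[0,0,0],[0,0,-0.185]],[0,[0,0,0],[0,0,-0.185]],[0,[0,0,0],[0,0,-0.185]],[0,[0,0,0],[0,0,-0.185]],[0,[0,0,0],[0,0,-0.185]]]'
python3 - <<'E'
from h import *
p=loc([0.5444,-.1677],-25.7,(10,-17)); print(p); delta([*p,0.10],rot(-25.7,90))
E
```

```text
time_s: 29.6
tcp_pos: [0.5446, -0.109, 0.1434]
ee_rot: [[-0.327, -0.945, -0.004], [-0.945, 0.327, -0.0], [0.002, 0.004, -1.0]]
wrist_force: [0.0, 0.6, 0.6]
gripper_width: 0.5
time_s: 30.4
tcp_pos: [0.5448, -0.1076, 0.142]
ee_rot: [[0.741, -0.671, -0.007], [-0.671, -0.741, -0.002], [-0.004, 0.007, -1.0]]
wrist_force: [0.3, 0.2, -0.1]
gripper_width: 0.499
[ 0.54603857 -0.1873549 ]
same shift [0.546 0.581 0.422] turn [ 0.009 -0.011  3.634]
flip shift [0.546 0.581 0.422] turn [ 0.008  0.006 -0.366]
```

```bash
python3 -m crank '[[0,[0.27,0.29,0],[0,0,0]],[0,[0.27,0.29,0],[0,0,0]],[0,[0,0,0],[0,0,-0.18]],[0,[0,0,0],[0,0,-0.18]],[0,[0,0,0.3],[0,0,0]],[0,[0,0,0],[0,0,0]]]'
python3 - <<'E'
from h import *
c=r.capture("wrist"); save(c,"w22")
c=r.capture("top"); 
for o in Ls(c,white(c),0.026,150,700): print("W",*o)
p=loc([0.5444,-.1677],-25.7,(10,-17)); print(p); delta([*p,0.005],rot(-25.7,90))
E
```

```text
time_s: 31.0
tcp_pos: [0.5426, -0.1864, 0.109]
ee_rot: [[0.896, -0.444, -0.015], [-0.444, -0.896, -0.001], [-0.013, 0.007, -1.0]]
wrist_force: [-0.8, 0.3, -0.7]
gripper_width: 0.498
nohex 220.875 [[1500.88770053  837.43315508]]
W [396. 271.] [ 0.373  -0.4578] 64.1 MIR 48.0 47.7
W [429. 232.] [ 0.4891 -0.5734] -23.2 MIR 20.2 19.5
W [353. 207.] [ 0.5751 -0.3381] -5.6 ok 13.0 21.0
[ 0.54603857 -0.1873549 ]
same shift [ 0.014 -0.004  1.073] turn [ 0.012 -0.012  3.987]
flip shift [ 0.014 -0.004  1.073] turn [ 0.008  0.008 -0.012]
```

View pics/w22.png

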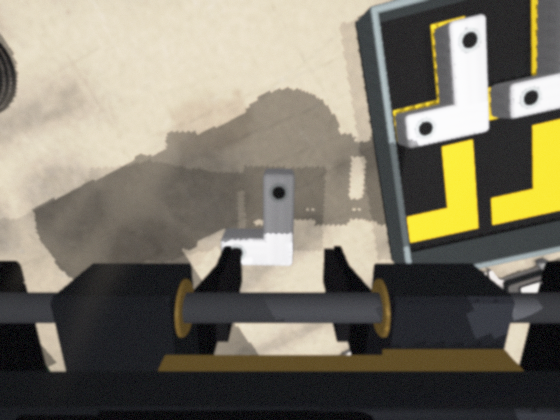

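```bash
python3 -m crank '[[0,[0.01,0,0.35],[0,0,0]],[0,[0,0,0.35],[0,0,0]],[0,[0,0,0.25],[0,0,0]],[0,[0,0,0.08],[0,0,0]],[0,[0,0,0.01],[0,0,0]],[0,[0,0,0],[0,0,0]],[0,[0,0,0],[0,0,0]]]'; python3 -m crank '[[1,[0,0,0],[0,0,0]],[1,[0,0,0],[0,0,0]],[1,[0,0,0],[0,0,0]],[1,[0,0,0],[0,0,0]],[1,[0,0,0],[0,0,0]],[1,[0,0,0],[0,0,0]]]';python3 -m crank '[[1,[0,0,-0.3],[0,0,0]],[1,[0,0,-0.4],[0,0,0]],[1,[0,0,-0.3],[0,0,0]],[1,[0,0,0],[0,0,0]]]'
python3 - <<'E'
from h import *
print(loc([0.5444,-.1677],-25.7,(10,-17)))
c=r.capture("wrist"); save(c,"w23")
for i in (0,2):
  p=loc(bay(i),CA,(10,-17)); print(p); delta([*p,0.12],rot(CA,90))
E
```

```text
time_s: 31.8
tcp_pos: [0.5479, -0.1874, 0.0106]
ee_rot: [[0.897, -0.442, -0.002], [-0.442, -0.897, -0.003], [-0.001, 0.004, -1.0]]
wrist_force: [-0.9, -0.5, 0.2]
gripper_width: 0.503
time_s: 32.4
tcp_pos: [0.5469, -0.1872, 0.0092]
ee_rot: [[0.897, -0.442, -0.005], [-0.442, -0.897, -0.003], [-0.003, 0.005, -1.0]]
wrist_force: [-1.0, 1.4, 3.4]
gripper_width: 0.271
time_s: 32.8
tcp_pos: [0.5499, -0.1875, 0.1131]
ee_rot: [[0.897, -0.441, 0.003], [-0.441, -0.897, -0.004], [0.005, 0.002, -1.0]]
wrist_force: [0.8, -0.8, -1.9]
gripper_width: 0.271
[ 0.54603857 -0.1873549 ]
[ 0.48282253 -0.39484712]
same shift [ 0.334  2.152 -0.089] turn [ 1.00e-03 -5.00e-03  3.71e+00]
flip shift [ 0.334  2.152 -0.089] turn [ 0.004  0.001 -0.29 ]
[ 0.49880709 -0.3266966 ]
same shift [ 0.176  1.47  -0.091] turn [ 1.00e-03 -5.00e-03  3.71e+00]
flip shift [ 0.176  1.47  -0.091] turn [ 0.004  0.001 -0.29 ]
```

View pics/w23.png

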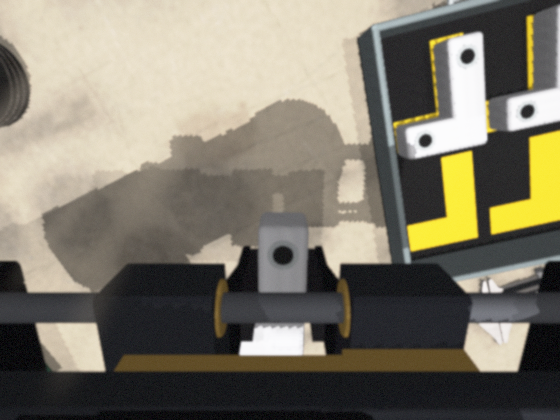

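```bash
python3 -m crank '[[1,[0.07,0.43,0],[0,0,0]],[1,[0.07,0.43,0],[0,0,0]],[1,[0.07,0.43,0],[0,0,0]],[1,[0.06,0.43,0],[0,0,0]],[1,[0.06,0.43,0],[0,0,0]],[1,[0,0,0],[0,0,-0.15]],[1,[0,0,0],[0,0,-0.14]],[1,[0,0,0],[0,0,0]]]'
python3 - <<'E'
from h import *
c=r.capture("wrist"); save(c,"w24")
for i in (0,):
  p=loc(bay(i),CA,(10,-17)); print(p); delta([*p,0.014],rot(CA,90))
E
```

```text
time_s: 33.65
tcp_pos: [0.4799, -0.3942, 0.107]
ee_rot: [[0.973, -0.23, -0.01], [-0.23, -0.973, 0.0], [-0.01, 0.002, -1.0]]
wrist_force: [-0.3, 0.5, -1.6]
gripper_width: 0.271
[ 0.48282253 -0.39484712]
same shift [0.034 0.001 0.934] turn [ 0.018 -0.005  3.996]
flip shift [0.034 0.001 0.934] turn [ 0.003  0.011 -0.004]
```

View pics/w24.png

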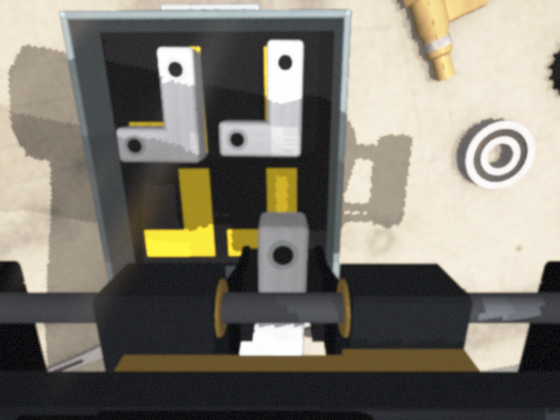

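```bash
python3 -m crank '[[1,[0.02,0,0.3],[0,0,0]],[1,[0,0,0.3],[0,0,0]],[1,[0,0,0.2],[0,0,0]],[1,[0,0,0.08],[0,0,0]],[1,[0,0,0],[0,0,0]],[1,[0,0,0],[0,0,0]]]'
python3 - <<'E'
from h import *
for i in (0,):
  p=loc(bay(i),CA,(10,-17)); print(p); delta([*p,0.014],rot(CA,90))
E
```

```text
time_s: 34.3
tcp_pos: [0.4838, -0.3953, 0.0224]
ee_rot: [[0.974, -0.228, -0.005], [-0.228, -0.974, -0.003], [-0.004, 0.004, -1.0]]
wrist_force: [-0.2, -0.8, -1.2]
gripper_width: 0.273
[ 0.48282253 -0.39484712]
same shift [-0.011 -0.003  0.084] turn [-0.007  0.009 -4.   ]
flip shift [-0.011 -0.003  0.084] turn [0.006 0.005 0.   ]
```

```bash
python3 -m crank '[[1,[-0.01,0,0.05],[0,0,0]],[1,[0,0,0.03],[0,0,0]],[1,[0,0,0],[0,0,0]]]';python3 -m crank '[[0.05,[0,0,0],[0,0,0]],[0.05,[0,0,0],[0,0,0]],[0.05,[0,0,0],[0,0,0]],[0.05,[0,0,-0.3],[0,0,0]],[0.05,[0,0,-0.4],[0,0,0]],[0.05,[0,0,-0.4],[0,0,0]],[0,[0,0,-0.4],[0,0,0]],[0,[0,-0.4,0],[0,0,0]]]';python3 - <<'E'
from h import *
c=r.capture("wrist"); save(c,"w25")
c=r.capture("top"); 
for o in Ls(c,white(c),0.026,150,700): print("W",*o)
for o in [[.484,-.0125,156.5]]:
  p,R=flipgrasp(o[:2],o[2],.1); print(p); delta(p,R); delta(p,rot(o[2]+90,90))
print(r.sense()["joints"])
E
```

```text
time_s: 34.6
tcp_pos: [0.4819, -0.3948, 0.0137]
ee_rot: [[0.974, -0.228, -0.006], [-0.228, -0.974, -0.002], [-0.005, 0.004, -1.0]]
wrist_force: [0.1, -0.4, -1.4]
gripper_width: 0.27
time_s: 35.4
tcp_pos: [0.4951, -0.3601, 0.1708]
ee_rot: [[0.973, -0.232, 0.007], [-0.232, -0.973, -0.011], [0.009, 0.009, -1.0]]
wrist_force: [0.4, 0.9, 0.0]
gripper_width: 0.497
W [205. 355.] [0.1368 0.1235] 106.1 ok 20.7 21.7
W [244. 356.] [0.1287 0.0017] -167.1 ok 24.1 24.1
W [396. 272.] [ 0.3707 -0.4587] 60.0 MIR 49.7 48.0
W [249. 236.] [ 0.4851 -0.013 ] 157.6 MIR 11.2 3.5
[0.53922937 0.04931494 0.08171068]
same shift [-0.459 -4.029  0.828] turn [-0.689 -0.827 -1.67 ]
flip shift [-0.459 -4.029  0.828] turn [-0.867  0.723  2.105]
same shift [-0.459 -4.029  0.828] turn [ 0.002  0.004 -1.768]
flip shift [-0.459 -4.029  0.828] turn [ 0.004 -0.003  2.232]
[-20.2469687   22.80197853  -7.01086772   0.22159141 -60.22806712
  97.09581917]
```

View pics/w25.png

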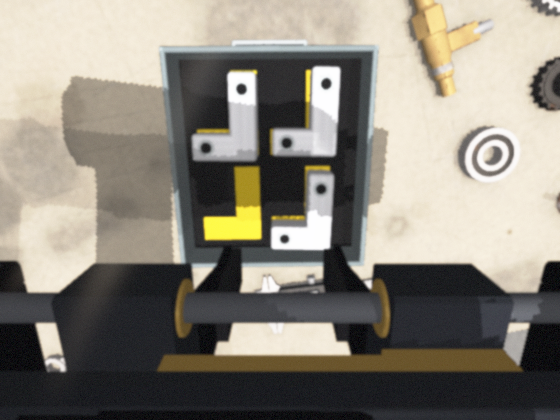

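```bash
python3 -m crank '[[-0.1,[-0.05,-0.45,0],[0,0,0]],[-0.1,[-0.05,-0.45,0],[0,0,0]],[-0.1,[-0.05,-0.45,0],[0,0,0]],[-0.1,[-0.05,-0.45,0],[0,0,0]],[-0.1,[-0.05,-0.45,0],[0,0,0]],[-0.1,[-0.05,-0.45,0],[0,0,0]],[-0.1,[-0.05,-0.45,0],[0,0,0]],[-0.1,[-0.05,-0.45,0],[0,0,0]]]'; python3 -m crank '[[-0.1,[-0.05,-0.43,0],[0,0,0]],[-0.1,[0,0,0],[0,0,0.185]],[-0.1,[0,0,0],[0,0,0.185]],[-0.1,[0,0,0],[0,0,0.185]],[-0.1,[0,0,0],[0,0,0.185]],[-0.1,[0,0,0],[0,0,0.185]],[-0.1,[0,0,0],[0,0,0.185]],[-0.1,[0,0,0],[0,0,0.185]]]';python3 -m crank '[[-0.1,[0,0,0],[0,0,0.185]],[-0.1,[0,0,0],[0,0,0.185]],[-0.1,[0,0,0],[0,0,0.185]],[-0.1,[0,0,0],[0,0,0.185]],[-0.1,[0,0,0],[0,0,0.185]],[-0.1,[0,0,0],[0,0.18,0]],[-0.1,[0,0,0],[0,0.18,0]],[-0.1,[0,0,0],[0,0.18,0]]]';python3 -m crank '[[-0.1,[0,0,0],[0,0.18,0]],[-0.1,[0,0,0],[0,0.18,0]],[-0.1,[0,0,0],[0,0.1,0]],[-0.1,[0,0,0],[0,0,0]]]'
python3 - <<'E'
from h import *
c=r.capture("wrist"); save(c,"w26")
c=r.capture("scene"); save(c,"s26")
p,R=flipgrasp([.4845,-.0128],156.8,.1); print(p); delta(p,R)
print(r.sense()["joints"])
E
```

```text
time_s: 36.3
tcp_pos: [0.535, 0.0056, 0.1623]
ee_rot: [[0.974, -0.228, -0.006], [-0.228, -0.974, -0.003], [-0.005, 0.004, -1.0]]
wrist_force: [1.1, -0.4, -0.1]
gripper_width: 0.548
time_s: 37.1
tcp_pos: [0.5399, 0.0468, 0.1619]
ee_rot: [[0.312, -0.95, -0.006], [-0.95, -0.312, -0.003], [0.001, 0.007, -1.0]]
wrist_force: [0.1, -0.8, 0.1]
gripper_width: 0.552
time_s: 37.9
tcp_pos: [0.5405, 0.0467, 0.1632]
ee_rot: [[-0.355, -0.92, -0.167], [-0.835, 0.392, -0.385], [0.42, 0.002, -0.908]]
wrist_force: [-0.0, -1.6, 0.3]
gripper_width: 0.549
time_s: 38.3
tcp_pos: [0.5399, 0.0478, 0.1595]
ee_rot: [[-0.268, -0.921, -0.284], [-0.647, 0.39, -0.655], [0.714, 0.008, -0.701]]
wrist_force: [-0.1, 0.0, -0.5]
gripper_width: 0.552
[0.53940495 0.04930328 0.08171068]
same shift [-0.581  0.011  0.55 ] turn [ 0.008  0.004 -3.994]
flip shift [-0.581  0.011  0.55 ] turn [ 0.003 -0.005  0.006]
[ 34.16892159  33.73428258 -10.8818927   22.44481417 -86.08400344
 -67.07096667]
```

View pics/w26.png

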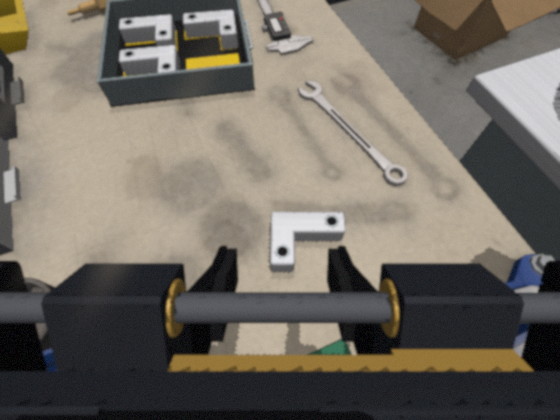

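View pics/s26.png

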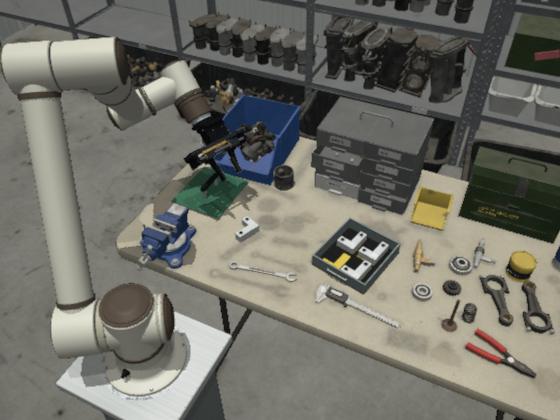

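```bash
python3 -m crank '[[-0.1,[-0.3,0.01,0.25],[0,0,0]],[-0.1,[-0.28,0,0.3],[0,0,0]],[-0.1,[0,0,0.4],[0,0,0]],[-0.1,[0,0,0.3],[0,0,0]],[-0.1,[0,0,0.1],[0,0,0]],[-0.1,[0,0,0.05],[0,0,0]],[-0.1,[0,0,0],[0,0,0]]]';  python3 - <<'E'
from h import *
c=r.capture("wrist"); save(c,"w27")
p,R=flipgrasp([.4845,-.0128],156.8); print(p); delta(p,R)
E
```

```text
time_s: 39.1
tcp_pos: [0.5167, -0.0061, 0.0235]
ee_rot: [[-0.275, -0.92, -0.28], [-0.65, 0.392, -0.651], [0.709, 0.002, -0.706]]
wrist_force: [0.3, 0.4, 1.0]
gripper_width: 0.55
[ 0.51154905 -0.01568941  0.011     ]
same shift [-0.008  0.011  0.171] turn [ 3.000e-03 -1.000e-03 -3.996e+00]
flip shift [-0.008  0.011  0.171] turn [-0.    -0.002  0.004]
```

View pics/w27.png

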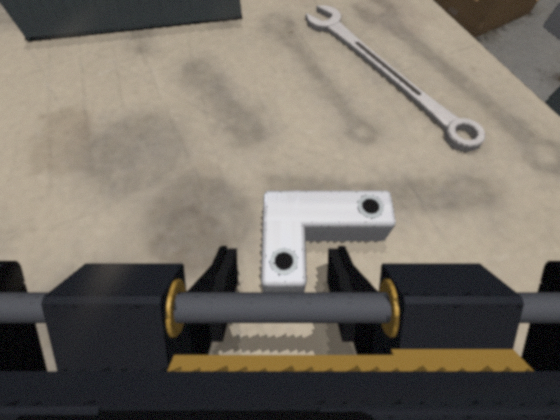

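```bash
python3 -m crank '[[-0.1,[0,0.01,0.1],[0,0,0]],[-0.1,[0,0,0.05],[0,0,0]],[-0.1,[0,0,0],[0,0,0]],[1,[0,0,0],[0,0,0]],[1,[0,0,0],[0,0,0]],[1,[0,0,0],[0,0,0]],[1,[0,0,0],[0,0,0]],[1,[0,0,0],[0,0,0]]]'; python3 -m crank '[[1,[0,0,0],[0,0,0]],[1,[0,0,0],[0,0,0]],[1,[0.2,0,-0.2],[0,0,0]],[1,[0.3,0,-0.3],[0,0,0]],[1,[0.35,0,-0.35],[0,0,0]],[1,[0,0,0],[0,0,0]]]'
python3 - <<'E'
from h import *
c=r.capture("wrist"); save(c,"w28")
p,R=flipgrasp([.4845,-.0128],156.8); print(p); print(r.sense()["joints"])
E
```

```text
time_s: 39.95
tcp_pos: [0.5108, -0.0154, 0.012]
ee_rot: [[-0.273, -0.92, -0.281], [-0.649, 0.392, -0.652], [0.71, 0.004, -0.704]]
wrist_force: [0.4, 0.1, -0.2]
gripper_width: 0.275
time_s: 40.55
tcp_pos: [0.5142, -0.014, 0.137]
ee_rot: [[-0.28, -0.92, -0.273], [-0.653, 0.391, -0.649], [0.704, -0.004, -0.71]]
wrist_force: [1.1, -0.8, -1.1]
gripper_width: 0.276
[ 0.51154905 -0.01568941  0.011     ]
[ 30.51902418  31.50286041 -20.61210009  25.37272779 -77.85671502
 -68.12197645]
```

View pics/w28.png

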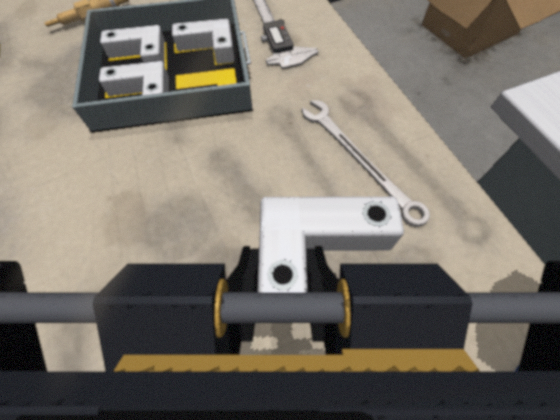

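```bash
python3 -m crank '[[1,[0.1,0,-0.1],[0,-0.18,0]],[1,[0,0,0],[0,-0.18,0]],[1,[0,0,0],[0,-0.18,0]],[1,[0,0,0],[0,-0.18,0]],[1,[0,0,0],[0,-0.18,0]],[1,[0,0,0],[0,-0.18,0]],[1,[0,0,0],[0,-0.18,0]],[1,[0,0,0],[0,-0.18,0]]]'; python3 -m crank '[[1,[0,0,0],[0,-0.18,0]],[1,[0,0,0],[0,-0.18,0]],[1,[0,0,0],[0,-0.18,0]],[1,[0,0,0],[0,0,0]],[1,[0,0,0],[0,0,0]]]'
python3 - <<'E'
from h import *
c=r.capture("scene"); save(c,"s29",(180,120,380,270),4)
print(r.sense()["joints"])
E
```

```text
time_s: 41.4
tcp_pos: [0.5101, -0.0148, 0.1454]
ee_rot: [[-0.37, -0.92, 0.128], [-0.865, 0.392, 0.314], [-0.339, 0.006, -0.941]]
wrist_force: [-1.1, -0.7, -2.0]
gripper_width: 0.272
time_s: 41.9
tcp_pos: [0.5104, -0.0165, 0.1444]
ee_rot: [[-0.291, -0.919, 0.267], [-0.662, 0.395, 0.637], [-0.69, 0.009, -0.723]]
wrist_force: [-0.2, -0.4, -0.7]
gripper_width: 0.272
[-13.97139449  18.25107418 -14.04569849 -50.88231812 -61.64247679
  17.75739601]
```

View pics/s29.png

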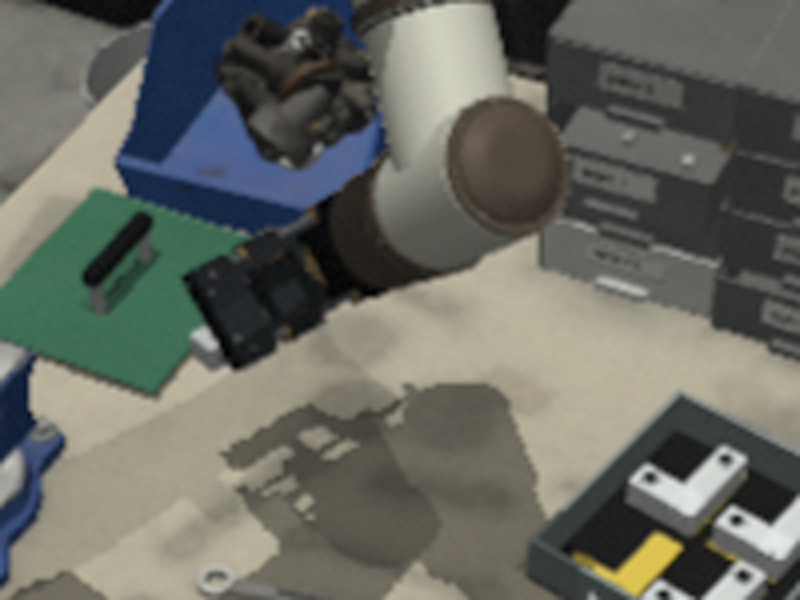

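```bash
python3 -m crank '[[1,[0.25,0,0.25],[0,0,0]],[1,[0.2,0,0.21],[0,0,0]],[1,[0.15,0,0.16],[0,0,0]],[1,[0.07,0,0.07],[0,0,0]],[1,[0.02,0,0.02],[0,0,0]],[1,[0,0,0],[0,0,0]],[1,[0,0,0],[0,0,0]]]'
```

```text
time_s: 42.65
tcp_pos: [0.5114, -0.0155, 0.0485]
ee_rot: [[-0.283, -0.92, 0.27], [-0.663, 0.391, 0.638], [-0.693, 0.002, -0.721]]
wrist_force: [-0.8, -0.2, -1.2]
gripper_width: 0.273
```

```bash
python3 -m crank '[[1,[0.03,0,0.03],[0,0,0]],[1,[0.03,0,0.03],[0,0,0]],[1,[0.01,0,0.01],[0,0,0]],[1,[0,0,0],[0,0,0]],[1,[0,0,0],[0,0,0]]]'
```

```text
time_s: 43.15
tcp_pos: [0.5106, -0.016, 0.0374]
ee_rot: [[-0.286, -0.92, 0.269], [-0.662, 0.392, 0.638], [-0.693, 0.004, -0.721]]
wrist_force: [0.6, -1.0, -2.3]
gripper_width: 0.273
```

```bash
python3 -m crank '[[1,[0.02,0,0.02],[0,0,0]],[1,[0,0,0],[0,0,0]],[1,[0,0,0],[0,0,0]]]'
```

```text
time_s: 43.45
tcp_pos: [0.511, -0.0161, 0.0354]
ee_rot: [[-0.284, -0.92, 0.27], [-0.662, 0.392, 0.639], [-0.693, 0.003, -0.721]]
wrist_force: [-0.6, -1.3, 5.6]
gripper_width: 0.272
```

Contact (5.6 N). Release, rotate upright, regrip.

```bash
python3 -m crank '[[0,[0,0,0],[0,0,0]],[0,[0,0,0],[0,0,0]],[0,[0,0,0],[0,0,0]],[0,[0,0,0],[0,0,0]],[0,[0,0,0],[0,0.18,0]],[0,[0,0,0],[0,0.18,0]],[0,[0,0,0],[0,0.18,0]],[0,[0,0,0],[0,0.18,0]]]';python3 -m crank '[[0,[0,0,0],[0,0.18,0]],[0,[0,0,0.03],[0,0,0]],[0,[0,0,0],[0,0,0]]]'
python3 - <<'E'
from h import *
c=r.capture("scene"); save(c,"s30",(180,120,380,270),4)
c=r.capture("wrist"); save(c,"w30")
E
```

```text
time_s: 44.25
tcp_pos: [0.51, -0.0162, 0.0347]
ee_rot: [[-0.383, -0.92, 0.084], [-0.895, 0.392, 0.213], [-0.229, 0.007, -0.973]]
wrist_force: [-1.3, -1.4, -0.4]
gripper_width: 0.5
time_s: 44.55
tcp_pos: [0.5074, -0.0158, 0.0295]
ee_rot: [[-0.39, -0.92, 0.03], [-0.914, 0.391, 0.106], [-0.109, 0.014, -0.994]]
wrist_force: [-0.7, -0.2, 0.4]
gripper_width: 0.501
```

View pics/s30.png

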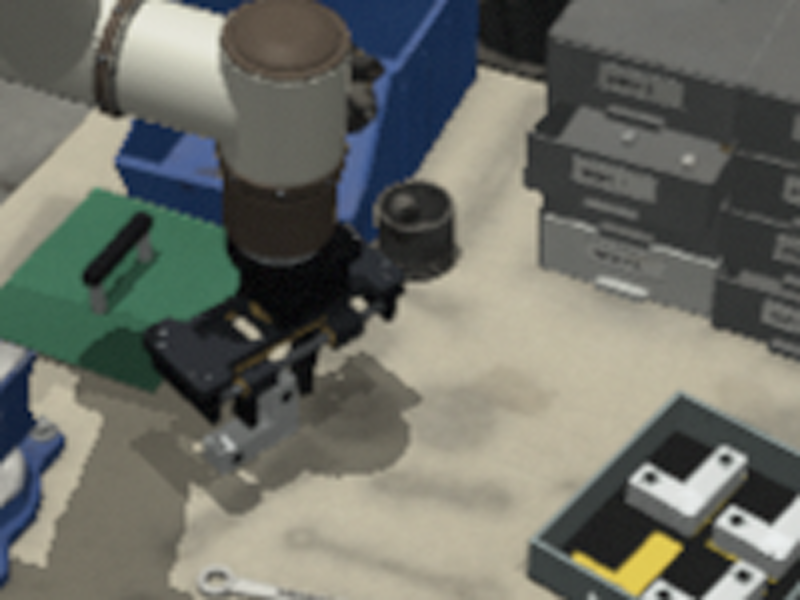

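View pics/w30.png

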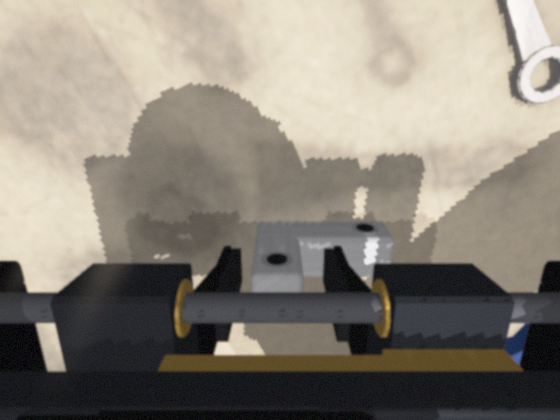

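```bash
python3 -m crank '[[1,[0,0,0],[0,0,0]],[1,[0,0,0],[0,0,0]],[1,[0,0,0],[0,0,0]],[1,[0,0,0],[0,0,0]],[1,[0,0,0],[0,0,0]],[1,[0,0,0],[0,0,0]]]';python3 -m crank '[[1,[0,0,-0.3],[0,0,0]],[1,[0,0,-0.15],[0,-0.18,0]],[1,[0,0,0],[0,-0.18,0]],[1,[0,0,0],[0,-0.18,0]],[1,[0,0,0],[0,-0.18,0]],[1,[0,0,0],[0,-0.18,0]],[1,[0,0,0],[0,-0.18,0]],[1,[0,0,0],[0,0,0]]]'
python3 - <<'E'
from h import *
c=r.capture("scene"); save(c,"s31",(180,120,380,270),4)
print(r.sense()["joints"])
E
```

```text
time_s: 45.25
tcp_pos: [0.5085, -0.017, 0.0304]
ee_rot: [[-0.391, -0.92, 0.032], [-0.914, 0.393, 0.105], [-0.109, 0.012, -0.994]]
wrist_force: [-0.2, -1.7, 0.5]
gripper_width: 0.272
time_s: 46.05
tcp_pos: [0.5051, -0.0248, 0.0712]
ee_rot: [[-0.249, -0.917, 0.313], [-0.528, 0.399, 0.749], [-0.812, 0.021, -0.583]]
wrist_force: [-1.2, -0.2, -1.9]
gripper_width: 0.272
[-22.96409927  29.70814237 -15.47191174 -62.82968795 -65.69112365
  38.02343733]
```

View pics/s31.png

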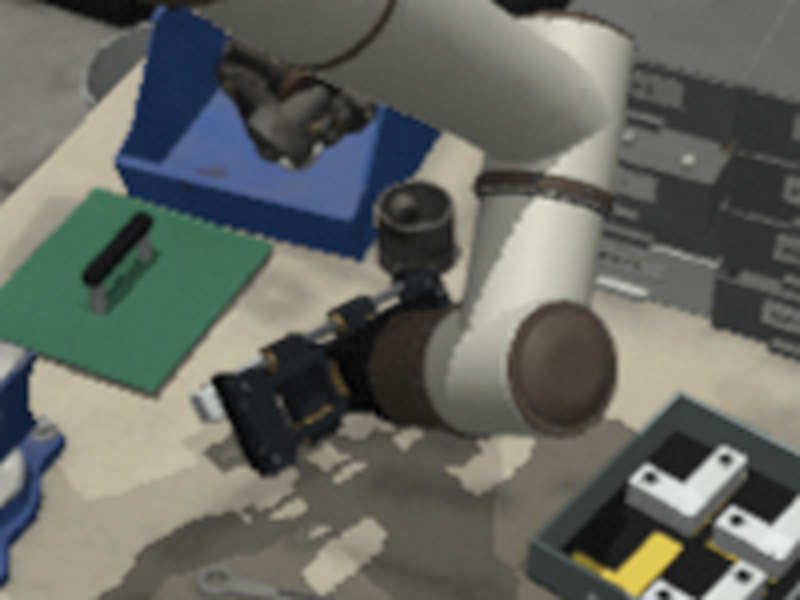

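```bash
python3 -m crank '[[1,[0,0,0],[0,-0.16,0]],[1,[0.12,0,0.08],[0,0,0]],[1,[0.12,0,0.07],[0,0,0]],[1,[0.04,0,0.03],[0,0,0]],[1,[0,0,0],[0,0,0]],[1,[0,0,0],[0,0,0]]]'
```

```text
time_s: 46.7
tcp_pos: [0.5074, -0.0185, 0.0423]
ee_rot: [[-0.196, -0.92, 0.338], [-0.435, 0.391, 0.811], [-0.879, 0.012, -0.478]]
wrist_force: [0.2, -0.2, -0.9]
gripper_width: 0.275
```

```bash
python3 -m crank '[[1,[0.05,0,0.03],[0,0,0]],[1,[0.04,0,0.02],[0,0,0]],[1,[0,0,0],[0,0,0]],[1,[0,0,0],[0,0,0]]]'
```

```text
time_s: 47.1
tcp_pos: [0.507, -0.0191, 0.0312]
ee_rot: [[-0.198, -0.92, 0.339], [-0.434, 0.392, 0.811], [-0.879, 0.014, -0.477]]
wrist_force: [0.1, 1.0, -1.2]
gripper_width: 0.275
```

```bash
python3 -m crank '[[1,[0.03,0,0.02],[0,0,0]],[1,[0,0,0],[0,0,0]],[1,[0,0,0],[0,0,0]]]'
```

```text
time_s: 47.4
tcp_pos: [0.5071, -0.0188, 0.0276]
ee_rot: [[-0.198, -0.92, 0.339], [-0.434, 0.392, 0.811], [-0.879, 0.014, -0.477]]
wrist_force: [0.4, 0.0, -1.0]
gripper_width: 0.274
```

```bash
python3 -m crank '[[1,[0.02,0,0.015],[0,0,0]],[1,[0,0,0],[0,0,0]],[1,[0,0,0],[0,0,0]]]'
```

```text
time_s: 47.7
tcp_pos: [0.5075, -0.0181, 0.0268]
ee_rot: [[-0.195, -0.92, 0.339], [-0.432, 0.391, 0.813], [-0.88, 0.012, -0.474]]
wrist_force: [-1.1, -1.2, 4.5]
gripper_width: 0.271
```

Contact; release and back off.

```bash
python3 -m crank '[[-0.1,[0,0,0],[0,0,0]],[-0.1,[0,0,0],[0,0,0]],[-0.1,[0,0,0],[0,0,0]],[-0.1,[0,0,0],[0,0,0]],[-0.1,[0,0,-0.3],[0,0,0]],[-0.1,[-0.1,0,-0.4],[0,0,0]],[-0.1,[-0.3,0,-0.3],[0,0,0]],[-0.1,[-0.4,0,0],[0,0.15,0]]]'
python3 -m crank '[[0,[-0.4,0,0],[0,0.18,0]],[0,[0,0,0],[0,0.18,0]],[0,[0,0,0],[0,0.18,0]],[0,[0,0,0],[0,0.18,0]],[0,[0,0,0],[0,0.18,0]],[0,[0,0,0],[0,0.18,0]],[0,[0,0,0],[0,0.18,0]]]'
python3 - <<'E'
from h import *
c=r.capture("scene"); save(c,"s32",(180,120,380,270),4)
c=r.capture("top"); save(c,"t32",(150,145,420,285),2.9); 
for o in Ls(c,white(c),0.026,150,700): print("W",*o)
print(r.sense()["joints"])
E
```

```text
time_s: 48.5
tcp_pos: [0.4881, -0.0701, 0.1408]
ee_rot: [[-0.249, -0.916, 0.316], [-0.525, 0.402, 0.751], [-0.814, 0.021, -0.58]]
wrist_force: [1.6, 0.6, -0.3]
gripper_width: 0.548
time_s: 49.2
tcp_pos: [0.4984, -0.0434, 0.1764]
ee_rot: [[-0.391, -0.92, -0.025], [-0.92, 0.391, -0.03], [0.037, 0.012, -0.999]]
wrist_force: [0.1, 0.5, -0.2]
gripper_width: 0.502
nohex 306.03125 [[ 972.55585831 1495.02724796]]
nohex 230.9375 [[1708.91891892  929.23873874]]
W [400. 271.] [ 0.3715 -0.4705] 70.1 MIR 42.3 32.9
W [367. 239.] [ 0.475  -0.3778] -14.5 ok 2.8 11.3
W [373. 210.] [ 0.5644 -0.4014] -13.3 ok 2.4 10.4
W [350. 206.] [ 0.5777 -0.3301] -9.9 ok 3.4 11.0
[ 14.60857791  13.142155   -20.37923528   1.32865254 -58.40645072
 -38.02567212]
```

View pics/s32.png

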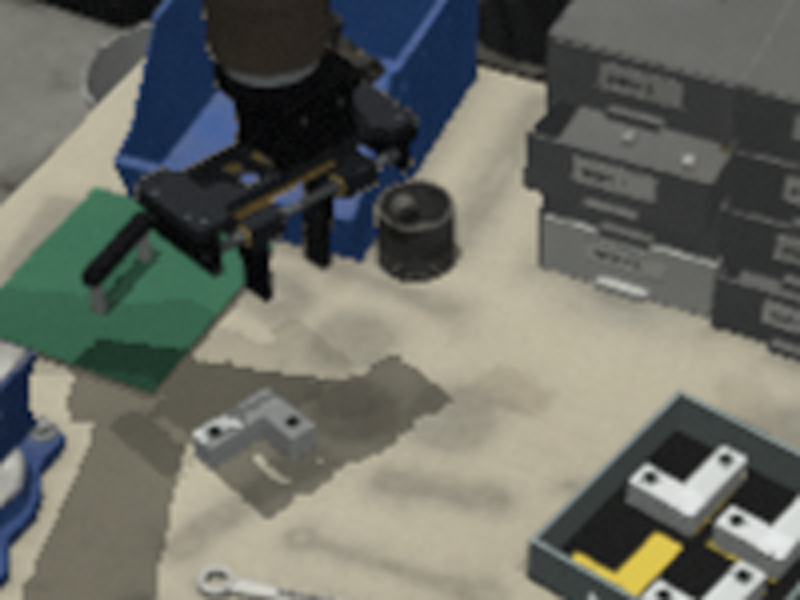

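View pics/t32.png

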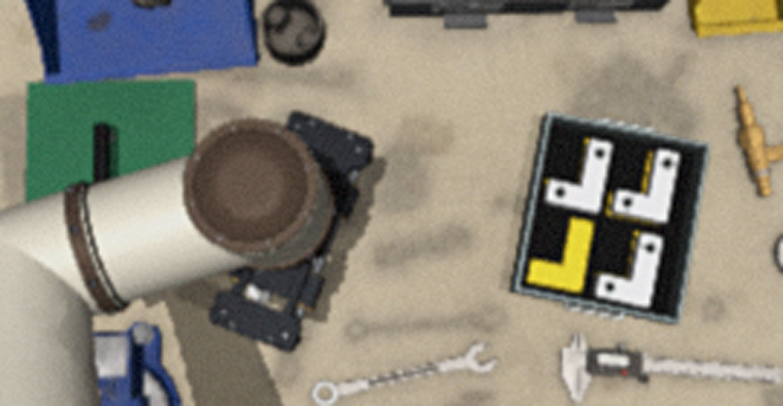

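```bash
python3 -m crank '[[0,[0.2,0.3,0],[0,0,0]],[0,[0,0.3,0],[0,0,-0.182]],[0,[0,0,0],[0,0,-0.182]],[0,[0,0,0],[0,0,-0.182]],[0,[0,0,0],[0,0,-0.182]],[0,[0,0,0],[0,0,-0.182]],[0,[0,0,0],[0,0,-0.182]],[0,[0,0,0],[0,0,-0.182]]]'
python3 -m crank '[[0,[0,0,0],[0,0,-0.182]],[0,[0,0,0],[0,0,-0.182]],[0,[0,0,0],[0,0,-0.182]],[0,[0,0,0],[0,0,-0.182]],[0,[0,0,0],[0,0,0]]]'
python3 - <<'E'
from h import *
c=r.capture("wrist"); save(c,"w33")
c=r.capture("top"); save(c,"t33",(150,145,420,285),2.9); 
for o in Ls(c,white(c),0.026,150,700): print("W",*o)
print(r.sense()["joints"])
E
```

```text
time_s: 50.1
tcp_pos: [0.4347, -0.0391, 0.1766]
ee_rot: [[0.567, -0.824, -0.026], [-0.824, -0.566, -0.023], [0.004, 0.034, -0.999]]
wrist_force: [0.3, 0.8, -0.1]
gripper_width: 0.499
time_s: 50.6
tcp_pos: [0.4348, -0.0391, 0.1766]
ee_rot: [[0.92, -0.392, -0.026], [-0.392, -0.92, -0.023], [-0.015, 0.031, -0.999]]
wrist_force: [0.7, 0.2, 0.3]
gripper_width: 0.501
nohex 198.0625 [[1582.82644628 1089.5392562 ]]
W [202. 368.] [0.0998 0.1248] -166.5 ok 23.3 28.8
W [367. 238.] [ 0.4755 -0.3782] -13.4 ok 2.8 10.3
W [427. 232.] [ 0.4848 -0.5597] 66.4 ok 23.6 23.9
W [373. 210.] [ 0.5644 -0.4014] -13.3 ok 2.4 10.4
W [350. 206.] [ 0.5777 -0.3301] -9.9 ok 3.4 11.0
[ 16.97226134   6.75198524 -28.08031116   1.02347587 -56.96524778
  49.23893495]
```

View pics/w33.png

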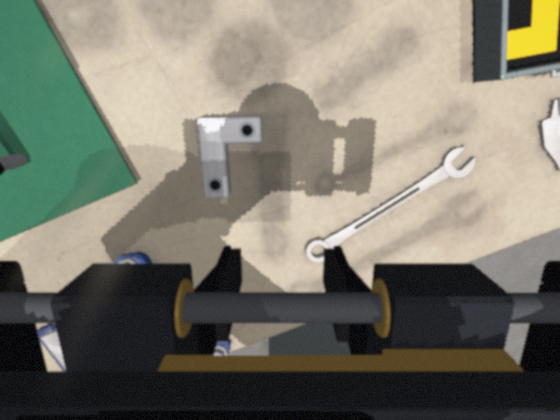

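View pics/t33.png

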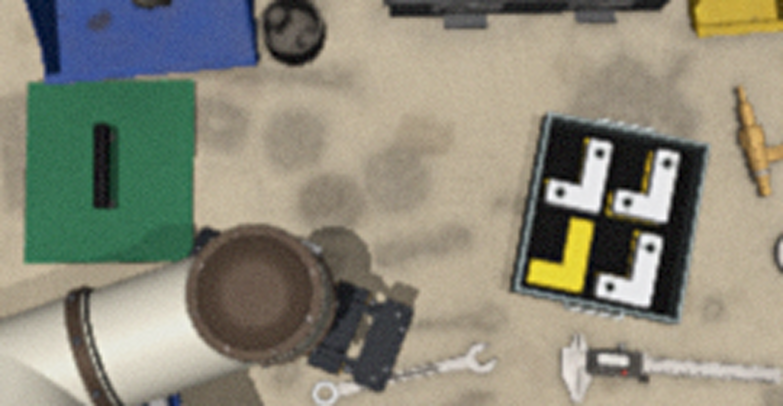

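Run:
```python
from h import *
c=r.capture("wrist")
save(c,"w33z",(170,90,290,220),5)
P=cast(c,[[198,117],[260,117],[261,142],[228,143],[228,194],[203,194]],0.026)[:,:2]
f=fitL(P,0);print(f, fitL(P,1)[2])
p=loc(f[0],f[1],(10,-17)); print(p); delta([*p,0.10],rot(f[1],90))
```

```text
(array([ 0.48057249, -0.01367387]), np.float64(156.32651808130436), np.float64(0.002380166243965744)) 0.010444425044439612
[0.47823991 0.0059108 ]
same shift [ 0.23  -0.607  0.746] turn [0.04  0.018 0.011]
flip shift [ 0.23  -0.607  0.746] turn [-0.028  0.063 -3.988]
```

View pics/w33z.png

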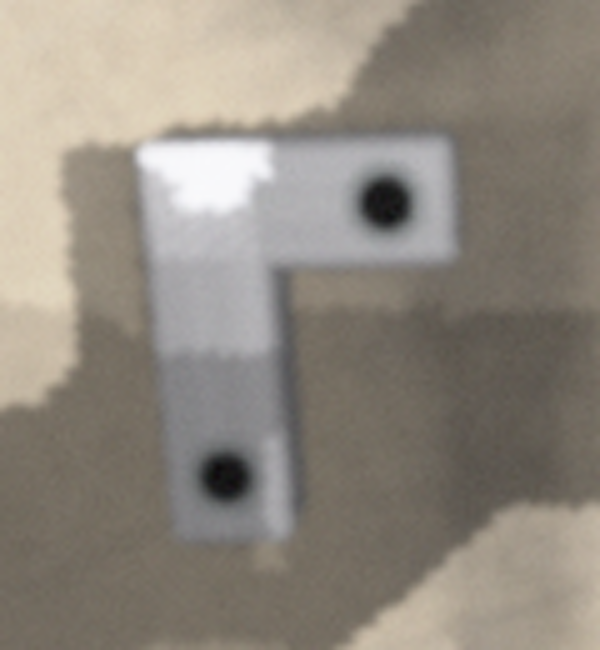

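```bash
python3 -m crank '[[0,[0.12,-0.3,0],[0.04,0.02,0]],[0,[0.12,-0.3,0],[0,0,0.01]],[0,[0,0,0.4],[0,0,0]],[0,[0,0,0.2],[0,0,0]],[0,[0,0,0],[0,0,0]],[0,[0,0,0],[0,0,0]]]'
python3 - <<'E'
from h import *
c=r.capture("wrist")
save(c,"w34")
E
```

```text
time_s: 51.35
tcp_pos: [0.4815, 0.0068, 0.1161]
ee_rot: [[0.917, -0.398, 0.002], [-0.398, -0.917, -0.002], [0.002, 0.001, -1.0]]
wrist_force: [0.1, -0.2, 0.7]
gripper_width: 0.5
```

View pics/w34.png

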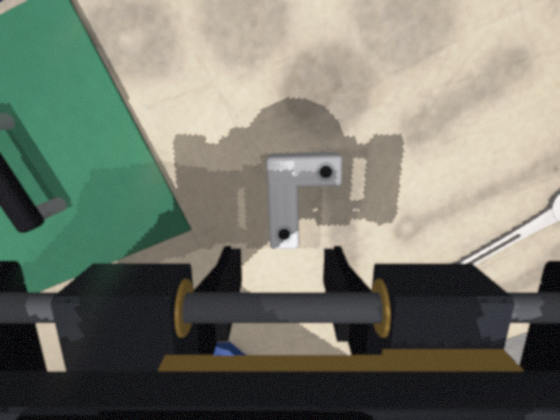

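Run:
```python
from h import *
c=r.capture("wrist")
P=cast(c,[[268,156],[342,156],[342,184],[297,185],[297,247],[271,248]],0.026)[:,:2]
f=fitL(P,0);print(f, fitL(P,1)[2])
p=loc(f[0],f[1],(10,-17)); print(p); delta([*p,0.007],rot(f[1],90))
```

```text
(array([ 0.48055553, -0.01267125]), np.float64(157.4506843050049), np.float64(0.0013195004891115264)) 0.01072152591350451
[0.47783917 0.00686388]
same shift [-0.043  0.02   1.101] turn [-0.001 -0.006 -0.02 ]
flip shift [-0.043  0.02   1.101] turn [-9.00e-03  2.00e-03  3.98e+00]
```

```bash
python3 -m crank '[[0,[-0.04,0.02,0.3],[0,0,-0.02]],[0,[0,0,0.35],[0,0,0]],[0,[0,0,0.3],[0,0,0]],[0,[0,0,0.1],[0,0,0]],[0,[0,0,0.03],[0,0,0]],[0,[0,0,0],[0,0,0]],[0,[0,0,0],[0,0,0]]]'; python3 -m crank '[[1,[0,0,0],[0,0,0]],[1,[0,0,0],[0,0,0]],[1,[0,0,0],[0,0,0]],[1,[0,0,0],[0,0,0]],[1,[0,0,0],[0,0,0]],[1,[0,0,0],[0,0,0]]]'
```

```text
time_s: 52.15
tcp_pos: [0.4781, 0.0069, 0.0092]
ee_rot: [[0.924, -0.383, 0.005], [-0.383, -0.924, -0.001], [0.005, -0.001, -1.0]]
wrist_force: [-0.5, 0.5, 0.4]
gripper_width: 0.5
time_s: 52.75
tcp_pos: [0.4771, 0.0067, 0.0082]
ee_rot: [[0.924, -0.383, 0.002], [-0.383, -0.924, -0.001], [0.003, 0.0, -1.0]]
wrist_force: [-0.4, 1.7, 5.7]
gripper_width: 0.278
```

```bash
python3 -m crank '[[1,[0,0,-0.3],[0,0,0]],[1,[0,0,-0.4],[0,0,0]],[1,[0,0,-0.4],[0,0,0]],[1,[0,0,0],[0,0,0.19]],[1,[0,0,0],[0,0,0.19]],[1,[0,0,0],[0,0,0.19]],[1,[0,0,0],[0,0,0.19]],[1,[0,0,0],[0,0,0.19]]]'; python3 -m crank '[[1,[0,0,0],[0,0,0.19]],[1,[0,0,0],[0,0,0.19]],[1,[0,0,0],[0,0,0.19]],[1,[0,0,0],[0,0,0.19]],[1,[0,0,0],[0,0,0.19]],[1,[0,0,0],[0,0,0.19]],[1,[0,0,0],[0,0,0.19]],[1,[0,0,0],[0,0,0.19]]]';  python3 -m crank '[[1,[0,0,0],[0,0,0.19]],[1,[0,0,0],[0,0,0.19]],[1,[0,0,0],[0,0,0.19]],[1,[0,0,0],[0,0,0.19]],[1,[0,0,0],[0,0,0.19]],[1,[0,0,0],[0,0,0.19]],[1,[0,0,0],[0,0,0.18]],[1,[0,0,0],[0,0,0]]]'
python3 - <<'E'
from h import *
c=r.capture("wrist"); save(c,"w35")
p=loc(bay(2),CA,(10.6,-17)); print(p); delta([*p,0.12],rot(CA,90))
E
```

```text
time_s: 53.55
tcp_pos: [0.4758, 0.0065, 0.117]
ee_rot: [[0.412, -0.911, -0.0], [-0.911, -0.412, -0.002], [0.002, 0.001, -1.0]]
wrist_force: [-0.3, -0.2, -1.7]
gripper_width: 0.273
time_s: 54.35
tcp_pos: [0.4758, 0.0065, 0.1169]
ee_rot: [[-0.695, -0.719, -0.0], [-0.719, 0.695, -0.002], [0.001, -0.001, -1.0]]
wrist_force: [0.0, -0.2, -1.2]
gripper_width: 0.274
time_s: 55.15
tcp_pos: [0.4759, 0.0065, 0.117]
ee_rot: [[-0.974, 0.227, -0.0], [0.227, 0.974, -0.002], [-0.0, -0.002, -1.0]]
wrist_force: [-0.3, -0.5, -1.0]
gripper_width: 0.272
[ 0.49939124 -0.32683361]
same shift [-0.974 -3.197 -0.022] turn [-0.002  0.001  0.006]
flip shift [-0.974 -3.197 -0.022] turn [-1.000e-03 -4.000e-03 -3.994e+00]
```

View pics/w35.png

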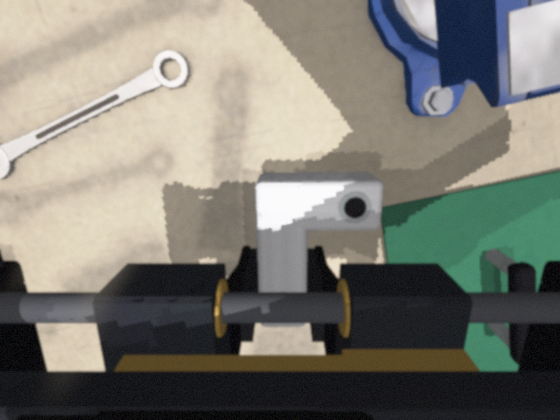

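```bash
python3 -m crank '[[1,[-0.14,-0.46,0],[0,0,0]],[1,[-0.14,-0.46,0],[0,0,0]],[1,[-0.14,-0.46,0],[0,0,0]],[1,[-0.14,-0.46,0],[0,0,0]],[1,[-0.14,-0.46,0],[0,0,0]],[1,[-0.14,-0.45,0],[0,0,0]],[1,[-0.13,-0.45,0],[0,0,0]],[1,[0,0,0],[0,0,0]]]'; python3 -m crank '[[1,[0,0,0],[0,0,0]],[1,[0,0,0],[0,0,0]]]';python3 - <<'E'
from h import *
c=r.capture("wrist"); save(c,"w36")
p=loc(bay(2),CA,(10.6,-17)); print(p); delta([*p,0.014],rot(CA,90))
E
```

```text
time_s: 56.0
tcp_pos: [0.4984, -0.3319, 0.1174]
ee_rot: [[-0.973, 0.229, 0.002], [0.229, 0.973, -0.003], [-0.002, -0.002, -1.0]]
wrist_force: [-0.2, 2.1, -0.9]
gripper_width: 0.269
time_s: 56.2
tcp_pos: [0.4981, -0.3262, 0.1178]
ee_rot: [[-0.974, 0.225, 0.0], [0.225, 0.974, -0.001], [-0.001, -0.001, -1.0]]
wrist_force: [0.3, -0.2, -1.7]
gripper_width: 0.271
[ 0.49939124 -0.32683361]
same shift [-0.011 -0.006  1.041] turn [-0.001  0.001  0.005]
flip shift [-0.011 -0.006  1.041] turn [-2.000e-03 -2.000e-03 -3.995e+00]
```

View pics/w36.png

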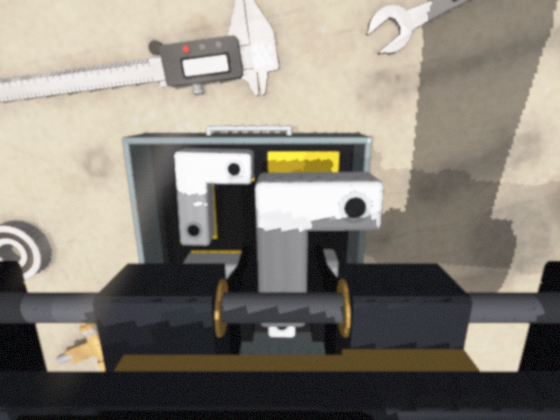

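```bash
python3 -m crank '[[1,[-0.01,-0.01,0.3],[0,0,0]],[1,[0,0,0.3],[0,0,0]],[1,[0,0,0.2],[0,0,0]],[1,[0,0,0.13],[0,0,0]],[1,[0,0,0.06],[0,0,0]],[1,[0,0,0],[0,0,0]],[1,[0,0,0],[0,0,0]]]'
python3 - <<'E'
from h import *
p=loc(bay(2),CA,(10.6,-17)); print(p); delta([*p,0.014],rot(CA,90))
E
```

```text
time_s: 56.95
tcp_pos: [0.5004, -0.3284, 0.0204]
ee_rot: [[-0.974, 0.225, 0.003], [0.225, 0.974, -0.002], [-0.004, -0.002, -1.0]]
wrist_force: [0.4, -0.4, -1.1]
gripper_width: 0.27
[ 0.49939124 -0.32683361]
same shift [0.014 0.013 0.064] turn [-0.002  0.005  0.004]
flip shift [0.014 0.013 0.064] turn [-8.000e-03 -3.000e-03 -3.996e+00]
```

```bash
python3 -m crank '[[1,[0.01,0.01,0.05],[0,0,0]],[1,[0,0,0.02],[0,0,0]],[1,[0,0,0],[0,0,0]],[1,[0,0,0],[0,0,0]]]';python3 -m crank '[[0.05,[0,0,0],[0,0,0]],[0.05,[0,0,0],[0,0,0]],[0.05,[0,0,0],[0,0,0]],[0.05,[0,0,-0.3],[0,0,0]],[0.05,[0,0,-0.4],[0,0,0]],[0.05,[0,0,-0.4],[0,0,0]],[0,[0,0,-0.4],[0,0,0]]]';  python3 -m crank '[[0,[0.1,0.45,0],[0,0,0]],[0,[0.1,0.45,0],[0,0,0]],[0,[0.1,0.45,0],[0,0,0]],[0,[0.1,0.45,0],[0,0,0]]]'
python3 - <<'E'
from h import *
c=r.capture("wrist"); save(c,"w37")
c=r.capture("top"); save(c,"t37",(150,145,420,285),2.9)
for o in Ls(c,white(c),0.030,150,700): print("W",*o)
for i in range(4): print(bay(i))
h=cv2.cvtColor(c["img"],cv2.COLOR_BGR2HSV); g=cv2.inRange(h,(60,90,40),(90,255,200))
k=max(cv2.findContours(g,0,2)[0],key=cv2.contourArea); print(cv2.minAreaRect(k), cv2.boundingRect(k))
E
```

```text
time_s: 57.35
tcp_pos: [0.4988, -0.3272, 0.0125]
ee_rot: [[-0.974, 0.227, 0.002], [0.227, 0.974, -0.002], [-0.002, -0.001, -1.0]]
wrist_force: [0.0, 0.4, -1.1]
gripper_width: 0.27
time_s: 58.05
tcp_pos: [0.4983, -0.3268, 0.164]
ee_rot: [[-0.974, 0.226, 0.002], [0.226, 0.974, -0.002], [-0.002, -0.001, -1.0]]
wrist_force: [0.2, 0.4, 0.8]
gripper_width: 0.489
time_s: 58.45
tcp_pos: [0.5001, -0.141, 0.1624]
ee_rot: [[-0.974, 0.227, 0.002], [0.227, 0.974, -0.002], [-0.003, -0.001, -1.0]]
wrist_force: [0.8, 0.7, 0.1]
gripper_width: 0.502
nohex 179.90625 [[1583.9190372  1089.36761488]]
W [251. 374.] [ 0.0794 -0.0117] 119.8 ok 13.7 14.7
W [367. 239.] [ 0.4749 -0.3768] -14.5 ok 2.9 11.3
W [427. 232.] [ 0.4862 -0.5676] -112.7 ok 22.8 23.5
W [345. 234.] [ 0.4909 -0.3106] -12.2 ok 2.4 10.8
W [373. 210.] [ 0.5639 -0.4003] -13.3 ok 2.5 10.4
W [350. 206.] [ 0.5767 -0.3287] -9.4 ok 3.8 10.7
[ 0.4769687  -0.37601277]
[ 0.56264365 -0.39610765]
[ 0.49295326 -0.30786225]
[ 0.57862821 -0.32795712]
((187.5, 203.5), (61.0, 57.0), 90.0) (159, 173, 58, 62)
```

View pics/w37.png

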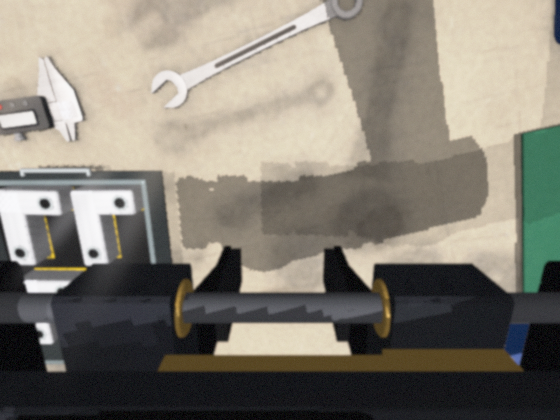

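View pics/t37.png

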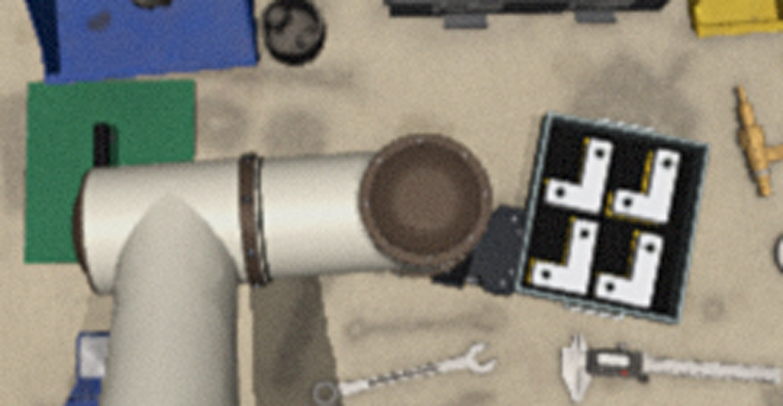

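Run:
```python
from h import *
c=r.capture("top")
print(cast(c,[[187.5,203.5]],0.012)); p=cast(c,[[187.5,203.5]],0.012)[0]
delta([p[0]-0.03,p[1],0.16],rot(180,90)); delta([p[0],p[1],0.16],rot(0,90)); print(r.sense()["joints"])
```

```text
[[0.59349841 0.17203609 0.012     ]]
same shift [0.079 3.184 0.022] turn [5.000e-03 2.000e-03 3.715e+00]
flip shift [0.079 3.184 0.022] turn [-0.002  0.003 -0.285]
same shift [-0.213  3.251  0.023] turn [-0.002  0.003 -0.285]
flip shift [-0.213  3.251  0.023] turn [5.000e-03 2.000e-03 3.715e+00]
[   2.31158333   14.89010769  -19.42088001    0.11262744  -55.55004309
 -105.19644173]
```

```bash
python3 -m crank '[[-0.2,[-0.03,0.46,-0.15],[0,0,0]],[-0.2,[-0.03,0.46,-0.15],[0,0,0]],[-0.2,[-0.03,0.46,-0.15],[0,0,0]],[-0.2,[-0.03,0.46,-0.15],[0,0,0]],[-0.2,[-0.03,0.46,0],[0,0,0]],[-0.2,[-0.03,0.46,0],[0,0,-0.15]],[-0.2,[-0.03,0.46,0],[0,0,-0.14]],[-0.2,[0,0,0],[0,0,0]]]'; python3 -m crank '[[-0.2,[0,0,0],[0,0,0]]]'
python3 - <<'E'
from h import *
c=r.capture("wrist"); save(c,"w38")
c=r.capture("top"); save(c,"t38",(150,145,420,285),2.9)
E
```

```text
time_s: 59.4
tcp_pos: [0.5898, 0.1713, 0.2207]
ee_rot: [[-1.0, -0.004, 0.002], [-0.004, 1.0, -0.001], [-0.002, -0.001, -1.0]]
wrist_force: [-1.4, -1.8, -1.2]
gripper_width: 0.602
time_s: 59.5
tcp_pos: [0.5886, 0.1676, 0.221]
ee_rot: [[-1.0, 0.001, 0.0], [0.001, 1.0, -0.002], [-0.0, -0.002, -1.0]]
wrist_force: [-0.6, -0.0, 0.2]
gripper_width: 0.601
```

View pics/w38.png

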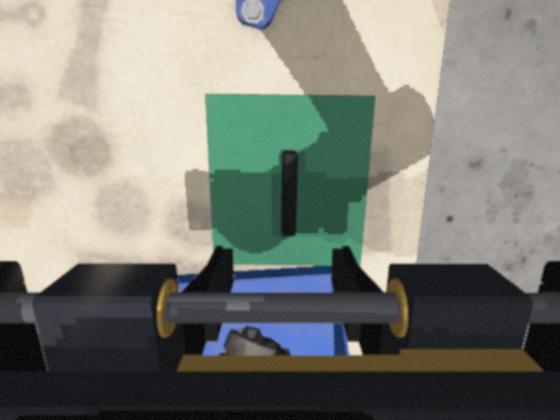

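View pics/t38.png

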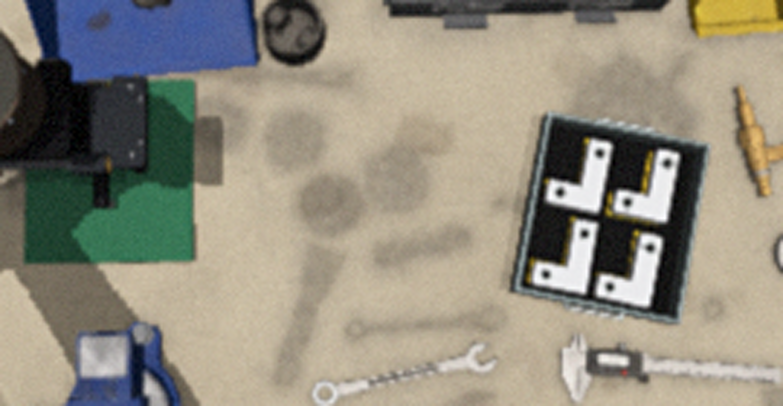

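Run:
```python
from h import *
c=r.capture("wrist")
h=cv2.cvtColor(c["img"],cv2.COLOR_BGR2HSV); g=cv2.inRange(h,(65,90,25),(90,255,220))
k=max(cv2.findContours(g,0,2)[0],key=cv2.contourArea); a=cv2.approxPolyDP(k,8,True)[:,0]; print(a.tolist())
P=cast(c,[[205.5,94],[376,96]],0.012)[:,:2]; print(P)
d=P[0]-P[1]; print("angle of near edge", np.degrees(np.arctan2(d[0],-d[1])), np.linalg.norm(d))
v=g.copy(); b=cv2.inRange(c["img"],(0,0,0),(45,45,45)); b[:140]=0;b[245:]=0;b[:,:265]=0;b[:,310:]=0
kk=max(cv2.findContours(b,0,2)[0],key=cv2.contourArea); rc=cv2.minAreaRect(kk); print(rc, cast(c,cv2.boxPoints(rc),0.056)[:,:2], cast(c,[rc[0]],0.05)[0])
```

```text
[[209, 95], [216, 246], [231, 249], [232, 262], [332, 265], [332, 250], [348, 247], [358, 265], [374, 98]]
[[0.49312911 0.0851867 ]
 [0.49576193 0.26477217]]
angle of near edge -0.839925274754124 0.17960477017935136
((289.9625244140625, 193.49905395507812), (14.895345687866211, 83.22399139404297), 1.4320961236953735) [[0.63499865 0.16480511]
 [0.54812749 0.16717975]
 [0.54853427 0.18169638]
 [0.63545771 0.18045336]] [0.5916884  0.17369304 0.05      ]
```

```bash
python3 - <<'E'
from h import *
delta([.5925,.1736,.031],rot(-0.8,90))
E
python3 -m crank '[[-0.2,[-0.04,0.06,0.35],[0,0,0.02]],[-0.2,[0,0,0.4],[0,0,0]],[-0.2,[0,0,0.4],[0,0,0]],[-0.2,[0,0,0.35],[0,0,0]],[-0.2,[0,0,0],[0,0,0]],[-0.2,[0,0,0],[0,0,0]]]';python3 - <<'E'
from h import *
c=r.capture("wrist"); save(c,"w39")
delta([.5925,.1736,.031],rot(-0.8,90))
E
```

```text
same shift [-0.039  0.079  1.907] turn [-0.002  0.002  0.014]
flip shift [-0.039  0.079  1.907] turn [-3.000e-03 -4.000e-03 -3.986e+00]
time_s: 60.25
tcp_pos: [0.5933, 0.1725, 0.0725]
ee_rot: [[-1.0, 0.017, 0.002], [0.017, 1.0, -0.002], [-0.002, -0.002, -1.0]]
wrist_force: [-0.3, 0.2, 1.6]
gripper_width: 0.603
same shift [0.018 0.004 0.428] turn [-0.001  0.006 -0.004]
flip shift [0.018 0.004 0.428] turn [1.000e-02 1.000e-03 3.996e+00]
```

View pics/w39.png

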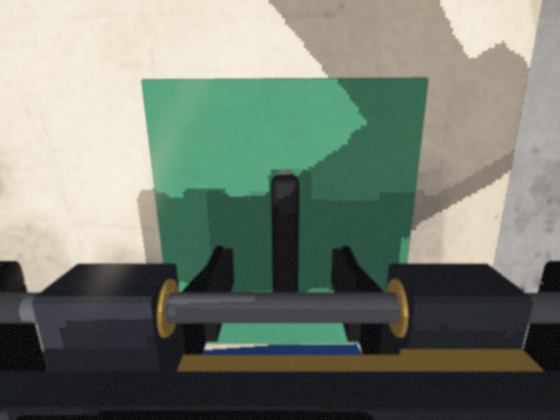

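Bar (px 285,230) centred between open fingers. Descend and close.

```bash
python3 -m crank '[[-0.2,[0.01,0,0.2],[0,0,0]],[-0.2,[0,0,0.15],[0,0,0]],[-0.2,[0,0,0.06],[0,0,0]],[-0.2,[0,0,0],[0,0,0]],[1,[0,0,0],[0,0,0]],[1,[0,0,0],[0,0,0]],[1,[0,0,0],[0,0,0]],[1,[0,0,0],[0,0,0]]]';python3 -m crank '[[1,[0,0,0],[0,0,0]],[1,[0,0,0],[0,0,0]],[1,[0,0,0],[0,0,0]],[1,[0,0,0],[0,0,0]],[1,[0,0,0],[0,0,0]]]'
```

```text
time_s: 61.1
tcp_pos: [0.5919, 0.1736, 0.0312]
ee_rot: [[-1.0, 0.016, 0.002], [0.016, 1.0, -0.001], [-0.002, -0.001, -1.0]]
wrist_force: [-0.1, -0.3, -0.4]
gripper_width: 0.322
time_s: 61.6
tcp_pos: [0.5917, 0.1736, 0.0308]
ee_rot: [[-1.0, 0.016, 0.002], [0.016, 1.0, -0.001], [-0.002, -0.001, -1.0]]
wrist_force: [-0.1, 0.4, 1.3]
gripper_width: 0.183
```

```bash
python3 -m crank '[[1,[0,0,-0.2],[0,0,0]],[1,[0,0,-0.3],[0,0,0]],[1,[0,0,-0.4],[0,0,0]],[1,[0,0,-0.4],[0,0,0]],[1,[0,0,0],[0,0,0]],[1,[0,0,0],[0,0,0]]]';python3 - <<'E'
from h import *
c=r.capture("wrist"); save(c,"w40")
s=r.sense(); print(s["tcp_pos"])
g=cv2.inRange(cv2.cvtColor(c["img"],cv2.COLOR_BGR2HSV),(65,90,25),(90,255,220))
k=max(cv2.findContours(g,0,2)[0],key=cv2.contourArea); print(cv2.approxPolyDP(k,6,True)[:,0].tolist())
delta([*CASE,.18],rot(CA,90))
E
```

```text
time_s: 62.2
tcp_pos: [0.5907, 0.1736, 0.1603]
ee_rot: [[-1.0, 0.017, 0.001], [0.017, 1.0, -0.001], [-0.001, -0.001, -1.0]]
wrist_force: [-0.8, -0.4, -4.2]
gripper_width: 0.176
[0.58988663 0.17310601 0.15878707]
[[481, 56], [76, 58], [117, 203], [148, 214], [136, 267], [236, 262], [240, 273], [251, 246], [265, 246], [268, 185], [283, 173], [301, 211], [300, 246], [313, 246], [324, 273], [331, 262], [424, 264]]
same shift [ 0.544 -5.33  -0.198] turn [-0.003 -0.003  0.271]
flip shift [ 0.544 -5.33  -0.198] turn [ 0.004 -0.005 -3.729]
```

View pics/w40.png

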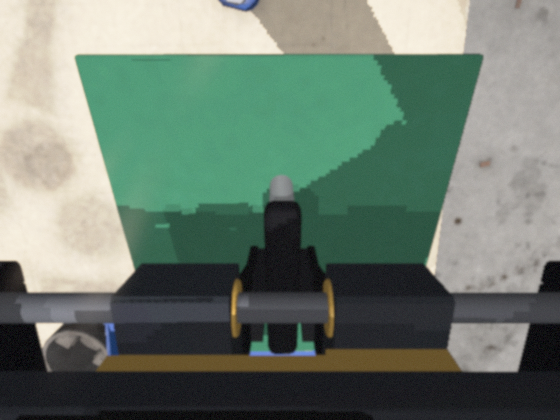

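Run:
```python
from h import *
c=r.capture("wrist"); s=r.sense()
P=cast(c,[[77,55.5],[482,54.5]],s["tcp_pos"][2]-.0188)
print(P, np.linalg.norm(P[0]-P[1]))
L=(P-s["tcp_pos"])@s["ee_rot"]; print("tool frame mm",L*1e3)
```

```text
[[0.48107665 0.07189705 0.13932469]
 [0.48438587 0.27454994 0.13932469]] 0.20267990747210168
tool frame mm [[ 106.80930953 -102.81213643   19.49232902]
 [ 107.00364813   99.8665697    18.8220999 ]]
```

Run:
```python
from h import *
c=r.capture("scene"); save(c,"s41",(150,100,350,250),4)
print(r.sense()["gripper_width"],r.sense()["moment"])
```

```text
0.18089717037031555 [ 0.01283473 -0.23488683 -0.01096752]
```

View pics/s41.png

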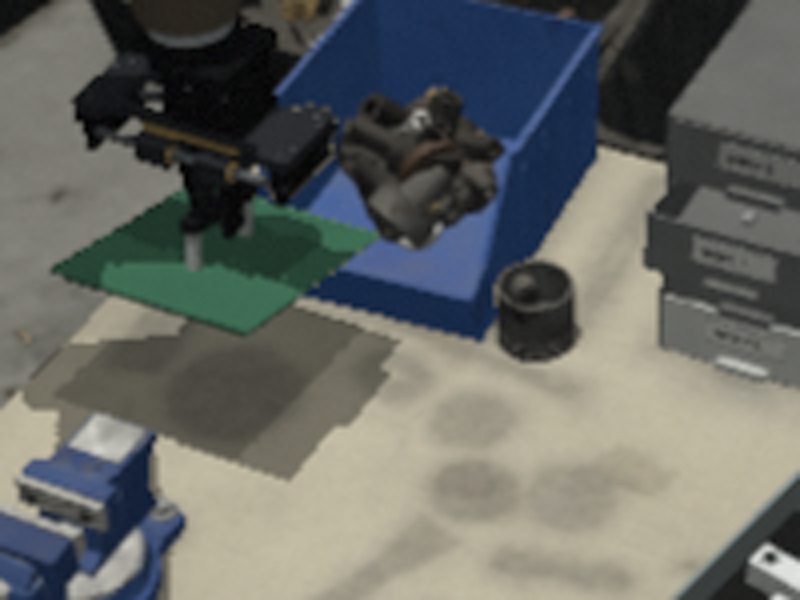

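Run:
```python
from h import *
cs=r.capture("scene"); cw=r.capture("wrist"); ct=r.capture("top"); save(ct,"t42",(140,145,300,285),4)
def tri(a,pa,b,pb):
    Pm=lambda c: np.array([[c["fx"],0,c["cx"]],[0,c["fy"],c["cy"]],[0,0,1]])@np.c_[c["R"],c["t"]]
    X=cv2.triangulatePoints(Pm(a),Pm(b),np.array(pa,float).reshape(2,1),np.array(pb,float).reshape(2,1)); X=(X[:3]/X[3])[:,0]
    return X, proj(a,X)-pa, proj(b,X)-pb
print(tri(cs,[212.3,183],cw,[77,55.5])); print(tri(cs,[163,167.3],cw,[482,54.5]))
s=r.sense(); print(s["tcp_pos"],s["moment"])
# prediction for level cover centred at tcp
for dx in (-.099,.099):
  for dy in (-.09,.09):
    X=s["tcp_pos"]+[dx,dy,-.0188]; print(dx,dy,proj(cs,X),proj(cw,X))
```

```text
(array([0.48678865, 0.08175301, 0.16087434]), array([[-0.40281834,  0.20632685]]), array([[-4.33673339,  5.43685675]]))
(array([0.48798716, 0.25786788, 0.16112794]), array([[-0.6470453 , -0.32122565]]), array([[-9.85868174,  1.42809278]]))
[0.59070968 0.17326679 0.15886222] [ 0.04793201 -0.17195756  0.0046864 ]
-0.099 -0.09 [[213.06717076 187.40741183]] [[102.30971515  76.91265341]]
-0.099 0.09 [[162.79796429 171.16688642]] [[459.22940611  70.01160116]]
0.099 -0.09 [[244.9753264  150.42389429]] [[152.82308028 389.9196922 ]]
0.099 0.09 [[197.36804765 136.65833604]] [[419.39771131 386.99314912]]
```

View pics/t42.png

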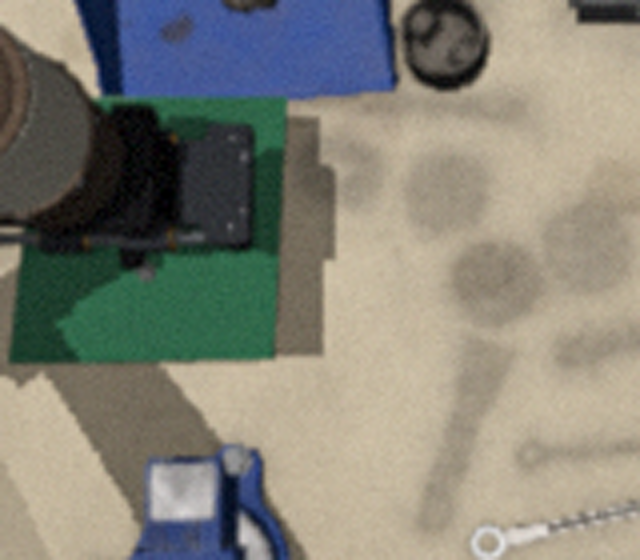

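```bash
python3 -m crank '[[1,[0,0,0.4],[0,0,0]],[1,[0,0,0.3],[0,0,0]],[1,[0,0,0.2],[0,0,0]],[1,[0,0,0.1],[0,0,0]],[1,[0,0,0],[0,0,0]],[1,[0,0,0],[0,0,0]]]';python3 -m crank '[[1,[0,0,0.1],[0,0,0]],[1,[0,0,0],[0,0,0]],[1,[0,0,0],[0,0,0]]]'
```

```text
time_s: 63.1
tcp_pos: [0.5848, 0.1706, 0.0573]
ee_rot: [[-1.0, 0.016, -0.015], [0.016, 1.0, -0.009], [0.014, -0.009, -1.0]]
wrist_force: [-10.1, -1.3, -1.5]
gripper_width: 0.184
time_s: 63.4
tcp_pos: [0.5881, 0.1716, 0.0525]
ee_rot: [[-1.0, 0.014, -0.006], [0.014, 1.0, -0.007], [0.006, -0.007, -1.0]]
wrist_force: [-12.7, -2.1, 14.8]
gripper_width: 0.184
```

```bash
python3 -m crank '[[1,[0,0,-0.15],[0,0,0]],[1,[0.2,0,0],[0,0,0]],[1,[0.2,0,0],[0,0,0]],[1,[0,0,0.1],[0,0,0]],[1,[0,0,0],[0,0,0]],[1,[0,0,0],[0,0,0]]]';python3 -m crank '[[1,[0,0,0.05],[0,0,0]],[1,[0,0,0.05],[0,0,0]],[1,[0,0,0],[0,0,0]],[1,[0,0,0],[0,0,0]]]'
```

```text
time_s: 64.0
tcp_pos: [0.5522, 0.1742, 0.0551]
ee_rot: [[-1.0, 0.016, 0.001], [0.016, 1.0, -0.002], [-0.001, -0.002, -1.0]]
wrist_force: [0.3, 0.5, -3.6]
gripper_width: 0.179
time_s: 64.4
tcp_pos: [0.5516, 0.1739, 0.0454]
ee_rot: [[-1.0, 0.016, 0.001], [0.016, 1.0, -0.002], [-0.001, -0.002, -1.0]]
wrist_force: [0.3, 0.3, -1.9]
gripper_width: 0.179
```

```bash
python3 -m crank '[[1,[0,0,0.05],[0,0,0]],[1,[0,0,0.05],[0,0,0]],[1,[0,0,0.03],[0,0,0]],[1,[0,0,0],[0,0,0]],[1,[0,0,0],[0,0,0]]]';python3 - <<'E'
from h import *
c=r.capture("scene"); save(c,"s43",(130,100,330,250),4)
E
```

```text
time_s: 64.9
tcp_pos: [0.5515, 0.1742, 0.0324]
ee_rot: [[-1.0, 0.017, 0.001], [0.017, 1.0, -0.002], [-0.001, -0.002, -1.0]]
wrist_force: [1.2, 0.7, -0.7]
gripper_width: 0.184
```

View pics/s43.png

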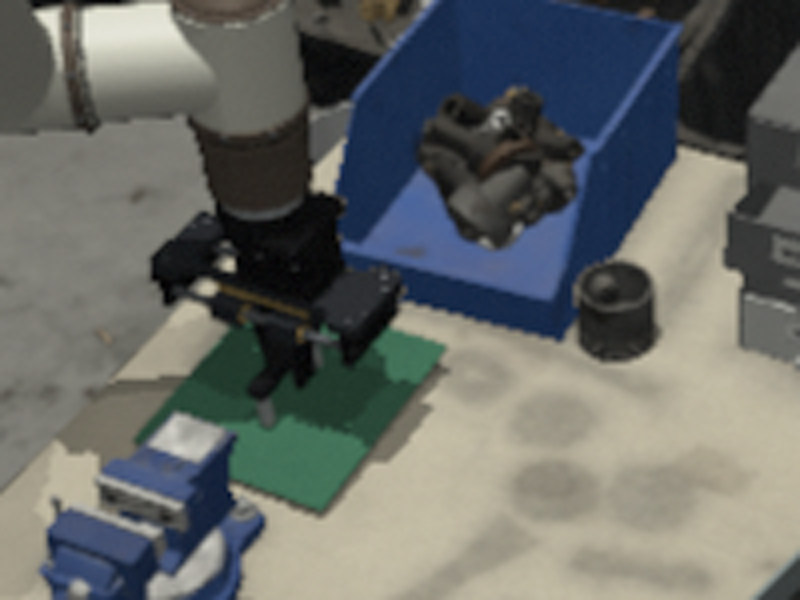

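```bash
python3 -m crank '[[0.2,[0,0,0],[0,0,0]],[0.2,[0,0,0],[0,0,0]],[0.2,[0,0,0],[0,0,0]],[0.2,[0,0,0],[0,0,0]],[0.2,[0,0,0],[0,0,0]]]';python3 - <<'E'
from h import *
c=r.capture("wrist"); save(c,"w44")
cs=r.capture("scene")
s=r.sense(); print(s["tcp_pos"])
for dx in (-.099,.099):
  for dy in (-.09,.09):
    X=np.array([s["tcp_pos"][0]+dx,s["tcp_pos"][1]+dy,.012]); print(dx,dy,proj(cs,X),proj(c,X))
E
```

```text
time_s: 65.45
tcp_pos: [0.5516, 0.1741, 0.0327]
ee_rot: [[-1.0, 0.016, 0.002], [0.016, 1.0, -0.002], [-0.002, -0.002, -1.0]]
wrist_force: [-0.4, -0.2, -0.2]
gripper_width: 0.393
[0.55165102 0.17409157 0.03266281]
-0.099 -0.09 [[210.63618383 226.11371403]] [[103.57535888  75.85989992]]
-0.099 0.09 [[162.45175329 209.14730128]] [[456.60255591  69.27292144]]
0.099 -0.09 [[241.50752823 187.66469076]] [[153.74475543 385.81036906]]
0.099 0.09 [[195.77105317 173.18228883]] [[417.15887054 382.55899727]]
```

View pics/w44.png

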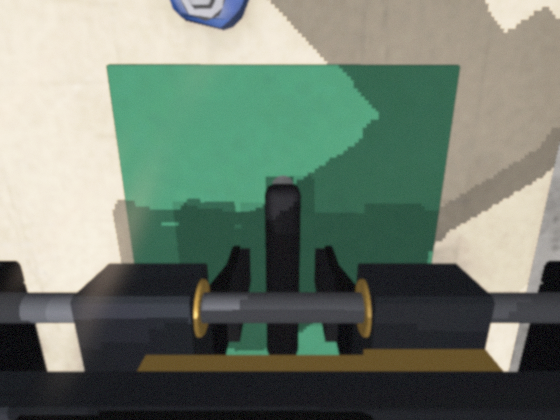

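```bash
python3 - <<'E'
from h import *
c=r.capture("wrist"); s=r.sense()
P=cast(c,[[107.5,65.5],[459.5,65.5]],.012); L=(P-s["tcp_pos"])@s["ee_rot"]*1e3; print(P,L, np.linalg.norm(P[0]-P[1]))
h=cv2.cvtColor(c["img"],cv2.COLOR_BGR2HSV);
E
python3 -m crank '[[0.2,[0.03,0,0.02],[0,0,0]],[0.2,[0,0,0],[0,0,0]],[1,[0,0,0],[0,0,0]],[1,[0,0,0],[0,0,0]],[1,[0,0,0],[0,0,0]],[1,[0,0,0],[0,0,0]],[1,[0,0,0],[0,0,0]]]'
```

```text
[[0.44781768 0.08695731 0.012     ]
 [0.45091963 0.26530655 0.012     ]] [[102.4436621  -88.80207264  20.61787404]
 [102.25305008  89.5738215   20.33744885]] 0.1783762164100764
time_s: 66.3
tcp_pos: [0.5487, 0.1742, 0.0306]
ee_rot: [[-1.0, 0.016, 0.002], [0.016, 1.0, -0.001], [-0.002, -0.001, -1.0]]
wrist_force: [-1.5, 0.8, 0.6]
gripper_width: 0.175
```

```bash
python3 -m crank '[[1,[0,0,0],[0,0,0]],[1,[0,0,-0.1],[0,0,0]],[1,[0,0,-0.2],[0,0,0]],[1,[0,0,-0.2],[0,0,0]],[1,[0,0,-0.2],[0,0,0]],[1,[0,0,-0.2],[0,0,0]],[1,[0,0,-0.2],[0,0,0]],[1,[0,0,-0.2],[0,0,0]]]'; python3 -m crank '[[1,[0,0,-0.1],[0,0,0]],[1,[0,0,0],[0,0,0]],[1,[0,0,0],[0,0,0]]]';python3 - <<'E'
from h import *
c=r.capture("wrist"); save(c,"w45")
g=cv2.inRange(cv2.cvtColor(c["img"],cv2.COLOR_BGR2HSV),(65,90,25),(90,255,220))
k=max(cv2.findContours(g,0,2)[0],key=cv2.contourArea); print(cv2.approxPolyDP(k,6,True)[:,0].tolist())
s=r.sense(); print(s["tcp_pos"],s["moment"])
delta([*CASE,.14],rot(CA,90))
E
```

```text
time_s: 67.1
tcp_pos: [0.5476, 0.174, 0.1612]
ee_rot: [[-1.0, 0.017, -0.0], [0.017, 1.0, -0.002], [0.0, -0.002, -1.0]]
wrist_force: [0.1, 0.6, -2.5]
gripper_width: 0.18
time_s: 67.4
tcp_pos: [0.5476, 0.1741, 0.1696]
ee_rot: [[-1.0, 0.017, -0.0], [0.017, 1.0, -0.002], [0.0, -0.002, -1.0]]
wrist_force: [-0.4, 0.3, -3.3]
gripper_width: 0.181
[[106, 73], [125, 200], [143, 187], [151, 212], [135, 268], [234, 262], [242, 272], [251, 247], [265, 248], [264, 201], [284, 180], [300, 199], [299, 248], [313, 246], [322, 271], [332, 262], [420, 262], [430, 270], [458, 72]]
[0.54745814 0.17394284 0.16921781] [ 0.05223477 -0.12951892  0.02692801]
same shift [ 0.123 -5.329  0.306] turn [-0.003 -0.001  0.272]
flip shift [ 0.123 -5.329  0.306] turn [ 1.000e-03 -5.000e-03 -3.728e+00]
```

View pics/w45.png

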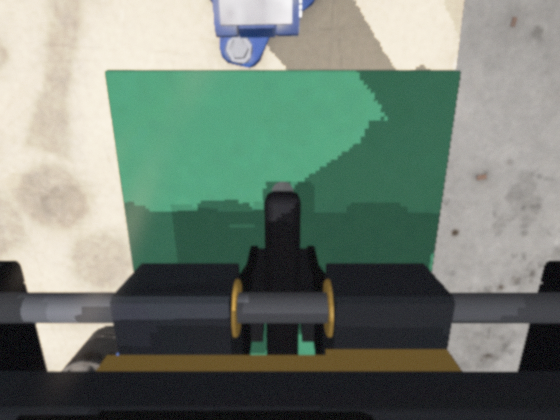

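```bash
python3 - <<'E'
from h import *
c=r.capture("wrist"); s=r.sense()
P=cast(c,[[106.5,71.5],[459.5,71.5]],s["tcp_pos"][2]-.0188); L=(P-s["tcp_pos"])@s["ee_rot"]*1e3; print(L)
E
python3 -m crank '[[1,[0.01,-0.2,0],[0,0,0]],[1,[0.01,-0.35,0],[0,0,0]],[1,[0.01,-0.4,0],[0,0,0]],[1,[0.01,-0.4,0],[0,0,0]],[1,[0.01,-0.4,0],[0,0,0]],[1,[0.01,-0.4,0],[0,0,0]],[1,[0.01,-0.4,0],[0,0,0]],[1,[0.01,-0.4,0],[0,0,0]]]';python3 -m crank '[[1,[0.01,-0.4,0],[0,0,0]],[1,[0.01,-0.4,0],[0,0,0]],[1,[0.01,-0.4,0],[0,0,0]],[1,[0.01,-0.4,0],[0,0,0]],[1,[0,-0.4,0],[0,0,0]],[1,[0,-0.35,0],[0,0,0.14]],[1,[0,0,0],[0,0,0.13]],[1,[0,0,0],[0,0,0]]]'; python3 -m crank '[[1,[0,0,0],[0,0,0]],[1,[0,0,0],[0,0,0]]]'
python3 - <<'E'
from h import *
c=r.capture("wrist"); save(c,"w46"); c=r.capture("top"); save(c,"t46",(290,145,450,285),4)
c=r.capture("scene"); save(c,"s46",(280,190,430,310),5)
delta([*CASE,.10],rot(CA,90))
E
```

```text
[[ 99.53179892 -89.05189265  19.17087233]
 [ 99.32114157  89.28346178  18.66305799]]
time_s: 68.3
tcp_pos: [0.5344, -0.1226, 0.1703]
ee_rot: [[-1.0, 0.017, -0.0], [0.017, 1.0, -0.002], [0.0, -0.002, -1.0]]
wrist_force: [0.4, 0.8, -3.0]
gripper_width: 0.179
time_s: 69.1
tcp_pos: [0.5261, -0.3567, 0.1697]
ee_rot: [[-0.973, 0.229, -0.001], [0.229, 0.973, -0.0], [0.001, -0.0, -1.0]]
wrist_force: [-0.1, 1.0, -3.5]
gripper_width: 0.178
time_s: 69.3
tcp_pos: [0.5275, -0.3548, 0.1711]
ee_rot: [[-0.975, 0.224, 0.001], [0.224, 0.975, -0.001], [-0.001, -0.001, -1.0]]
wrist_force: [0.5, -0.0, -3.6]
gripper_width: 0.179
same shift [ 0.009 -0.043  0.716] turn [-0.002  0.003  0.005]
flip shift [ 0.009 -0.043  0.716] turn [-4.000e-03 -2.000e-03 -3.995e+00]
```

View pics/w46.png

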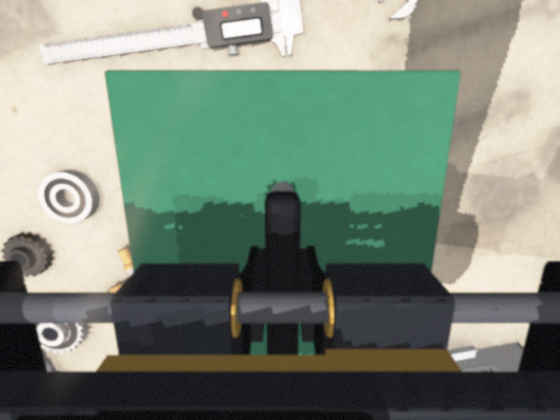

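View pics/t46.png

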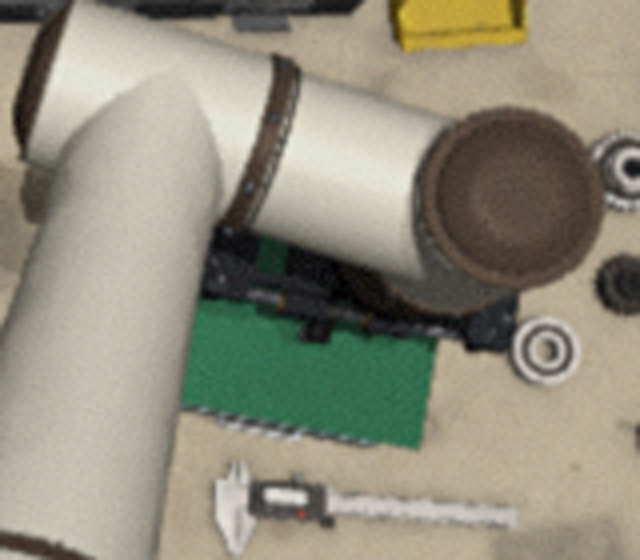

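View pics/s46.png

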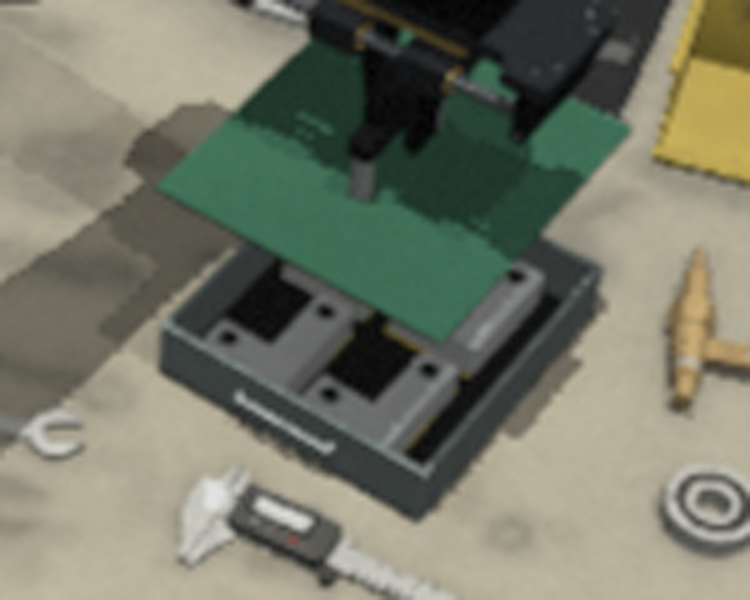

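Run:
```python
from h import *
c=r.capture("top")
i=cv2.imread("pics/t38.png"); cv2.imwrite("pics/t38c.png",cv2.resize(i[95:340,490:730],None,fx=2.3,fy=2.3,interpolation=cv2.INTER_CUBIC))
q=(np.array([[547,113],[708,147],[678,323],[512,291]])+.5)/2.9-.5+[150,145]
P=cast(c,q,.042)[:,:2]; print(P, P.mean(0), [np.linalg.norm(P[k]-P[k-1]) for k in range(4)])
print(CASE)
```

```text
[[ 0.63889865 -0.29558592]
 [ 0.59828637 -0.46411586]
 [ 0.41476991 -0.4220602 ]
 [ 0.45244585 -0.25108111]] [ 0.52610019 -0.35821077] [np.float64(0.19169069792064156), np.float64(0.17335425331624593), np.float64(0.18827366021306519), np.float64(0.17508090961553527)]
[ 0.5262 -0.3588]
```

View pics/t38c.png

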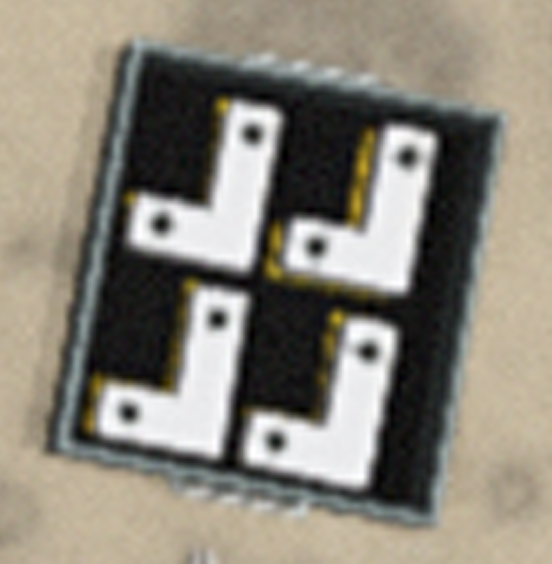

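```bash
python3 -m crank '[[1,[0.01,-0.04,0.15],[0,0,0.005]],[1,[0,0,0.2],[0,0,0]],[1,[0,0,0.2],[0,0,0]],[1,[0,0,0.15],[0,0,0]],[1,[0,0,0.1],[0,0,0]],[1,[0,0,0],[0,0,0]],[1,[0,0,0],[0,0,0]],[1,[0,0,0],[0,0,0]]]'
python3 - <<'E'
from h import *
c=r.capture("wrist"); save(c,"w47"); s=r.sense(); print(s["tcp_pos"])
c=r.capture("scene"); save(c,"s47",(280,190,430,310),5)
delta([.5261,-.3585,.065],rot(CA,90))
E
```

```text
time_s: 70.3
tcp_pos: [0.5268, -0.3595, 0.0927]
ee_rot: [[-0.973, 0.23, 0.004], [0.23, 0.973, -0.003], [-0.004, -0.002, -1.0]]
wrist_force: [-0.3, -0.1, -3.2]
gripper_width: 0.18
[ 0.52674287 -0.35944607  0.09266936]
same shift [0.008 0.008 0.275] turn [-0.002  0.005 -0.002]
flip shift [0.008 0.008 0.275] turn [8.000e-03 3.000e-03 3.998e+00]
```

View pics/s47.png

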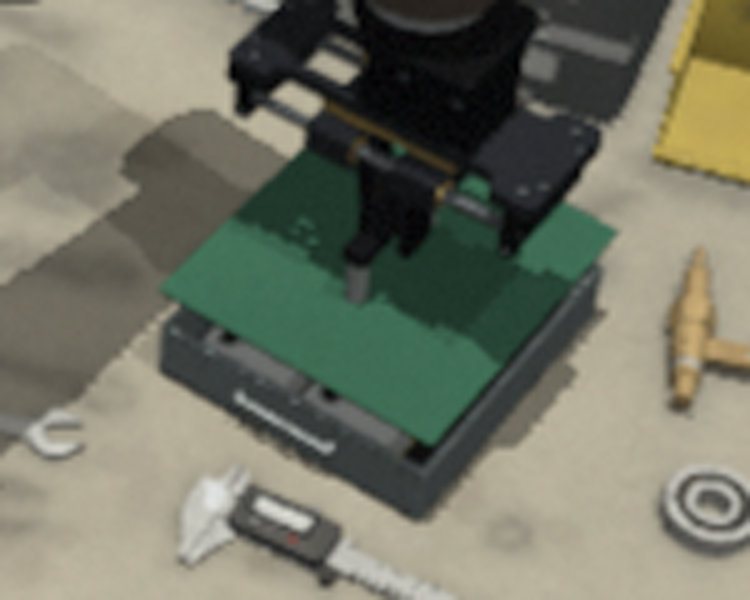

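View pics/w47.png

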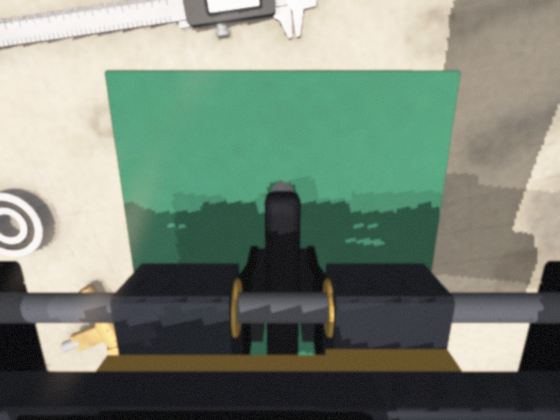

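```bash
python3 -m crank '[[1,[0.01,0.01,0.1],[0,0,0]],[1,[0,0,0.06],[0,0,0]],[1,[0,0,0.03],[0,0,0]],[1,[0,0,0],[0,0,0]],[1,[0,0,0],[0,0,0]]]'; python3 -m crank '[[1,[0,0,0.03],[0,0,0]],[1,[0,0,0.03],[0,0,0]],[1,[0,0,0],[0,0,0]],[1,[0,0,0],[0,0,0]]]'
python3 - <<'E'
from h import *
delta([.5261,-.3585,.065],rot(CA,90)); print(r.sense()["moment"])
c=r.capture("scene"); save(c,"s48",(280,190,430,310),5)
E
```

```text
time_s: 70.9
tcp_pos: [0.5254, -0.3581, 0.0723]
ee_rot: [[-0.973, 0.23, 0.002], [0.23, 0.973, -0.002], [-0.002, -0.001, -1.0]]
wrist_force: [-0.6, -0.9, -4.2]
gripper_width: 0.183
time_s: 71.3
tcp_pos: [0.5252, -0.358, 0.0662]
ee_rot: [[-0.973, 0.23, 0.001], [0.23, 0.973, -0.002], [-0.002, -0.001, -1.0]]
wrist_force: [-0.7, 0.7, -3.9]
gripper_width: 0.181
same shift [-0.01  -0.003  0.012] turn [-0.002  0.002 -0.002]
flip shift [-0.01  -0.003  0.012] turn [3.000e-03 2.000e-03 3.998e+00]
[-0.00023962 -0.09326942  0.00362513]
```

View pics/s48.png

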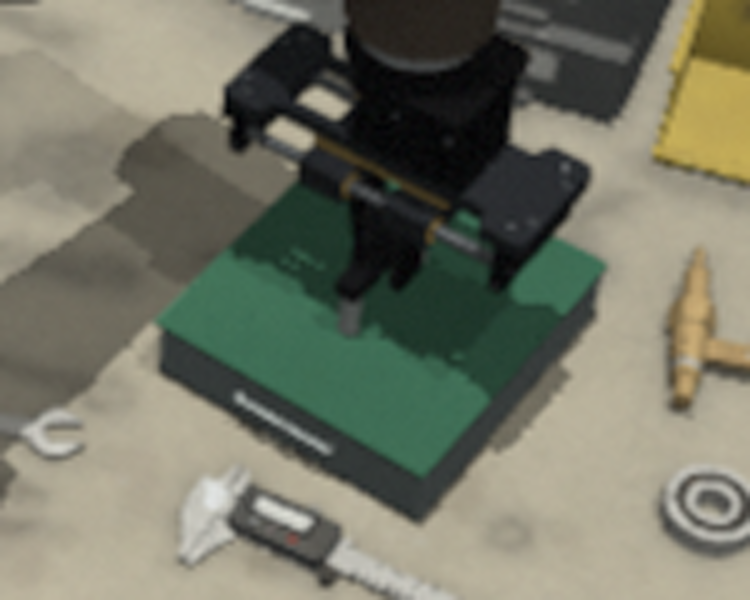

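```bash
python3 -m crank '[[1,[-0.01,0,0.02],[0,0,0]],[1,[0,0,0],[0,0,0]],[1,[0,0,0],[0,0,0]]]'; python3 -m crank '[[1,[0,0,0.01],[0,0,0]],[1,[0,0,0],[0,0,0]],[1,[0,0,0],[0,0,0]]]'
```

```text
time_s: 71.65
tcp_pos: [0.5265, -0.3584, 0.0647]
ee_rot: [[-0.973, 0.23, 0.002], [0.23, 0.973, -0.002], [-0.003, -0.001, -1.0]]
wrist_force: [-0.0, -0.7, -1.6]
gripper_width: 0.18
time_s: 71.95
tcp_pos: [0.5265, -0.3584, 0.0647]
ee_rot: [[-0.973, 0.23, 0.002], [0.23, 0.973, -0.002], [-0.003, -0.002, -1.0]]
wrist_force: [-1.8, 1.2, 5.7]
gripper_width: 0.179
```

Seated at the expected height with contact force. Release and withdraw.

```bash
python3 -m crank '[[-0.3,[0,0,0],[0,0,0]],[-0.3,[0,0,0],[0,0,0]],[-0.3,[0,0,0],[0,0,0]],[-0.3,[0,0,0],[0,0,0]],[-0.3,[0,0,0],[0,0,0]],[-0.3,[0,0,-0.2],[0,0,0]],[-0.3,[0,0,-0.4],[0,0,0]],[-0.3,[0,0,-0.4],[0,0,0]]]'; python3 -m crank '[[-0.3,[0,0.4,-0.4],[0,0,0]],[-0.3,[0,0.45,0],[0,0,0]],[-0.3,[0,0.45,0],[0,0,0]],[-0.3,[0,0.45,0],[0,0,0]],[-0.3,[0,0.45,0],[0,0,0]],[-0.3,[0,0,0],[0,0,0]],[-0.3,[0,0,0],[0,0,0]]]'
python3 - <<'E'
from h import *
c=r.capture("top"); save(c,"t50",(150,145,420,285),2.9)
cs=r.capture("scene"); save(cs,"s50",(280,190,430,310),5)
g=cv2.inRange(cv2.cvtColor(c["img"],cv2.COLOR_BGR2HSV),(65,90,25),(90,255,220))
k=max(cv2.findContours(g,0,2)[0],key=cv2.contourArea); rc=cv2.minAreaRect(k); B=cast(c,cv2.boxPoints(rc),.046)[:,:2]
print(B,B.mean(0),[np.linalg.norm(B[k]-B[k-1]) for k in range(4)])
for dx,dy in [(-99,-90),(-99,90),(99,-90),(99,90)]: print((proj(cs,[*loc([.5262,-.3588],CA,(dx,dy)),.046])-[280,190])*5)
E
```

```text
time_s: 72.75
tcp_pos: [0.5256, -0.3579, 0.1636]
ee_rot: [[-0.973, 0.23, -0.001], [0.23, 0.973, -0.001], [0.0, -0.001, -1.0]]
wrist_force: [0.2, -0.4, 0.2]
gripper_width: 0.645
time_s: 73.45
tcp_pos: [0.5759, -0.1474, 0.1985]
ee_rot: [[-0.974, 0.228, 0.002], [0.228, 0.974, -0.002], [-0.002, -0.001, -1.0]]
wrist_force: [0.2, -1.3, 0.6]
gripper_width: 0.651
[[ 0.45236648 -0.24746114]
 [ 0.64102151 -0.29308197]
 [ 0.60013674 -0.47125595]
 [ 0.41250396 -0.42255389]] [ 0.52650717 -0.35858824] [np.float64(0.17957308423818993), np.float64(0.1940927154427026), np.float64(0.18280462625209237), np.float64(0.19385032414394812)]
[[420.05507326 476.03745947]]
[[148.49630844 318.59388634]]
[[604.72269217 261.07413761]]
[[342.33917509 126.09230884]]
```

View pics/t50.png

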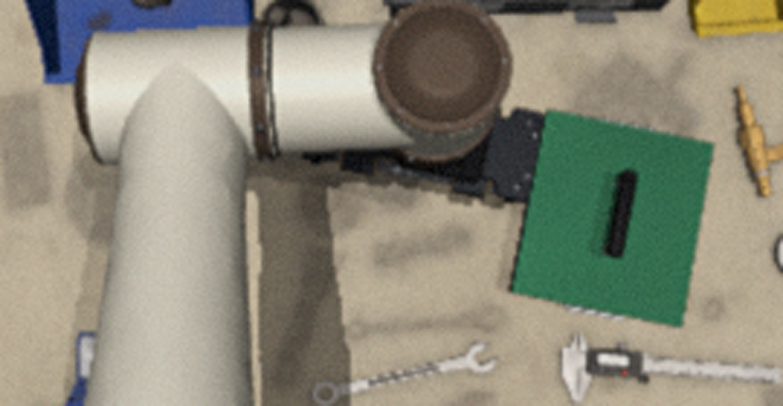

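View pics/s50.png

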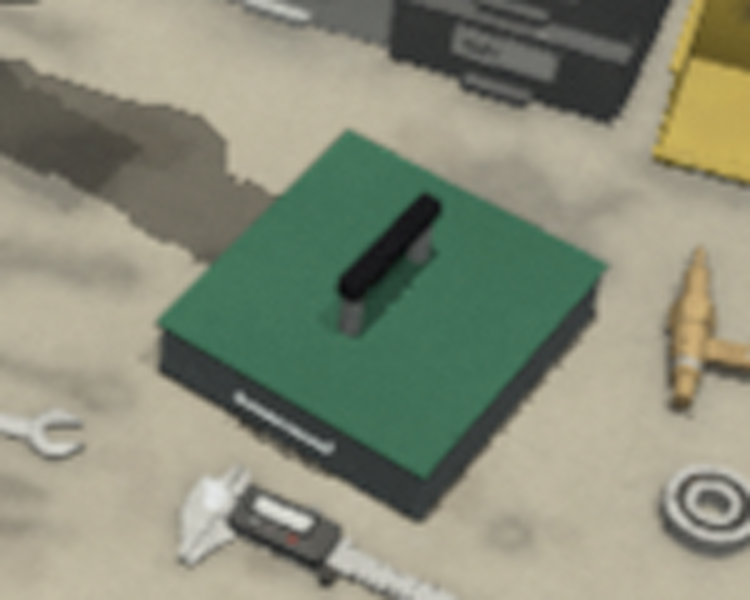

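Run:
```python
from station import r
r.finish_job(); print(r.sense()["time_s"])
```

```text
the job is handed in; nothing more can be done
the job is handed in; nothing more can be done
```

I packed all four brackets in the case, put the cover on and handed the job in at about 73.5 s. The hand-in gives no verdict, so the checks below are my own.

- **Brackets:** I turned over the two mirrored ones by tilting each up onto its long leg, regripping it and tipping it onto its other face. In the top view before covering, each bracket was right face up. The centres were roughly 2–5 mm from their outlines, with the bay 1 bracket furthest off. Angles were within about 4° of the case. I had no direct reading of the tip points; they follow from those fits.
- **Cover:** It was knocked aside early in the run, so I measured it again before picking it up. On the first lift it tilted about 11°, apparently because its far edge caught on the blue bin. I set it down, regripped it at the centre and lifted it level.
- **Last checks on the cover:** It went in at the expected height with 5.7 N of contact. After release its centre measured within about 1 mm of the case centre. It looked level on the rim, but I judged that only from the pictures, where all four corners showed a similar offset of a pixel or two.
- **Other things on the table:** The gripper was well clear at hand-in. The spanner and caliper look unmoved in the pictures. The arm partly hides the piston in the last top view, but it was in place in earlier ones. I did not measure any of the three.
- **Slips along the way:** My first bracket grasp lifted before the fingers had closed. The bracket did not move, and I repeated the grasp.

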